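# Top up the counter jar from the glazed case

### The job

Top up the sweet jar on the counter: take off its lid, fold the glazed case's bifold door right back by its handle, take every orange bar from the sloped bins inside and drop them one after another through the jar's neck. Then shut the door again fully and put the lid back on the jar, seated all round. The blue bar stays in its bin, the jar stays standing upright, and nothing else on the counter is to be disturbed.

Things in the scene. Friction and masses are not known exactly. Their poses are not given: they have to be found in the camera images.
- case: glazed counter case, aluminium frame, fixed, 240 deep (x) x 480 wide (y) x 318 mm high; origin under its centre, x points away from the robot. Glass back, sides and roof; a pack stands on the roof, far left. Its -x side has a 440 mm wide opening with the bifold door, between a sill (top at z 20 mm) and a header rail (underside z 295 mm, front face at x = -142 mm)
- bins (a point): underside centre of the block of six sloped bins in the case, at (-29, -57, 38) mm in the case's frame, axes as the case's. Compartments in a row along y, 43 mm apart, centres -108 to +108 mm from here, one bar each. Bins and bars lean 40 degrees from upright towards the door (-x); bins 60 mm deep, so a bar's top 43 mm stands clear of the walls
- door (a joint): angle of the bifold door's jamb panel, rad: 0 shut, 1.45 folded right back; starts at 0 to 0.06, stays where left (friction 0.15 N m). Two equal panels 220 wide, 14 mm thick, z 23 to 291 mm. At angle t the fold stands 220 mm x sin t out of the case towards the robot, and the lead panel is turned by t counter-clockwise seen from above, its far edge 440 mm x cos t from the hinge
- door_hinge (a point): the jamb panel's upright hinge line, at mid-height, at (-121, +220, 157) mm in the case's frame (left end of the opening); axes as the case's. The jamb panel reaches 220 mm from here (along -y when shut) to the fold; its inner face lies on this line, the panel in front of it
- door_handle (a point): middle of the handle: dark upright round bar, 12 mm thick, z 169 to 291 mm, on two 9 mm standoffs (z 188 and 272 mm) on the lead panel's outer face, its centre 40 mm off the face. Turns with the lead panel: -x points out of its face, z up. The fold line lies 54 mm along +x and 60 mm along +y from here
- jar: clear round sweet jar with a red ring below the rim, 132 mm wide, 190 mm high, loose, about 0.6 kg; origin under its centre, z up. Shoulder from 147 to 169 mm high, then a straight open neck, 56 mm inner and 64 mm outer width; inner floor at 6 mm
- blue_bar: blue-wrapped fruit bar, a straight square stick 16 x 16 x 100 mm with round ends and two narrow white bands, 45 g; origin at its centre, z along its length. It stands in one compartment of the sloped bins, leaning 40 degrees from upright, top end nearest the door. Another flavour: it stays in its bin
- bar1: orange-wrapped fruit bar, a straight square stick 16 x 16 x 100 mm with round ends and two narrow white bands, 45 g; origin at its centre, z along its length. It stands in one compartment of the sloped bins, leaning 40 degrees from upright, top end nearest the door. May be absent
- bar2: orange-wrapped fruit bar, a straight square stick 16 x 16 x 100 mm with round ends and two narrow white bands, 45 g; origin at its centre, z along its length. It stands in one compartment of the sloped bins, leaning 40 degrees from upright, top end nearest the door. May be absent
- bar3: orange-wrapped fruit bar, a straight square stick 16 x 16 x 100 mm with round ends and two narrow white bands, 45 g; origin at its centre, z along its length. It stands in one compartment of the sloped bins, leaning 40 degrees from upright, top end nearest the door. May be absent
- bar4: orange-wrapped fruit bar, a straight square stick 16 x 16 x 100 mm with round ends and two narrow white bands, 45 g; origin at its centre, z along its length. It stands in one compartment of the sloped bins, leaning 40 degrees from upright, top end nearest the door. May be absent
- bar5: orange-wrapped fruit bar, a straight square stick 16 x 16 x 100 mm with round ends and two narrow white bands, 45 g; origin at its centre, z along its length. It stands in one compartment of the sloped bins, leaning 40 degrees from upright, top end nearest the door. May be absent
- jar_lid: the jar's red push-in lid, 60 g, at the start seated on the jar: a flange 72 mm wide, 7 mm thick, below it a tapered white plug 49 mm wide, 10 mm deep, above it an upright round knob 24 mm thick, 32 mm tall. Origin at the centre of the flange's underside, z up: 190 mm above the jar's underside when seated, 10 mm above the counter when set down upright
- drops_a: yellow bottle with a white cap, 42 mm wide, 115 mm high; origin under its centre; stays where it is
- drops_b: amber bottle with a white cap, 42 mm wide, 115 mm high; origin under its centre; stays where it is
- tape_roll: yellow roll of adhesive tape lying flat, 84 mm wide, 24 mm high; origin under its centre; stays where it is
- calculator: black desk calculator, 150 x 100 x 18 mm; origin under its centre; stays where it is
Things that resemble listed ones, but are neither listed nor needed, are in the scene too. There is more than one size of the jar_lid; the job needs the smallest.

How it is judged:
By the outcome, as a careful person would: the job done as asked, in the order asked, and still so for the second after the job is handed in, with the robot touching nothing.
Of bar1, bar2, bar3, bar4, bar5 only 2 to 4 are there at a start; the rules pass over those that are not, and their reading is None.
At some moment in a run one of jar may be knocked a few centimetres aside while the robot is not near it.
It also fails if it takes over 210 s, if anything falls off the work surface, if the arm or the gripper's body presses on something with over 40 N, if the wrist force passes 120 N, or if a joint passes its speed limit or range.

### The arm

A 6-joint arm with a two-finger parallel gripper is mounted at the origin on the work surface. World frame = base frame: x ahead of the robot, y to its left, z up, the work surface at z = 0. Lengths are in mm, angles in degrees, forces in N, time in s.
With the tool pointing down it reaches from about 250 to 775 mm from the base axis. Payload 4 kg.
Tool frame: the origin (TCP) lies at the very end of the fingers, on their centre line; the grasp point (between the pads) lies 19 mm behind it; y points along the fingers, x is the direction in which the jaws open and shut, and the axes are right-handed (so a half turn about y gives the same grasp; the last joint's range is limited). The gripper opens to 85 mm and grips with 20 to 120 N. Pads are 22 mm wide; open, the fingers measure 114 mm over their backs; the gripper's body (76 mm by 85 mm) begins 54 mm behind the grasp point. The pads swing forward as they close: fully open they stand 13 mm farther back than shut.
Start: joints at [-75.35, 4.996, 78.535, -0, 96.463, -5.907], TCP at [193.132, -514.996, 197.641] pointing down, gripper open.
Joint ranges: [-177.83, 177.83], [-43.37, 116.18], [15.69, 146.23], [-61.86, 241.86], [9.47, 152.12], [-147.06, 147.06]. Speed limits (degrees/s): [159.86, 159.86, 180, 180, 180, 180].

### API

Orientations are given as [roll, pitch, yaw] about the fixed x, y, z axes, in that order (R = Rz(yaw) Ry(pitch) Rx(roll)).
In Python, from station import ctrl, cams, ticket gives the robot as it stands.
- The arm moves only by the tool servo_tool, never from a script. Its argument "series" is a list of rows, each an object of numbers: "tx", "ty", "tz": the shift along the tool's x, y, z in m; "roll": the turn about the tool's y in rad; "hand": the closure, from 0 (fully open) to 1 (shut). A call has 1 to 12 rows; each row is the pose to reach, as a shift and turn from the pose commanded when the call began, along the tool's axes at that moment; what a row does not reach only later rows make up. A row lasts 1/8 s, in which the tool goes at most 62.5 mm and 10.7 degrees, less where a joint would pass 70% of its speed; a pose out of reach is approached as far as the arm can. A call with a gripper value outside its range is refused whole. The fingers move at their own pace and stop on an object; the grip force is fixed at half the most. Time passes only in rows, so rows that repeat a pose let the fingers close. It gives the time, the measured TCP pose, the force and the opening at its end, in the units of the state.
- ctrl.get_state(): the state, without advancing time (a new reading comes with each control period).
- cams.get_image(name): name is "side" or "top"; returns (picture, depth): 400x640x3 uint8, red, green, blue; 400x640 float32, mm along the optical axis (not along the pixel's ray), 0 where there is no reading.
- cams.camera_params(name): a dict with "camera_matrix" (3x3 intrinsics, pixels), "rvec" (rotation vector, rad) and "tvec" (3), from world to camera coordinates, as OpenCV has them. Camera axes: x right, y down, z forward; pixel columns grow to the right and rows downward; lengths in mm; the calibration is good to about 2 mm. A picture is of the moment at which its call begins. camera_params takes no time and is no camera call.
- ticket.close_job(): hands the job in, once; it reports no verdict.
The state is a dict: "t": time; "qpos": joint angles; "dq": joint speeds; "joint_efforts": joint torques, N m; "ee_pos": TCP position; "tool_rot": TCP orientation; "wrist_force": force on the tool from outside, world axes, zero at the start; "wrist_torque": the same for the moment, N m; "grip_width": finger opening in mm.
Only numpy, scipy, OpenCV 4.12 (cv2) and the standard library are available. Lean on these libraries where they do the work, as an engineer would, in place of code of your own. Each camera call takes 0.05 s, during which the arm holds its last target.

## Working session

There is one attempt and no reset: what is moved stays moved. The work goes in short steps, Python scripts to look and compute and a tool call to move; the robot and the scene stay as the last step left them, time stands still between calls to the robot, and variables do not carry over. Pictures are saved under pics/ and viewed, and the job is handed in when it is done.

Besides the shell and the picture viewer there is one more tool, called by a JSON object that holds its "op" and its "data". servo_tool: Moves the arm, as the interface text tells. Its arguments: {"type":"object","properties":{"series":{"type":"array"}},"required":["series"]}

I'll start by looking at the scene.

```bash
ls -la && mkdir -p pics && cat > h.py <<'E'
import numpy as np, cv2, sys
from station import ctrl, cams, ticket
from scipy.spatial.transform import Rotation as R
def grab(name):
    im,d=cams.get_image(name); return im.copy(),d.copy()
def par(name):
    p=cams.camera_params(name); K=np.array(p["camera_matrix"],float); Rm=cv2.Rodrigues(np.array(p["rvec"],float))[0]; t=np.array(p["tvec"],float).reshape(3)
    return K,Rm,t
def unproj(name,u,v,z):
    K,Rm,t=par(name); u=np.asarray(u,float);v=np.asarray(v,float);z=np.asarray(z,float)
    c=np.stack([(u-K[0,2])/K[0,0]*z,(v-K[1,2])/K[1,1]*z,z],-1)
    return (c-t)@Rm
def proj(name,P):
    K,Rm,t=par(name); c=np.atleast_2d(P)@Rm.T+t
    return np.c_[c[:,0]/c[:,2]*K[0,0]+K[0,2],c[:,1]/c[:,2]*K[1,1]+K[1,2]]
def cloud(name,d):
    v,u=np.mgrid[0:d.shape[0],0:d.shape[1]]
    return unproj(name,u,v,d)
def save(fn,im): cv2.imwrite('pics/'+fn,im[:,:,::-1])
E
python3 - <<'E'
from h import *
for n in("side","top"):
    im,d=grab(n); save(n+'0.png',im); np.save(n+'0d.npy',d); np.save(n+'0.npy',im)
    K,Rm,t=par(n); print(n,K.tolist(),'cam pos',(-Rm.T@t).round(),'fwd',Rm[2].round(3))
s=ctrl.get_state()
for k,v in s.items(): print(k,np.round(v,3).tolist())
E
```

```text
total 12
drwxr-xr-x  3 agent agent 4096 Dec  7 15:49 .
drwxr-xr-x 23 root  root  4096 Dec  7 15:49 ..
drwxr-xr-x  2 agent agent 4096 Dec  7 15:49 pics
side [[438.39526584936453, 0.0, 320.8207729197001], [0.0, 438.39526584936453, 200.0225898350644], [0.0, 0.0, 1.0]] cam pos [ 711.  278. 1356.] fwd [-0.169 -0.27  -0.948]
top [[467.77541007814506, 0.0, 317.5978152130487], [0.0, 467.77541007814506, 202.50930710324442], [0.0, 0.0, 1.0]] cam pos [ 328.  -57. 1692.] fwd [ 0.124  0.002 -0.992]
t 0.1
qpos [-75.351, 5.038, 78.617, -0.001, 96.462, -5.906]
dq [0.063, -0.102, -0.225, -0.03, 0.039, -0.035]
joint_efforts [0.001, -35.302, -31.422, -0.0, 0.008, 0.0]
ee_pos [192.979, -514.482, 196.519]
tool_rot [-89.989, 0.117, -69.445]
wrist_force [-1.071, -0.341, 0.489]
wrist_torque [0.012, 0.03, -0.015]
grip_width 85.303
```

View pics/side0.png

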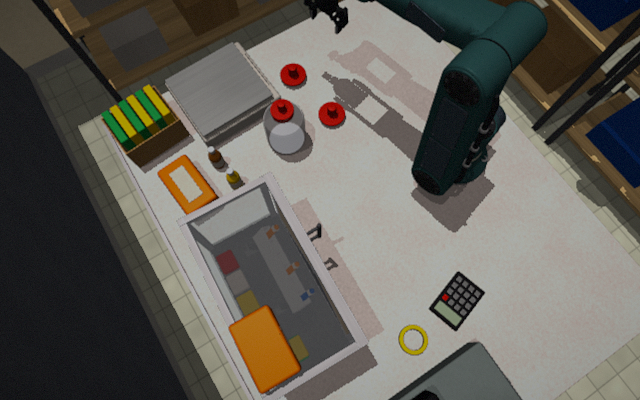

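View pics/top0.png

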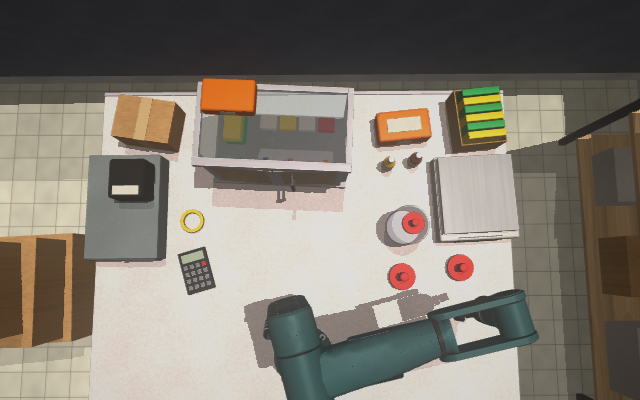

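```bash
python3 - <<'E'
from h import *
im=np.load('side0.npy'); save('c1.png',cv2.resize(im[170:400,170:400],None,fx=2.6,fy=2.6,interpolation=cv2.INTER_CUBIC))
im=np.load('top0.npy'); save('c2.png',cv2.resize(im[70:220,180:365],None,fx=4,fy=4,interpolation=cv2.INTER_CUBIC))
E
```

```text
(no output)
```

View pics/c1.png

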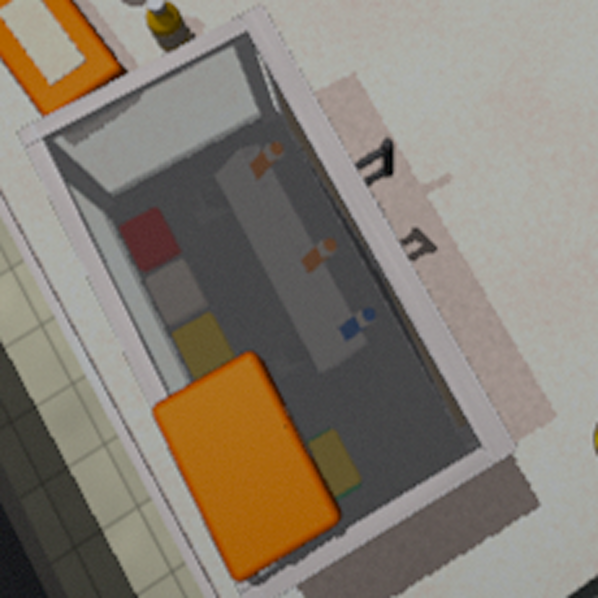

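View pics/c2.png

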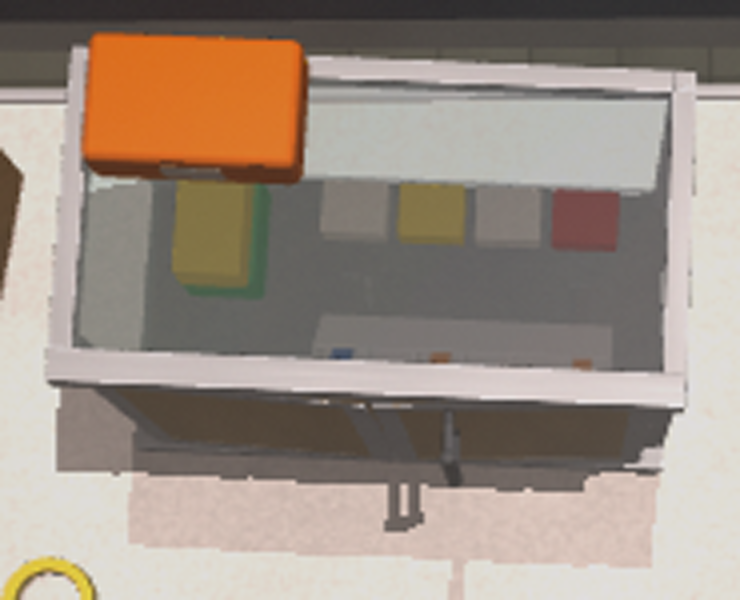

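```bash
python3 - <<'E'
from h import *
d=np.load('top0d.npy'); P=cloud('top',d); im=np.load('top0.npy')
ds=np.load('side0d.npy'); Ps=cloud('side',ds); ims=np.load('side0.npy')
def show(n,P,u,v): print(n,(u,v),P[v,u].round(0).tolist())
for u,v in [(192,161),(352,173),(353,88),(195,90),(270,168),(290,186),(285,177),(278,168),(413,222),(402,276),(460,267),(405,240),(228,98),(60,60)]: show('top',P,u,v)
for u,v in [(266,181),(184,221),(368,346),(287,393),(318,230),(300,260),(283,106),(292,75),(331,114),(293,130),(271,232),(292,267),(307,294)]: show('side',Ps,u,v)
E
```

```text
top (192, 161) [628.0, 322.0, 317.0]
top (352, 173) [648.0, -180.0, 4.0]
top (353, 88) [853.0, -164.0, 315.0]
top (195, 90) [1256.0, 612.0, -758.0]
top (270, 168) [605.0, 88.0, 316.0]
top (290, 186) [558.0, 31.0, 268.0]
top (285, 177) [601.0, 52.0, 185.0]
top (278, 168) [604.0, 63.0, 322.0]
top (413, 222) [448.0, -354.0, 222.0]
top (402, 276) [275.0, -343.0, 61.0]
top (460, 267) [305.0, -542.0, 67.0]
top (405, 240) [395.0, -341.0, 150.0]
top (228, 98) [807.0, 208.0, 363.0]
top (60, 60) [1313.0, 1207.0, -494.0]
side (266, 181) [616.0, -136.0, 318.0]
side (184, 221) [839.0, -154.0, 316.0]
side (368, 346) [595.0, 347.0, 1.0]
side (287, 393) [861.0, 328.0, 4.0]
side (318, 230) [566.0, 30.0, 261.0]
side (300, 260) [649.0, 82.0, 313.0]
side (283, 106) [446.0, -350.0, 225.0]
side (292, 75) [312.0, -544.0, 37.0]
side (331, 114) [284.0, -336.0, 46.0]
side (293, 130) [446.0, -304.0, 149.0]
side (271, 232) [672.0, -15.0, 317.0]
side (292, 267) [674.0, 86.0, 317.0]
side (307, 294) [677.0, 159.0, 317.0]
```

```bash
python3 - <<'E'
from h import *
for n in('top','side'):
    d=np.load(n+'0d.npy'); P=cloud(n,d); im=np.load(n+'0.npy')
    m=(d>0)&(abs(P[...,2]-317)<7)&(P[...,0]>560)&(P[...,0]<900)&(abs(P[...,1]-80)<280)
    k,l,st,c=cv2.connectedComponentsWithStats(m.astype(np.uint8)); i=1+np.argmax(st[1:,4]); m=l==i
    Q=P[m]; print(n,m.sum(),Q[:,2].mean())
    r=cv2.minAreaRect(Q[:,:2].astype(np.float32)); print(r)
    # edge fit front : lowest x per y bin
    rot=Q[:,:2]
    ys=np.arange(-150,310,10); pts=[]
    for y in ys:
        s=rot[abs(rot[:,1]-y)<5]
        if len(s)>3: pts.append((np.percentile(s[:,0],2),y))
    pts=np.array(pts); p=np.polyfit(pts[:,1],pts[:,0],1); res=pts[:,0]-np.polyval(p,pts[:,1]); print('front line',p,np.degrees(np.arctan(-p[0])),res.std())
    bk=np.array([(np.percentile(s[:,0],98),y) for y in np.arange(-150,100,10) for s in [rot[abs(rot[:,1]-y)<5]] if len(s)>3]); p=np.polyfit(bk[:,1],bk[:,0],1); print('back',p)
    for x0 in(640,700,760,800):
        s=rot[abs(rot[:,0]-x0)<6]; print(x0,s[:,1].min(),s[:,1].max())
E
```

```text
top 11264 315.93601022989964
((735.3947143554688, 80.14627075195312), (481.4351501464844, 264.4124755859375), 87.20305633544922)
front line [4.44780708e-02 6.04456674e+02] -2.5467272271528363 1.1491301474918205
back [4.74530914e-02 8.56597058e+02]
640 -155.32274908172838 322.89628407992126
700 -158.96658897975033 322.0547735622076
760 -159.97680158365284 316.6490452569121
800 -163.63393110728015 315.4632332642574
side 19143 316.74614436672556
((736.261474609375, 79.22164916992188), (481.5543518066406, 262.7327880859375), 87.2050552368164)
front line [4.20731763e-02 6.06715446e+02] -2.4091945558534182 0.8294786126600279
back [5.05196887e-02 8.57990603e+02]
640 -155.9338032906593 324.6090938909779
700 -159.38541397964508 322.3200842637294
760 -161.38961763998694 318.43764154921223
800 -164.24449538629165 316.908509458359
```

```bash
cat >> h.py <<'E'
def redmask(im):
    h=cv2.cvtColor(im,cv2.COLOR_RGB2HSV); return (((h[...,0]<6)|(h[...,0]>173))&(h[...,1]>150)&(h[...,2]>90))
E
python3 - <<'E'
from h import *
for n in('top','side'):
    d=np.load(n+'0d.npy'); P=cloud(n,d); im=np.load(n+'0.npy')
    k,l,st,c=cv2.connectedComponentsWithStats(redmask(im).astype(np.uint8))
    for i in range(1,k):
        if st[i,4]<100: continue
        Q=P[l==i]; z=Q[:,2]; top=Q[z>z.max()-8]
        print(n,c[i].round(),st[i,4],'zmax',z.max().round(1),'topmean',top.mean(0).round(1), 'zperc',np.percentile(z,[5,25,50,75]).round(1))
        zf=np.median(z); F=Q[abs(z-zf)<5]; print('   flange',zf.round(1),cv2.minEnclosingCircle(F[:,:2].astype(np.float32)), 'knob', (lambda T:cv2.minEnclosingCircle(T[:,:2].astype(np.float32)))(Q[z>zf+18]) if (z>zf+18).sum()>3 else '')
im=np.load('top0.npy'); a=cv2.resize(im[190:310,370:490],(560,560),interpolation=cv2.INTER_CUBIC); save('lid0.png',a)
E
```

```text
top [413. 222.] 323 zmax 1692.3 topmean [ 328.3  -56.6 1692.3] zperc [190.4 194.  196.5 199.5]
   flange 196.5 ((448.6453857421875, -359.88861083984375), 34.68462371826172) knob ((391.21759033203125, -212.7294921875), 168.30426025390625)
top [460. 267.] 455 zmax 1692.3 topmean [ 328.3  -56.6 1692.3] zperc [14.9 19.2 22.  25.3]
   flange 22.0 ((303.2479553222656, -555.1774291992188), 45.091251373291016) knob ((319.92730712890625, -312.8697204589844), 256.3939514160156)
top [402. 276.] 466 zmax 1692.3 topmean [ 328.3  -56.6 1692.3] zperc [14.8 18.8 21.7 25.2]
   flange 21.7 ((273.36346435546875, -349.314208984375), 44.84647750854492) knob ((301.685791015625, -210.4302978515625), 156.10816955566406)
side [293.  74.] 371 zmax 1356.3 topmean [ 710.7  278.  1356.3] zperc [16.6 20.3 22.6 24.7]
   flange 22.6 ((304.20501708984375, -554.3187866210938), 46.61631393432617) knob ((506.23577880859375, -146.6815185546875), 471.3666076660156)
side [281. 109.] 340 zmax 232.6 topmean [ 449.9 -358.5  228.4] zperc [192.4 195.4 197.1 199.4]
   flange 197.1 ((450.1759948730469, -358.7339782714844), 35.98544692993164) knob ((450.71771240234375, -358.7437744140625), 11.820119857788086)
side [331. 114.] 434 zmax 1356.3 topmean [ 710.7  278.  1356.3] zperc [16.7 20.  22.2 25.3]
   flange 22.2 ((274.3790283203125, -348.5462646484375), 46.63896942138672) knob ((489.30682373046875, -41.4136962890625), 388.6651306152344)
```

View pics/lid0.png

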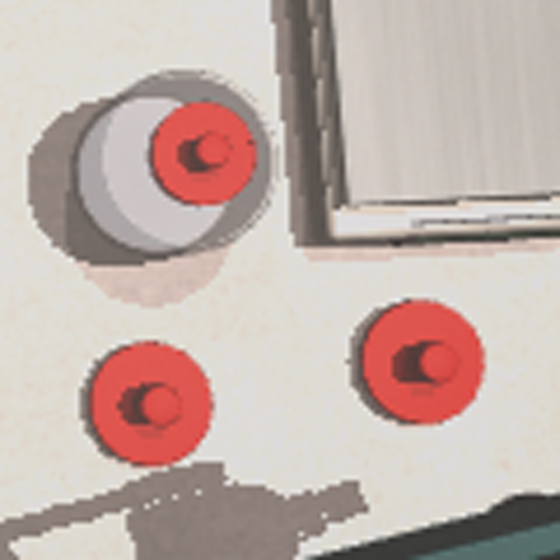

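```bash
cat >> h.py <<'E'
def st(): return ctrl.get_state()
def delta(x,y,z,yaw=None):
    s=st(); p=np.array(s['ee_pos']); T=R.from_euler('xyz',s['tool_rot'],degrees=True)
    dl=T.inv().apply(np.array([x,y,z])-p)/1000
    r=0 if yaw is None else (yaw-s['tool_rot'][2]+180)%360-180
    print('at',p.round(1).tolist(),'rot',np.round(s['tool_rot'],2).tolist(),'q',np.round(s['qpos'],1).tolist(),'t',round(s['t'],2),'F',np.round(s['wrist_force'],1).tolist(),'w',round(s['grip_width'],1))
    print('tx,ty,tz',dl.round(4).tolist(),'yaw change',round(r,2),'-> roll',round(-np.radians(r),4),'dist',round(np.linalg.norm(dl)*1000))
E
python3 - <<'E'
from h import *
delta(450,-359,280); delta(450,-359,206)
d=np.load('top0d.npy'); P=cloud('top',d)
for u,v in [(475,190),(475,225),(130,200),(150,120),(405,125),(478,120),(388,165),(415,160),(192,233),(200,270)]: print((u,v),P[v,u].round().tolist())
E
```

```text
at [193.0, -514.5, 196.5] rot [-89.99, 0.12, -69.45] q [-75.4, 5.0, 78.6, -0.0, 96.5, -5.9] t 0.1 F [-1.1, -0.3, 0.5] w 85.3
tx,ty,tz [-0.0555, -0.0833, 0.2953] yaw change 0 -> roll -0.0 dist 312
at [193.0, -514.5, 196.5] rot [-89.99, 0.12, -69.45] q [-75.4, 5.0, 78.6, -0.0, 96.5, -5.9] t 0.1 F [-1.1, -0.3, 0.5] w 85.3
tx,ty,tz [-0.0554, -0.0093, 0.2952] yaw change 0 -> roll -0.0 dist 301
(475, 190) [569.0, -600.0, 87.0]
(475, 225) [449.0, -599.0, 73.0]
(130, 200) [536.0, 580.0, 127.0]
(150, 120) [815.0, 524.0, 125.0]
(405, 125) [807.0, -367.0, 71.0]
(478, 120) [801.0, -602.0, 146.0]
(388, 165) [662.0, -302.0, 75.0]
(415, 160) [678.0, -396.0, 83.0]
(192, 233) [431.0, 402.0, -2.0]
(200, 270) [299.0, 365.0, 15.0]
```

{"op": "servo_tool", "data": {"series": [{"tx": 0, "ty": -0.06, "tz": 0, "roll": 0, "hand": 0}, {"tx": -0.0555, "ty": -0.083, "tz": 0.295, "roll": 0, "hand": 0}, {"tx": -0.0555, "ty": -0.083, "tz": 0.295, "roll": 0, "hand": 0}, {"tx": -0.0555, "ty": -0.083, "tz": 0.295, "roll": 0, "hand": 0}, {"tx": -0.0555, "ty": -0.083, "tz": 0.295, "roll": 0, "hand": 0}, {"tx": -0.0555, "ty": -0.083, "tz": 0.295, "roll": 0, "hand": 0}, {"tx": -0.0555, "ty": -0.083, "tz": 0.295, "roll": 0, "hand": 0}, {"tx": -0.0555, "ty": -0.083, "tz": 0.295, "roll": 0, "hand": 0}]}}

```text
t: 1.1
ee_pos: [449.5, -359.4, 280.0]
tool_rot: [-90.1, 0.0, -69.4]
wrist_force: [-0.1, -1.2, 0.8]
grip_width: 85.3
```

{"op": "servo_tool", "data": {"series": [{"tx": 0, "ty": 0.05, "tz": 0, "roll": 0, "hand": 0}, {"tx": 0, "ty": 0.074, "tz": 0, "roll": 0, "hand": 0}, {"tx": 0, "ty": 0.074, "tz": 0, "roll": 0, "hand": 0}, {"tx": 0, "ty": 0.074, "tz": 0, "roll": 0, "hand": 1}, {"tx": 0, "ty": 0.074, "tz": 0, "roll": 0, "hand": 1}, {"tx": 0, "ty": 0.074, "tz": 0, "roll": 0, "hand": 1}, {"tx": 0, "ty": 0.074, "tz": 0, "roll": 0, "hand": 1}, {"tx": 0, "ty": 0.074, "tz": 0, "roll": 0, "hand": 1}]}}

```text
t: 2.1
ee_pos: [450.0, -359.4, 206.8]
tool_rot: [-90.0, -0.0, -69.4]
wrist_force: [0.7, -0.7, 0.3]
grip_width: 0.2
```

```bash
python3 - <<'E'
from h import *
im,d=grab('side'); np.save('s1.npy',im); np.save('s1d.npy',d)
im2,d2=grab('top')
a=cv2.resize(im[40:200,200:400],(800,640),interpolation=cv2.INTER_CUBIC); save('s1.png',a[:600])
save('t1.png',im2)
E
```

```text
(no output)
```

View pics/s1.png

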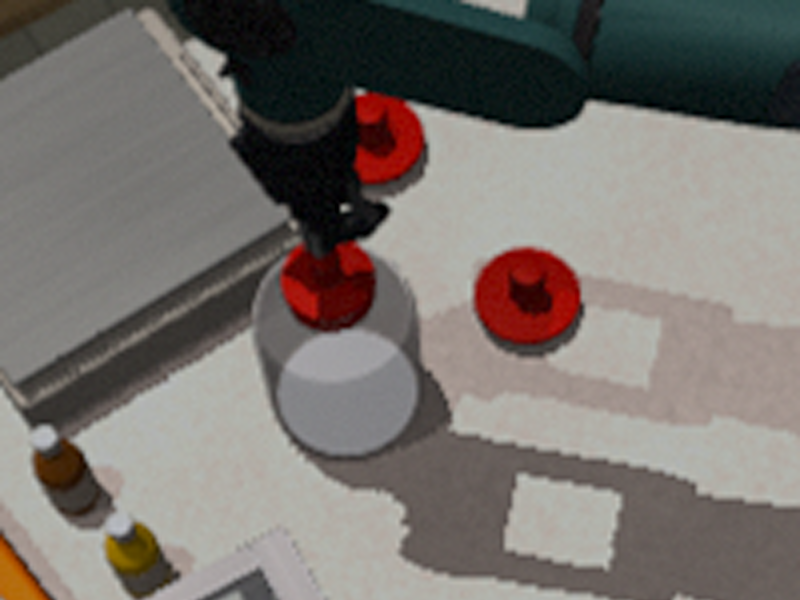

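View pics/t1.png

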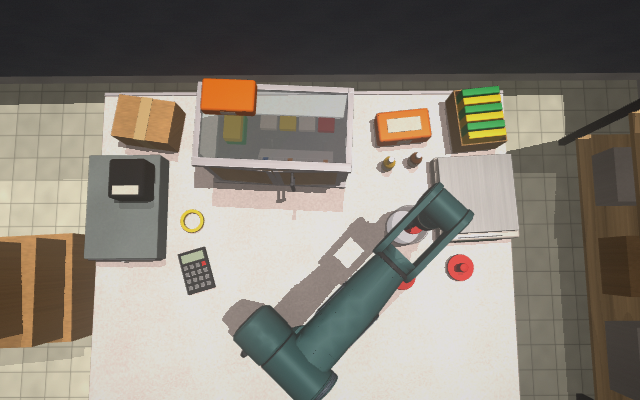

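```bash
python3 - <<'E'
from h import *
im=np.load('s1.npy'); d=np.load('s1d.npy'); P=cloud('side',d)
a=cv2.resize(im[60:135,250:320],None,fx=8,fy=8,interpolation=cv2.INTER_CUBIC); save('s1b.png',a)
m=redmask(im); m[:, :260]=0; m[:,310:]=0; m[:90]=0; m[130:]=0
Q=P[m]; print(np.sort(Q[:,2])[-20:].round(), len(Q)); F=Q[abs(Q[:,2]-197)<4]; print(cv2.minEnclosingCircle(F[:,:2].astype(np.float32)))
print(proj('side',[[450,-359,207],[450,-359,229],[450,-359,197]]))
for v in range(80,125,4): print(v,[P[v,u].round().astype(int).tolist() for u in (276,280,284,288)])
E
```

```text
[199. 199. 200. 200. 200. 200. 200. 200. 201. 201. 201. 201. 202. 202.
 202. 204. 253. 289. 292. 310.] 141
((450.4169921875, -359.4113464355469), 35.86678695678711)
[[280.9384399  107.48731564]
 [280.26790307 103.5925704 ]
 [281.23619971 109.21682332]]
80 [[464, -325, 402], [455, -322, 399], [443, -325, 385], [429, -330, 369]]
84 [[466, -326, 386], [455, -325, 378], [446, -321, 375], [432, -327, 356]]
88 [[463, -337, 350], [453, -335, 344], [447, -322, 357], [435, -322, 346]]
92 [[462, -346, 318], [454, -336, 325], [437, -350, 291], [440, -317, 337]]
96 [[462, -352, 290], [453, -345, 292], [444, -337, 295], [443, -312, 328]]
100 [[462, -356, 263], [453, -348, 267], [451, -326, 295], [445, -312, 310]]
104 [[453, -385, 194], [455, -350, 243], [442, -351, 230], [424, -363, 197]]
108 [[461, -372, 195], [457, -351, 222], [445, -348, 215], [431, -352, 197]]
112 [[468, -361, 195], [459, -350, 203], [448, -346, 198], [438, -340, 196]]
116 [[476, -344, 204], [465, -340, 198], [455, -335, 197], [444, -330, 194]]
120 [[479, -344, 182], [470, -333, 191], [460, -327, 191], [448, -327, 178]]
124 [[482, -342, 164], [472, -334, 166], [462, -327, 167], [451, -323, 162]]
```

View pics/s1b.png

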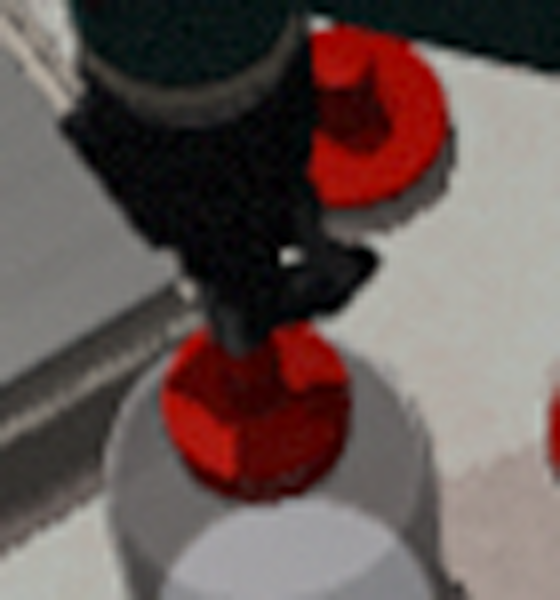

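{"op": "servo_tool", "data": {"series": [{"tx": 0, "ty": -0.01, "tz": 0, "roll": 0, "hand": 1}, {"tx": 0, "ty": -0.025, "tz": 0, "roll": 0, "hand": 1}, {"tx": 0, "ty": -0.05, "tz": 0, "roll": 0, "hand": 1}, {"tx": 0, "ty": -0.08, "tz": 0, "roll": 0, "hand": 1}, {"tx": 0, "ty": -0.08, "tz": 0, "roll": 0, "hand": 1}]}}

```text
t: 2.82
ee_pos: [450.9, -360.4, 291.3]
tool_rot: [-89.8, -0.4, -69.4]
wrist_force: [-0.6, 0.4, -1.0]
grip_width: 0.0
```

```bash
python3 - <<'E'
from h import *
im,d=grab('side'); np.save('s1.npy',im); np.save('s1d.npy',d)
a=cv2.resize(im[60:160,220:340],None,fx=6,fy=6,interpolation=cv2.INTER_CUBIC); save('s2b.png',a); s=st(); print(s['ee_pos'],s['grip_width'],s['wrist_force'])
E
```

```text
[ 450.39653874 -359.9821252   288.83015701] 0.10593269683305578 [ 0.82587942 -0.44141354 -1.07599538]
```

View pics/s2b.png

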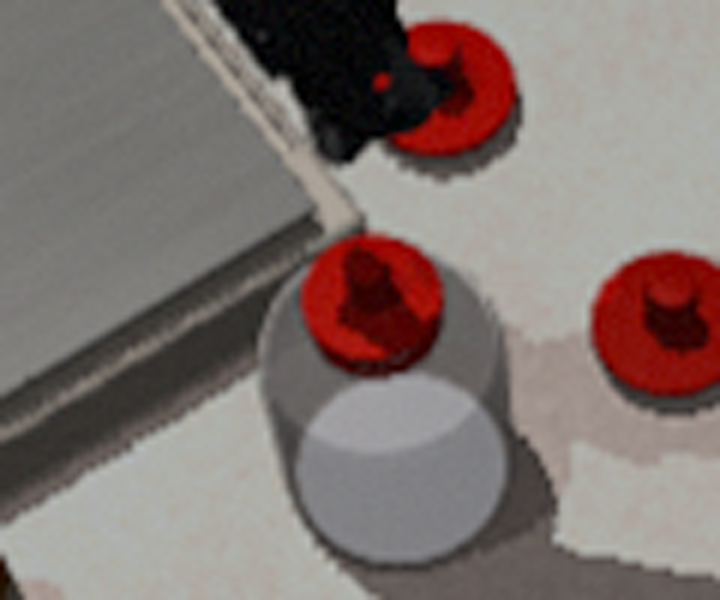

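```bash
python3 - <<'E'
from h import *
im=np.load('s1.npy'); d=np.load('s1d.npy'); P=cloud('side',d)
print(proj('side',[[450.4,-360,289],[450.4,-360,320]]))
m=(np.linalg.norm(P[...,:2]-[450,-360],axis=-1)<70)&(P[...,2]>240)&(P[...,2]<330)
v,u=np.nonzero(m); o=np.argsort(-v)[:40]
for i in o[::2]: print(u[i],v[i],P[v[i],u[i]].round().tolist())
print(P[m][:,2].min(), P[m][P[m][:,2]<P[m][:,2].min()+12].mean(0))
E
```

```text
[[278.01822304  92.10360354]
 [276.93396605  85.8444892 ]]Traceback (most recent call last):
  File "<stdin>", line 7, in <module>
    return umr_minimum(a, axis, None, out, keepdims, initial, where)
ValueError: zero-size array to reduction operation minimum which has no identity
```

```bash
python3 - <<'E'
from h import *
im=np.load('s1.npy'); d=np.load('s1d.npy'); P=cloud('side',d)
for v in range(60,92,3): print(v,[(u,P[v,u].round().astype(int).tolist(),im[v,u].tolist()) for u in (268,272,276,280,284,290)])
E
```

```text
60 [(268, [474, -330, 486], [1, 4, 10]), (272, [465, -326, 484], [4, 4, 1]), (276, [457, -323, 480], [7, 10, 12]), (280, [447, -321, 476], [3, 6, 4]), (284, [435, -325, 463], [9, 11, 10]), (290, [274, -625, 0], [170, 168, 160])]
63 [(268, [475, -331, 474], [0, 0, 0]), (272, [467, -325, 474], [10, 10, 12]), (276, [458, -323, 469], [3, 0, 2]), (280, [447, -324, 461], [1, 1, 4]), (284, [437, -324, 453], [0, 2, 0]), (290, [281, -614, 0], [162, 135, 128])]
66 [(268, [476, -333, 460], [10, 14, 17]), (272, [468, -326, 462], [4, 2, 4]), (276, [459, -324, 458], [0, 0, 2]), (280, [449, -323, 452], [13, 13, 11]), (284, [436, -327, 438], [13, 15, 17]), (290, [307, -563, 62], [152, 10, 0])]
69 [(268, [467, -358, 412], [3, 3, 9]), (272, [464, -339, 432], [9, 10, 12]), (276, [454, -338, 426], [7, 6, 6]), (280, [450, -324, 439], [10, 9, 5]), (284, [440, -321, 435], [8, 12, 10]), (290, [315, -549, 68], [160, 23, 18])]
72 [(268, [469, -357, 402], [17, 15, 18]), (272, [463, -346, 410], [0, 1, 0]), (276, [455, -340, 411], [6, 3, 4]), (280, [450, -326, 424], [5, 7, 7]), (284, [440, -324, 420], [88, 10, 1
[... 775 characters left out ...]
1, 124, 116]), (272, [464, -360, 340], [88, 84, 82]), (276, [455, -352, 343], [32, 33, 31]), (280, [446, -347, 342], [48, 48, 47]), (284, [350, -539, 18], [76, 65, 61]), (290, [332, -527, 19], [151, 18, 11])]
87 [(268, [413, -532, 61], [161, 153, 143]), (272, [402, -525, 61], [158, 150, 140]), (276, [457, -351, 332], [86, 86, 84]), (280, [364, -545, 3], [175, 177, 168]), (284, [350, -542, -5], [175, 175, 169]), (290, [334, -526, 3], [67, 63, 61])]
90 [(268, [423, -511, 79], [120, 119, 117]), (272, [408, -513, 63], [170, 160, 150]), (276, [382, -543, 2], [154, 151, 145]), (280, [369, -537, -2], [173, 171, 163]), (284, [357, -530, -2], [172, 171, 164]), (290, [338, -520, -5], [174, 173, 166])]
```

```bash
python3 - <<'E'
from h import *
im=np.load('side0.npy'); d=np.load('side0d.npy'); P=cloud('side',d)
m=(np.linalg.norm(P[...,:2]-[193,-514],axis=-1)<90)&(P[...,2]>100)&(P[...,2]<420)
Q=P[m]; print(len(Q)); 
for lo in range(180,420,15):
    s=Q[(Q[:,2]>=lo)&(Q[:,2]<lo+15)]
    if len(s): print(lo,len(s),s.min(0).round(),s.max(0).round())
a=cv2.resize(im[0:60,290:380],None,fx=8,fy=8,interpolation=cv2.INTER_CUBIC); save('g0.png',a)
print(proj('side',[[193,-514.5,196.5],[193,-514.5,236.5]]))
E
```

```text
750
240 28 [ 167. -561.  242.] [ 222. -463.  255.]
255 45 [ 168. -563.  255.] [ 221. -459.  270.]
270 38 [ 174. -578.  270.] [ 223. -457.  285.]
285 100 [ 160. -578.  286.] [ 231. -443.  300.]
300 134 [ 159. -579.  300.] [ 231. -442.  315.]
315 98 [ 159. -568.  315.] [ 227. -443.  330.]
330 123 [ 159. -528.  330.] [ 221. -444.  345.]
345 57 [ 160. -495.  345.] [ 222. -449.  360.]
360 82 [ 176. -516.  360.] [ 232. -475.  375.]
375 45 [ 187. -503.  375.] [ 229. -475.  387.]
[[325.35416146  34.94199537]
 [325.44047765  26.24963181]]
```

View pics/g0.png

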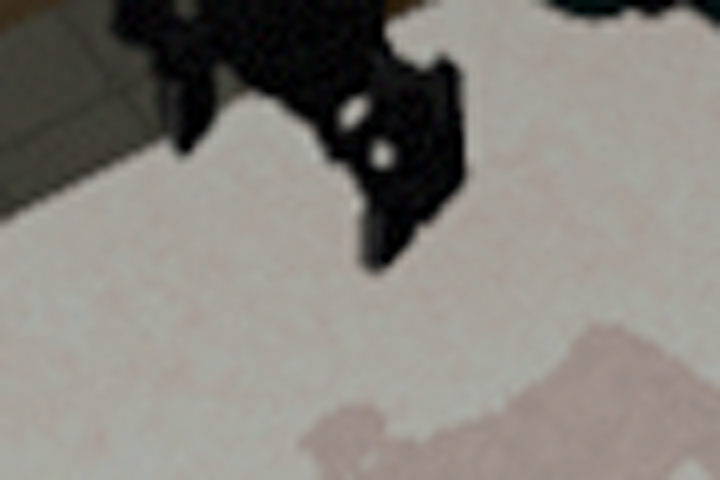

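{"op": "servo_tool", "data": {"series": [{"tx": 0, "ty": 0, "tz": 0, "roll": 0, "hand": 0}, {"tx": 0, "ty": 0, "tz": 0, "roll": 0, "hand": 0}, {"tx": 0, "ty": 0.0, "tz": 0, "roll": 0, "hand": 0}, {"tx": 0, "ty": 0.05, "tz": 0, "roll": 0, "hand": 0}, {"tx": 0, "ty": 0.09, "tz": 0, "roll": 0, "hand": 0}, {"tx": 0, "ty": 0.116, "tz": 0, "roll": 0, "hand": 0}, {"tx": 0, "ty": 0.116, "tz": 0, "roll": 0, "hand": 0}, {"tx": 0, "ty": 0.116, "tz": 0, "roll": 0, "hand": 1}, {"tx": 0, "ty": 0.116, "tz": 0, "roll": 0, "hand": 1}, {"tx": 0, "ty": 0.116, "tz": 0, "roll": 0, "hand": 1}, {"tx": 0, "ty": 0.116, "tz": 0, "roll": 0, "hand": 1}, {"tx": 0, "ty": 0.116, "tz": 0, "roll": 0, "hand": 1}]}}

```text
t: 4.38
ee_pos: [450.3, -359.9, 172.1]
tool_rot: [-89.9, -0.1, -69.4]
wrist_force: [-0.2, -0.3, 5.1]
grip_width: 22.0
```

```bash
python3 - <<'E'
from h import *
im,d=grab('side'); P=cloud('side',d)
a=cv2.resize(im[60:160,220:340],None,fx=6,fy=6,interpolation=cv2.INTER_CUBIC); save('s3b.png',a); s=st(); print(s['ee_pos'],s['grip_width'],s['wrist_force'])
E
```

```text
[ 450.36140735 -359.91086468  172.02496945] 21.879688727655992 [ 0.15709588 -0.20923062  5.34209299]
```

View pics/s3b.png

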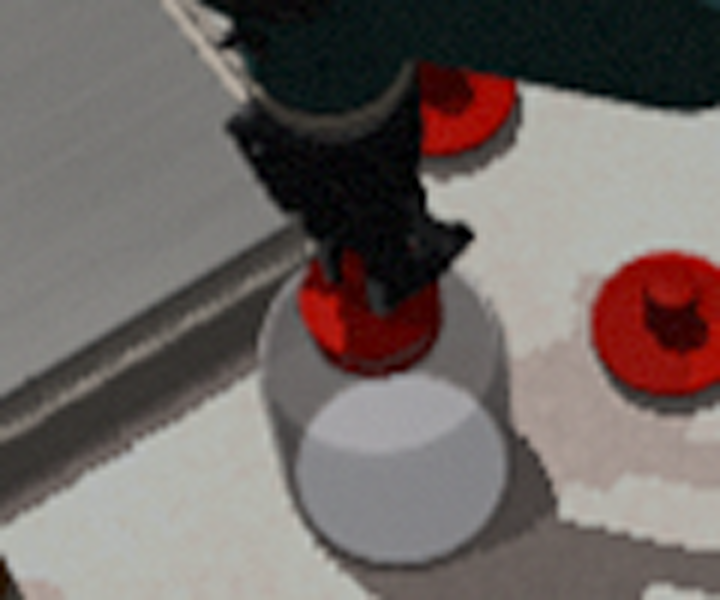

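{"op": "servo_tool", "data": {"series": [{"tx": 0, "ty": -0.005, "tz": 0, "roll": 0, "hand": 1}, {"tx": 0, "ty": -0.012, "tz": 0, "roll": 0, "hand": 1}, {"tx": 0, "ty": -0.02, "tz": 0, "roll": 0, "hand": 1}, {"tx": 0, "ty": -0.03, "tz": 0, "roll": 0, "hand": 1}, {"tx": 0, "ty": -0.05, "tz": 0, "roll": 0, "hand": 1}, {"tx": 0, "ty": -0.05, "tz": 0, "roll": 0, "hand": 1}]}}

```text
t: 5.18
ee_pos: [450.7, -360.2, 223.3]
tool_rot: [-89.9, -0.3, -69.4]
wrist_force: [-0.6, 0.9, -0.6]
grip_width: 22.1
```

```bash
python3 - <<'E'
from h import *
im,d=grab('side'); P=cloud('side',d)
a=cv2.resize(im[60:160,220:340],None,fx=6,fy=6,interpolation=cv2.INTER_CUBIC); save('s4b.png',a); delta(330,-180,30); delta(330,-180,60)
E
```

```text
at [450.3, -359.8, 221.8] rot [-89.94, -0.13, -69.44] q [-44.3, 8.1, 72.4, -0.0, 99.4, 25.2] t 5.22 F [0.3, -0.9, -1.3] w 22.1
tx,ty,tz [-0.2111, 0.1913, -0.0497] yaw change 0 -> roll -0.0 dist 289
at [450.3, -359.8, 221.8] rot [-89.94, -0.13, -69.44] q [-44.3, 8.1, 72.4, -0.0, 99.4, 25.2] t 5.22 F [0.3, -0.9, -1.3] w 22.1
tx,ty,tz [-0.211, 0.1613, -0.0496] yaw change 0 -> roll -0.0 dist 270
```

View pics/s4b.png

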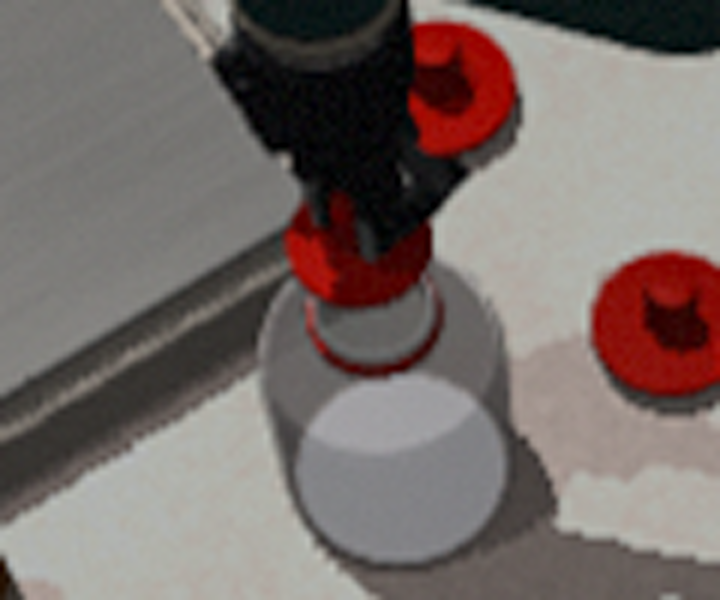

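{"op": "servo_tool", "data": {"series": [{"tx": -0.05, "ty": 0, "tz": -0.012, "roll": 0, "hand": 1}, {"tx": -0.105, "ty": 0.02, "tz": -0.025, "roll": 0, "hand": 1}, {"tx": -0.16, "ty": 0.06, "tz": -0.037, "roll": 0, "hand": 1}, {"tx": -0.211, "ty": 0.1, "tz": -0.0496, "roll": 0, "hand": 1}, {"tx": -0.211, "ty": 0.15, "tz": -0.0496, "roll": 0, "hand": 1}, {"tx": -0.211, "ty": 0.19, "tz": -0.0496, "roll": 0, "hand": 1}, {"tx": -0.211, "ty": 0.21, "tz": -0.0496, "roll": 0, "hand": 1}, {"tx": -0.211, "ty": 0.222, "tz": -0.0496, "roll": 0, "hand": 1}, {"tx": -0.211, "ty": 0.226, "tz": -0.0496, "roll": 0, "hand": 1}, {"tx": -0.211, "ty": 0.229, "tz": -0.0496, "roll": 0, "hand": 1}]}}

```text
t: 6.48
ee_pos: [330.0, -179.8, -7.8]
tool_rot: [-90.0, -0.1, -69.4]
wrist_force: [0.2, -0.2, -0.4]
grip_width: 22.0
```

{"op": "servo_tool", "data": {"series": [{"tx": 0, "ty": 0.001, "tz": 0, "roll": 0, "hand": 1}, {"tx": 0, "ty": 0.001, "tz": 0, "roll": 0, "hand": 0.7}, {"tx": 0, "ty": 0.001, "tz": 0, "roll": 0, "hand": 0}, {"tx": 0, "ty": 0.001, "tz": 0, "roll": 0, "hand": 0}, {"tx": 0, "ty": 0.001, "tz": 0, "roll": 0, "hand": 0}, {"tx": 0, "ty": -0.05, "tz": 0, "roll": 0, "hand": 0}, {"tx": 0, "ty": -0.1, "tz": 0, "roll": 0, "hand": 0}, {"tx": 0, "ty": -0.15, "tz": 0, "roll": 0, "hand": 0}, {"tx": 0, "ty": -0.2, "tz": 0, "roll": 0, "hand": 0}, {"tx": 0, "ty": -0.25, "tz": 0, "roll": 0, "hand": 0}, {"tx": 0, "ty": -0.3, "tz": 0, "roll": 0, "hand": 0}, {"tx": 0, "ty": -0.3, "tz": 0, "roll": 0, "hand": 0}]}}

```text
t: 7.98
ee_pos: [330.8, -180.4, 296.3]
tool_rot: [-89.7, -0.5, -69.4]
wrist_force: [1.1, -0.1, -0.5]
grip_width: 85.1
```

```bash
python3 - <<'E'
from h import *
im,d=grab('side'); np.save('s5.npy',im); np.save('s5d.npy',d); P=cloud('side',d)
save('s5.png',im); s=st(); print(s['ee_pos'],s['qpos'])
m=redmask(im); k,l,stt,c=cv2.connectedComponentsWithStats(m.astype(np.uint8))
for i in range(1,k):
    if stt[i,4]>80: print(c[i].round(),stt[i,4],np.median(P[l==i],axis=0).round(1))
E
```

```text
[ 330.03665587 -179.81412462  293.48085255] [-3.72420075e+01 -1.74836273e+01  8.80736153e+01 -2.54290640e-03
  1.09155291e+02  3.21973059e+01]
[293.  74.] 374 [ 309.8 -549.7   22.3]
[331. 114.] 435 [ 279.4 -344.1   21.8]
[344. 159.] 270 [ 333.6 -179.1   17.3]
```

View pics/s5.png

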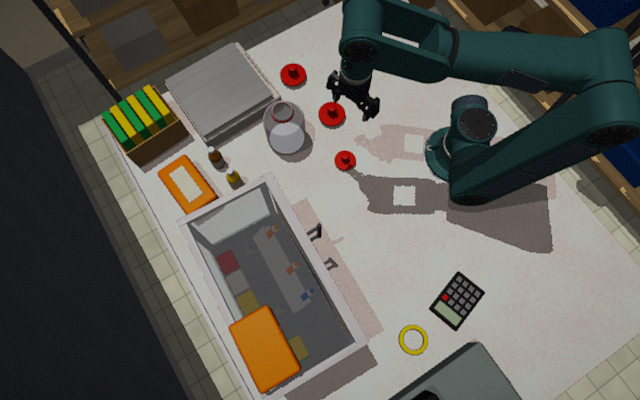

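{"op": "servo_tool", "data": {"series": [{"tx": 0.045, "ty": 0, "tz": 0.039, "roll": 0, "hand": 0}, {"tx": 0.09, "ty": 0, "tz": 0.078, "roll": 0, "hand": 0}, {"tx": 0.135, "ty": 0, "tz": 0.117, "roll": 0, "hand": 0}, {"tx": 0.18, "ty": 0, "tz": 0.156, "roll": 0, "hand": 0}, {"tx": 0.225, "ty": 0, "tz": 0.195, "roll": 0, "hand": 0}, {"tx": 0.27, "ty": 0, "tz": 0.234, "roll": 0, "hand": 0}, {"tx": 0.315, "ty": 0, "tz": 0.273, "roll": 0, "hand": 0}, {"tx": 0.36, "ty": 0, "tz": 0.312, "roll": 0, "hand": 0}, {"tx": 0.405, "ty": 0, "tz": 0.351, "roll": 0, "hand": 0}, {"tx": 0.405, "ty": 0, "tz": 0.351, "roll": 0, "hand": 0}]}}

```text
t: 9.28
ee_pos: [731.1, -397.6, 247.3]
tool_rot: [-88.3, -1.9, -69.5]
wrist_force: [-0.3, 0.3, 0.4]
grip_width: 85.5
```

```bash
python3 - <<'E'
from h import *
delta(330,-180,294)
E
```

```text
at [731.1, -397.6, 247.3] rot [-88.34, -1.9, -69.47] q [-32.5, 46.4, 15.9, 0.2, 115.2, 37.0] t 9.28 F [-0.3, 0.3, 0.4] w 85.5
tx,ty,tz [-0.3427, -0.0668, -0.2974] yaw change 0 -> roll -0.0 dist 459
```

{"op": "servo_tool", "data": {"series": [{"tx": -0.03, "ty": 0, "tz": -0.026, "roll": 0, "hand": 0}, {"tx": -0.03, "ty": 0, "tz": -0.026, "roll": 0, "hand": 0}]}}

```text
t: 9.52
ee_pos: [692.2, -376.0, 245.3]
tool_rot: [-88.5, -1.6, -69.5]
wrist_force: [0.9, -0.6, 0.7]
grip_width: 85.3
```

```bash
python3 - <<'E'
from h import *
delta(330,-180,294)
E
```

```text
at [692.2, -376.0, 245.3] rot [-88.54, -1.63, -69.46] q [-32.7, 37.1, 31.1, 0.2, 109.7, 36.8] t 9.53 F [0.9, -0.6, 0.7] w 85.3
tx,ty,tz [-0.3092, -0.0643, -0.2689] yaw change 0 -> roll -0.0 dist 415
```

```bash
python3 - <<'E'
from h import *
im=np.load('s1.npy'); d=np.load('s1d.npy'); P=cloud('side',d)
for v in range(84,92): print(v,[(u,P[v,u].round().astype(int).tolist()) for u in range(273,281) if P[v,u][2]>250])
im=np.load('side0.npy'); d=np.load('side0d.npy'); P=cloud('side',d)
for v in range(28,38): print(v,[(u,P[v,u].round().astype(int).tolist()) for u in range(330,345,2) if P[v,u][2]>200])
E
```

```text
84 [(273, [461, -359, 339]), (274, [460, -355, 343]), (275, [458, -351, 346]), (276, [455, -352, 343]), (277, [455, -347, 349]), (278, [452, -347, 346]), (279, [448, -348, 342]), (280, [446, -347, 342])]
85 [(273, [462, -359, 335]), (274, [461, -354, 340]), (275, [460, -349, 345]), (276, [456, -352, 338]), (277, [455, -348, 342]), (278, [453, -344, 347]), (279, [448, -350, 336]), (280, [446, -349, 334])]
86 [(273, [462, -358, 331]), (274, [462, -354, 337]), (275, [459, -352, 337]), (276, [457, -350, 338]), (277, [455, -349, 337]), (278, [453, -345, 341]), (279, [449, -348, 333])]
87 [(273, [711, 278, 1356]), (274, [463, -352, 335]), (275, [461, -350, 335]), (276, [457, -351, 332]), (277, [455, -350, 332]), (278, [453, -347, 334])]
88 [(276, [459, -348, 332])]
89 []
90 []
91 []
28 [(336, [187, -466, 273]), (338, [182, -463, 273]), (340, [175, -462, 269]), (342, [180, -445, 290])]
29 [(336, [187, -466, 269]), (338, [183, -461, 271]), (340, [174, -462, 264])]
30 [(336, [186, -467, 263]), (338, [182, -463, 265]), (340, [171, -467, 254])]
31 [(336, [187, -465, 261]), (338, [181, -463, 260]), (340, [173, -464, 253])]
32 [(336, [187, -465, 257]), (338, [182, -461, 257])]
33 [(336, [187, -465, 252]), (338, [181, -463, 251])]
34 [(336, [187, -464, 249])]
35 []
36 []
37 []
```

```bash
cat >> h.py <<'E'
CY=np.radians(-2.7); C0=np.array([746.8,79.2])
def c2w(x,y): return C0+np.array([x*np.cos(CY)-y*np.sin(CY),x*np.sin(CY)+y*np.cos(CY)])
def w2c(x,y):
    a,b=np.array([x,y])-C0; return np.array([a*np.cos(CY)+b*np.sin(CY),-a*np.sin(CY)+b*np.cos(CY)])
def handle(t):
    s,c=np.sin(t),np.cos(t); F=np.array([-121-220*s,220-220*c]); return c2w(*(F-np.array([54*c-60*s,54*s+60*c])))
E
python3 - <<'E'
from h import *
for n,f in(('side','s5'),('top','top0')):
    im=np.load(f+'.npy'); d=np.load(f+'d.npy'); P=cloud(n,d)
    m=(P[...,2]>170)&(P[...,2]<300)&(P[...,0]>535)&(P[...,0]<592)&(abs(P[...,1]-30)<40)&(im.max(-1)<90)
    Q=P[m]; print(n,len(Q)); 
    for lo in range(170,300,15):
        s=Q[(Q[:,2]>=lo)&(Q[:,2]<lo+15)]
        if len(s): print(lo,len(s),s.mean(0).round(1),s[:,:2].min(0).round(),s[:,:2].max(0).round())
    print(np.argwhere(m)[::8].tolist()[:12])
for t in(0,.03,.06,1.45): print(t,handle(t).round(1))
print(proj('side',[[*handle(0),291],[*handle(0.05),291]]),proj('top',[[*handle(0),291],[*handle(.05),291]]))
im=np.load('s5.npy'); a=cv2.resize(im[210:280,290:350],None,fx=10,fy=10,interpolation=cv2.INTER_CUBIC)
for t,c in((0,(255,0,0)),(.06,(0,255,0))):
    p=proj('side',[[*handle(t),291],[*handle(t),169]]); q=((p-[290,210]+.5)*10).astype(int); cv2.line(a,q[0].tolist(),q[1].tolist(),c,2)
save('hd.png',a[:600])
E
```

```text
side 99
170 1 [561.4  32.6 184. ] [561.  33.] [561.  33.]
185 25 [575.2  27.5 191.7] [560.  23.] [588.  32.]
200 6 [564.4  30.1 208.1] [561.  27.] [568.  32.]
215 6 [564.6  30.7 225.2] [561.  27.] [567.  33.]
230 5 [564.9  29.9 239.7] [561.  27.] [567.  33.]
245 6 [563.6  31.1 253.9] [561.  29.] [568.  32.]
260 17 [577.1  27.7 271.8] [560.  23.] [591.  32.]
275 29 [570.3  27.6 280.8] [556.  24.] [590.  33.]
290 4 [559.8  26.5 291.2] [558.  24.] [561.  29.]
[[224, 318], [226, 318], [228, 314], [229, 313], [230, 311], [230, 320], [231, 319], [232, 318], [233, 320], [235, 319], [237, 313], [238, 311]]
top 44
170 4 [558.6  22.3 177.1] [556.  20.] [562.  26.]
185 8 [575.5  22.7 192.9] [556.  22.] [590.  25.]
200 1 [554.9  28.  207. ] [555.  28.] [555.  28.]
215 4 [556.3  23.1 223.8] [555.  20.] [558.  27.]
230 4 [558.6  23.  239.7] [556.  20.] [563.  29.]
245 2 [555.9  23.9 251.6] [555.  22.] [557.  26.]
260 13 [574.   24.7 270.2] [555.  21.] [591.  31.]
275 7 [558.8  26.2 285.2] [556.  21.] [564.  30.]
290 1 [557.   26.1 293.8] [557.  26.] [557.  26.]
[[175, 291], [181, 294], [185, 290], [186, 293], [188, 293], [190, 294]]
0 [569.2  27.5]
0.03 [564.3  26.2]
0.06 [559.6  25.2]
1.45 [467.  225.2]
[[316.08046925 226.77822122]
 [318.3591348  224.47845637]] [[290.59420187 181.18146373]
 [291.24025291 183.78860309]]
```

View pics/hd.png

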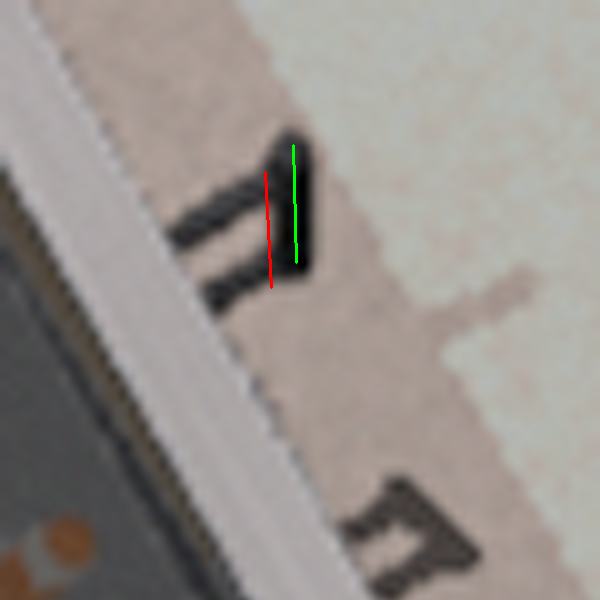

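```bash
python3 - <<'E'
from h import *
delta(560.5,26,340,-90)
E
```

```text
at [692.2, -376.0, 245.3] rot [-88.54, -1.63, -69.46] q [-32.7, 37.1, 31.1, 0.2, 109.7, 36.8] t 9.53 F [0.9, -0.6, 0.7] w 85.3
tx,ty,tz [-0.4198, -0.1062, 0.0204] yaw change -20.54 -> roll 0.3586 dist 434
```

{"op": "servo_tool", "data": {"series": [{"tx": 0, "ty": -0.06, "tz": 0, "roll": 0, "hand": 0}, {"tx": -0.03, "ty": -0.106, "tz": 0, "roll": 0, "hand": 0}, {"tx": -0.09, "ty": -0.106, "tz": 0.005, "roll": 0.1, "hand": 0}, {"tx": -0.15, "ty": -0.106, "tz": 0.007, "roll": 0.2, "hand": 0}, {"tx": -0.21, "ty": -0.106, "tz": 0.01, "roll": 0.3, "hand": 0}, {"tx": -0.27, "ty": -0.106, "tz": 0.013, "roll": 0.3586, "hand": 0}, {"tx": -0.33, "ty": -0.106, "tz": 0.016, "roll": 0.3586, "hand": 0}, {"tx": -0.39, "ty": -0.106, "tz": 0.019, "roll": 0.3586, "hand": 0}, {"tx": -0.42, "ty": -0.106, "tz": 0.0204, "roll": 0.3586, "hand": 0}, {"tx": -0.42, "ty": -0.106, "tz": 0.0204, "roll": 0.3586, "hand": 0}, {"tx": -0.42, "ty": -0.106, "tz": 0.0204, "roll": 0.3586, "hand": 0}]}}

```text
t: 10.9
ee_pos: [564.3, 23.3, 342.6]
tool_rot: [-87.2, -1.4, -90.0]
wrist_force: [0.8, 0.4, -0.4]
grip_width: 85.2
```

```bash
python3 - <<'E'
from h import *
delta(560.5,26,236,-90)
im,d=grab('side'); save('s6.png',cv2.resize(im[150:300,230:400],None,fx=4,fy=4,interpolation=cv2.INTER_CUBIC))
E
```

```text
at [564.3, 23.3, 342.6] rot [-87.25, -1.36, -90.04] q [-2.6, 5.8, 61.3, -1.3, 110.0, 86.9] t 10.9 F [0.8, 0.4, -0.4] w 85.2
tx,ty,tz [-0.0052, 0.1062, -0.0089] yaw change 0.04 -> roll -0.0007 dist 107
```

View pics/s6.png

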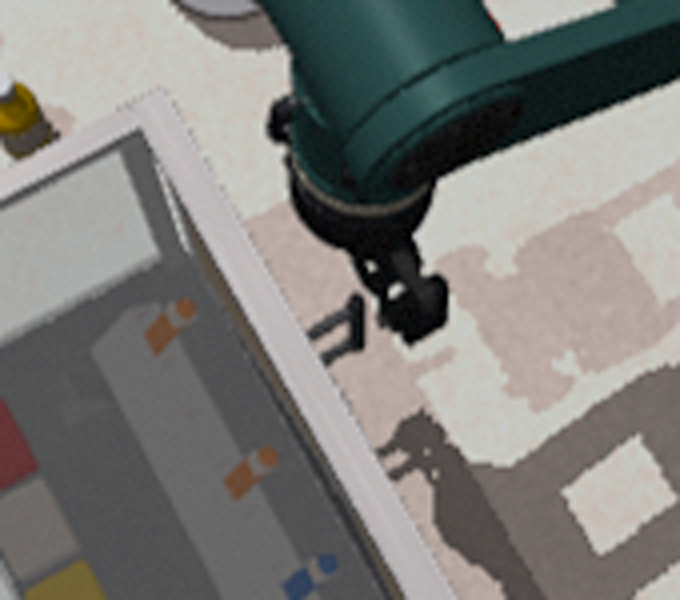

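```bash
cat >> h.py <<'E'
def dtip(x,y,z,yaw=None,off=37.0):
    s=st(); T=R.from_euler('xyz',s['tool_rot'],degrees=True); d=T.apply([0,1,0]); tip=np.array(s['ee_pos'])-off*d
    dl=T.inv().apply(np.array([x,y,z])-tip)/1000
    r=0 if yaw is None else (yaw-s['tool_rot'][2]+180)%360-180
    print('tip',tip.round(1).tolist(),'dir',d.round(3).tolist(),'jaw',T.apply([1,0,0]).round(3).tolist(),'rot',np.round(s['tool_rot'],2).tolist(),'q',np.round(s['qpos'],1).tolist(),'t',round(s['t'],2),'F',np.round(s['wrist_force'],1).tolist(),'w',round(s['grip_width'],1))
    print('tx,ty,tz',dl.round(4).tolist(),'roll',round(-np.radians(r),4),'dist',round(np.linalg.norm(dl)*1000))
E
python3 - <<'E'
from h import *
dtip(560.5,26,270)
E
```

```text
tip [562.7, 23.8, 378.6] dir [0.046, -0.024, -0.999] jaw [-0.002, -1.0, 0.024] rot [-87.35, -1.35, -90.09] q [-2.6, 5.9, 61.4, -1.3, 110.0, 86.9] t 10.95 F [-0.4, 0.1, -0.3] w 85.2
tx,ty,tz [-0.0048, 0.1083, -0.0072] roll -0.0 dist 109
```

{"op": "servo_tool", "data": {"series": [{"tx": -0.0048, "ty": 0.04, "tz": -0.0072, "roll": 0, "hand": 0}, {"tx": -0.0048, "ty": 0.08, "tz": -0.0072, "roll": 0, "hand": 0}, {"tx": -0.0048, "ty": 0.108, "tz": -0.0072, "roll": 0, "hand": 0}, {"tx": -0.0048, "ty": 0.108, "tz": -0.0072, "roll": 0, "hand": 0.5}, {"tx": -0.0048, "ty": 0.108, "tz": -0.0072, "roll": 0, "hand": 1}, {"tx": -0.0048, "ty": 0.108, "tz": -0.0072, "roll": 0, "hand": 1}, {"tx": -0.0048, "ty": 0.108, "tz": -0.0072, "roll": 0, "hand": 1}, {"tx": -0.0048, "ty": 0.108, "tz": -0.0072, "roll": 0, "hand": 1}, {"tx": -0.0048, "ty": 0.108, "tz": -0.0072, "roll": 0, "hand": 1}]}}

```text
t: 12.08
ee_pos: [562.0, 25.7, 232.9]
tool_rot: [-87.4, -1.4, -90.0]
wrist_force: [0.1, -2.1, 5.3]
grip_width: 9.7
```

```bash
python3 - <<'E'
from h import *
dtip(560.5,26,270)
im,d=grab('side'); save('s7.png',cv2.resize(im[150:300,230:400],None,fx=4,fy=4,interpolation=cv2.INTER_CUBIC))
E
```

```text
tip [560.3, 26.6, 269.8] dir [0.045, -0.024, -0.999] jaw [-0.001, -1.0, 0.024] rot [-87.4, -1.36, -90.04] q [-2.3, 4.4, 75.3, -1.3, 97.7, 87.5] t 12.07 F [0.1, -2.1, 5.3] w 9.7
tx,ty,tz [0.0006, -0.0001, 0.0002] roll -0.0 dist 1
```

View pics/s7.png

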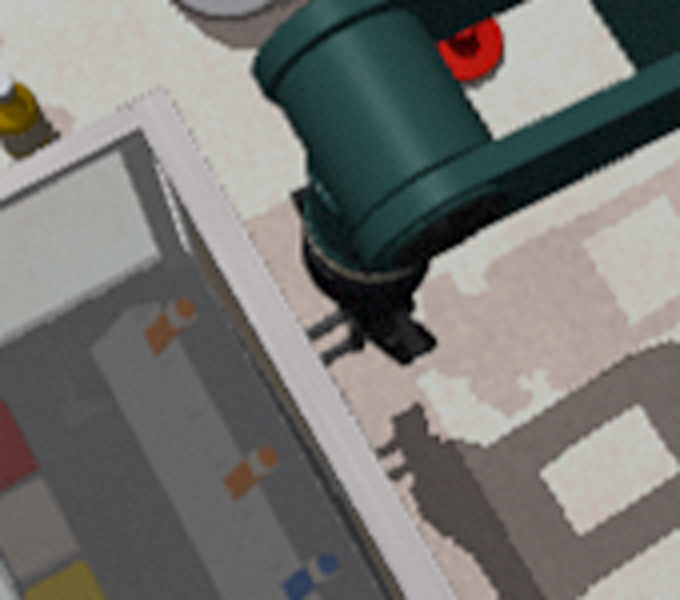

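```bash
cat >> h.py <<'E'
def doorpath(ts,t0=None,off=37.0):
    s=st(); T=R.from_euler('xyz',s['tool_rot'],degrees=True); d=T.apply([0,1,0]); tip=np.array(s['ee_pos'])-off*d
    tt=np.linspace(-.05,1.55,1601); H=np.array([handle(t) for t in tt]); i=np.argmin(np.linalg.norm(H-tip[:2],axis=1)); 
    if t0 is None: t0=tt[i]
    print('t est',tt[i],'miss',(tip[:2]-H[i]).round(1),'F',np.round(s['wrist_force'],1),'w',s['grip_width'],'time',s['t'])
    for t in ts:
        # constant-miss offset kept
        dx=np.r_[handle(t)-handle(t0),0]; 
        l=T.inv().apply(dx)/1000
        print('{"tx": %.4f, "ty": %.4f, "tz": %.4f, "roll": %.3f, "hand": 1},'%(*l,-(t-t0)),round(t,3))
E
python3 - <<'E'
from h import *
doorpath(np.linspace(.08,0.75,10))
E
```

```text
t est 0.054000000000000006 miss [-0.2  1.2] F [-0.8 -2.5  6.1] w 9.537041970858859 time 12.125
{"tx": 0.0007, "ty": -0.0002, "tz": -0.0041, "roll": -0.026, "hand": 1}, 0.08
{"tx": 0.0017, "ty": -0.0007, "tz": -0.0155, "roll": -0.100, "hand": 1}, 0.154
{"tx": 0.0012, "ty": -0.0012, "tz": -0.0264, "roll": -0.175, "hand": 1}, 0.229
{"tx": -0.0009, "ty": -0.0017, "tz": -0.0367, "roll": -0.249, "hand": 1}, 0.303
{"tx": -0.0045, "ty": -0.0022, "tz": -0.0464, "roll": -0.324, "hand": 1}, 0.378
{"tx": -0.0096, "ty": -0.0027, "tz": -0.0555, "roll": -0.398, "hand": 1}, 0.452
{"tx": -0.0163, "ty": -0.0033, "tz": -0.0638, "roll": -0.473, "hand": 1}, 0.527
{"tx": -0.0244, "ty": -0.0038, "tz": -0.0713, "roll": -0.547, "hand": 1}, 0.601
{"tx": -0.0339, "ty": -0.0043, "tz": -0.0780, "roll": -0.622, "hand": 1}, 0.676
{"tx": -0.0448, "ty": -0.0049, "tz": -0.0839, "roll": -0.696, "hand": 1}, 0.75
```

{"op": "servo_tool", "data": {"series": [{"tx": 0.0007, "ty": 0, "tz": -0.0041, "roll": -0.026, "hand": 1}, {"tx": 0.0017, "ty": -0.0007, "tz": -0.0155, "roll": -0.1, "hand": 1}, {"tx": 0.0012, "ty": -0.0012, "tz": -0.0264, "roll": -0.175, "hand": 1}, {"tx": -0.0009, "ty": -0.0017, "tz": -0.0367, "roll": -0.249, "hand": 1}, {"tx": -0.0045, "ty": -0.0022, "tz": -0.0464, "roll": -0.324, "hand": 1}, {"tx": -0.0096, "ty": -0.0027, "tz": -0.0555, "roll": -0.398, "hand": 1}, {"tx": -0.0163, "ty": -0.0033, "tz": -0.0638, "roll": -0.473, "hand": 1}, {"tx": -0.0244, "ty": -0.0038, "tz": -0.0713, "roll": -0.547, "hand": 1}, {"tx": -0.0339, "ty": -0.0043, "tz": -0.078, "roll": -0.622, "hand": 1}, {"tx": -0.0448, "ty": -0.0049, "tz": -0.0839, "roll": -0.696, "hand": 1}]}}

```text
t: 13.38
ee_pos: [476.8, 71.1, 232.9]
tool_rot: [-89.0, -2.6, -50.0]
wrist_force: [-0.9, -0.9, 4.8]
grip_width: 9.5
```

```bash
python3 - <<'E'
from h import *
doorpath(np.linspace(.81,1.44,11))
dtip(0,0,0)
E
```

```text
t est 0.762 miss [-0.4 -0.2] F [-0.9 -0.9  4.8] w 9.514083802921922 time 13.375
{"tx": -0.0081, "ty": -0.0003, "tz": 0.0026, "roll": -0.048, "hand": 1}, 0.81
{"tx": -0.0189, "ty": -0.0007, "tz": 0.0069, "roll": -0.111, "hand": 1}, 0.873
{"tx": -0.0299, "ty": -0.0011, "tz": 0.0122, "roll": -0.174, "hand": 1}, 0.936
{"tx": -0.0412, "ty": -0.0015, "tz": 0.0186, "roll": -0.237, "hand": 1}, 0.999
{"tx": -0.0525, "ty": -0.0019, "tz": 0.0260, "roll": -0.300, "hand": 1}, 1.062
{"tx": -0.0640, "ty": -0.0023, "tz": 0.0344, "roll": -0.363, "hand": 1}, 1.125
{"tx": -0.0755, "ty": -0.0026, "tz": 0.0437, "roll": -0.426, "hand": 1}, 1.188
{"tx": -0.0870, "ty": -0.0029, "tz": 0.0540, "roll": -0.489, "hand": 1}, 1.251
{"tx": -0.0984, "ty": -0.0033, "tz": 0.0651, "roll": -0.552, "hand": 1}, 1.314
{"tx": -0.1098, "ty": -0.0036, "tz": 0.0770, "roll": -0.615, "hand": 1}, 1.377
{"tx": -0.1210, "ty": -0.0038, "tz": 0.0897, "roll": -0.678, "hand": 1}, 1.44
tip [475.2, 71.9, 269.8] dir [0.043, -0.023, -0.999] jaw [0.642, -0.766, 0.045] rot [-88.96, -2.59, -50.04] q [2.8, -5.8, 85.3, -1.4, 98.0, 52.6] t 13.38 F [-0.9, -0.9, 4.8] w 9.5
tx,ty,tz [-0.262, 0.2507, -0.4151] roll -0.0 dist 551
```

{"op": "servo_tool", "data": {"series": [{"tx": -0.0081, "ty": -0.0003, "tz": 0.0026, "roll": -0.048, "hand": 1}, {"tx": -0.0189, "ty": -0.0007, "tz": 0.0069, "roll": -0.111, "hand": 1}, {"tx": -0.0299, "ty": -0.0011, "tz": 0.0122, "roll": -0.174, "hand": 1}, {"tx": -0.0412, "ty": -0.0015, "tz": 0.0186, "roll": -0.237, "hand": 1}, {"tx": -0.0525, "ty": -0.0019, "tz": 0.026, "roll": -0.3, "hand": 1}, {"tx": -0.064, "ty": -0.0023, "tz": 0.0344, "roll": -0.363, "hand": 1}, {"tx": -0.0755, "ty": -0.0026, "tz": 0.0437, "roll": -0.426, "hand": 1}, {"tx": -0.087, "ty": -0.0029, "tz": 0.054, "roll": -0.489, "hand": 1}, {"tx": -0.0984, "ty": -0.0033, "tz": 0.0651, "roll": -0.552, "hand": 1}, {"tx": -0.1098, "ty": -0.0036, "tz": 0.077, "roll": -0.615, "hand": 1}, {"tx": -0.122, "ty": -0.0038, "tz": 0.091, "roll": -0.683, "hand": 1}, {"tx": -0.122, "ty": -0.0038, "tz": 0.091, "roll": -0.683, "hand": 1}]}}

```text
t: 14.88
ee_pos: [468.5, 225.3, 232.7]
tool_rot: [-90.6, -2.6, -10.9]
wrist_force: [-0.3, 2.4, 4.6]
grip_width: 9.2
```

```bash
python3 - <<'E'
from h import *
doorpath([1.45])
im,d=grab('side'); save('s8.png',im)
E
```

```text
t est 1.453 miss [-0.2  0. ] F [-0.3  2.4  4.6] w 9.159818418835561 time 14.875
{"tx": 0.0000, "ty": 0.0000, "tz": -0.0008, "roll": 0.003, "hand": 1}, 1.45
```

View pics/s8.png

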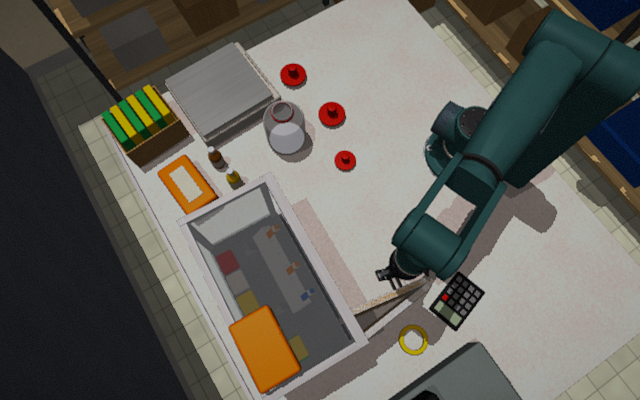

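{"op": "servo_tool", "data": {"series": [{"tx": 0, "ty": 0, "tz": 0, "roll": 0, "hand": 0.5}, {"tx": 0, "ty": 0, "tz": 0, "roll": 0, "hand": 0}, {"tx": 0, "ty": 0, "tz": 0, "roll": 0, "hand": 0}, {"tx": 0, "ty": -0.05, "tz": 0, "roll": 0, "hand": 0}, {"tx": 0, "ty": -0.11, "tz": 0, "roll": 0, "hand": 0}, {"tx": 0, "ty": -0.17, "tz": 0, "roll": 0, "hand": 0}, {"tx": 0, "ty": -0.2, "tz": 0, "roll": 0, "hand": 0}, {"tx": 0, "ty": -0.2, "tz": 0, "roll": 0, "hand": 0}]}}

```text
t: 15.92
ee_pos: [460.9, 227.7, 434.3]
tool_rot: [-90.6, -2.9, -11.0]
wrist_force: [-0.2, -0.1, -0.4]
grip_width: 85.2
```

```bash
python3 - <<'E'
from h import *
delta(502,33,440,-92.7)
E
```

```text
at [460.9, 227.7, 434.3] rot [-90.64, -2.92, -10.98] q [21.5, 3.4, 53.2, -2.5, 121.3, 31.1] t 15.93 F [-0.2, -0.1, -0.4] w 85.2
tx,ty,tz [0.0777, 0.0003, -0.1833] yaw change -81.72 -> roll 1.4263 dist 199
```

{"op": "servo_tool", "data": {"series": [{"tx": 0.02, "ty": 0, "tz": -0.04, "roll": 0.18, "hand": 0}, {"tx": 0.04, "ty": 0, "tz": -0.08, "roll": 0.36, "hand": 0}, {"tx": 0.06, "ty": 0, "tz": -0.12, "roll": 0.54, "hand": 0}, {"tx": 0.07, "ty": 0, "tz": -0.16, "roll": 0.72, "hand": 0}, {"tx": 0.0777, "ty": 0, "tz": -0.183, "roll": 0.9, "hand": 0}, {"tx": 0.0777, "ty": 0, "tz": -0.183, "roll": 1.08, "hand": 0}, {"tx": 0.0777, "ty": 0, "tz": -0.183, "roll": 1.26, "hand": 0}, {"tx": 0.0777, "ty": 0, "tz": -0.183, "roll": 1.426, "hand": 0}, {"tx": 0.0777, "ty": 0, "tz": -0.183, "roll": 1.426, "hand": 0}]}}

```text
t: 17.05
ee_pos: [501.4, 33.1, 435.1]
tool_rot: [-87.8, -1.2, -92.6]
wrist_force: [0.5, -0.2, 0.7]
grip_width: 85.4
```

```bash
python3 - <<'E'
from h import *
dtip(1502,-20,477)
E
```

```text
tip [500.0, 33.9, 472.1] dir [0.038, -0.023, -0.999] jaw [-0.046, -0.999, 0.021] rot [-87.76, -1.21, -92.61] q [-1.8, 1.8, 54.7, -1.4, 121.3, 90.0] t 17.05 F [0.5, -0.2, 0.7] w 85.4
tx,ty,tz [0.0083, 0.0344, 1.0028] roll -0.0 dist 1003
```

{"op": "servo_tool", "data": {"series": [{"tx": 0, "ty": 0, "tz": 1.0, "roll": 0, "hand": 0}, {"tx": 0, "ty": 0, "tz": 1.0, "roll": 0, "hand": 0}, {"tx": 0, "ty": 0, "tz": 1.0, "roll": 0, "hand": 0}, {"tx": 0, "ty": 0, "tz": 1.0, "roll": 0, "hand": 0}, {"tx": 0, "ty": 0, "tz": 1.0, "roll": 0, "hand": 0}, {"tx": 0, "ty": 0, "tz": 1.0, "roll": 0, "hand": 0}, {"tx": 0, "ty": 0, "tz": 1.0, "roll": 0, "hand": 0}]}}

```text
t: 17.92
ee_pos: [785.5, 9.5, 341.4]
tool_rot: [-85.4, -1.1, -92.6]
wrist_force: [0.4, 0.1, 0.5]
grip_width: 85.5
```

```bash
python3 - <<'E'
from h import *
dtip(1502,-20,477)
E
```

```text
tip [782.6, 10.4, 378.2] dir [0.079, -0.022, -0.997] jaw [-0.045, -0.999, 0.019] rot [-85.4, -1.08, -92.57] q [-3.0, 39.6, 15.9, -1.2, 119.9, 88.9] t 17.93 F [0.4, 0.1, 0.5] w 85.5
tx,ty,tz [-0.0001, -0.0407, 0.7256] roll -0.0 dist 727
```

{"op": "servo_tool", "data": {"series": [{"tx": 0, "ty": -0.1, "tz": 0.5, "roll": 0, "hand": 0}, {"tx": 0, "ty": -0.1, "tz": 0.5, "roll": 0, "hand": 0}, {"tx": 0, "ty": -0.1, "tz": 0.5, "roll": 0, "hand": 0}, {"tx": 0, "ty": -0.1, "tz": 0.5, "roll": 0, "hand": 0}]}}

```text
t: 18.42
ee_pos: [835.8, -1.0, 296.8]
tool_rot: [-82.4, -1.0, -92.7]
wrist_force: [-0.8, 0.5, -0.1]
grip_width: 85.4
```

```bash
python3 - <<'E'
from h import *
dtip(1502,-20,477)
E
```

```text
tip [831.0, -0.2, 333.5] dir [0.131, -0.023, -0.991] jaw [-0.046, -0.999, 0.017] rot [-82.44, -0.96, -92.67] q [-3.6, 43.1, 15.8, -0.9, 113.5, 88.6] t 18.43 F [-0.8, 0.5, -0.1] w 85.4
tx,ty,tz [-0.009, -0.0541, 0.6843] roll -0.0 dist 686
```

{"op": "servo_tool", "data": {"series": [{"tx": 0, "ty": -0.05, "tz": -0.04, "roll": 0, "hand": 0}, {"tx": 0, "ty": -0.09, "tz": -0.08, "roll": 0, "hand": 0}, {"tx": 0, "ty": -0.13, "tz": -0.12, "roll": 0, "hand": 0}, {"tx": 0, "ty": -0.17, "tz": -0.16, "roll": 0, "hand": 0}, {"tx": 0, "ty": -0.21, "tz": -0.16, "roll": 0, "hand": 0}]}}

```text
t: 19.05
ee_pos: [645.5, 11.5, 486.4]
tool_rot: [-82.5, -1.0, -92.6]
wrist_force: [1.2, -0.7, 0.1]
grip_width: 85.4
```

{"op": "servo_tool", "data": {"series": [{"tx": 0, "ty": -0.5, "tz": 0.5, "roll": 0, "hand": 0}, {"tx": 0, "ty": -0.5, "tz": 0.5, "roll": 0, "hand": 0}, {"tx": 0, "ty": -0.5, "tz": 0.5, "roll": 0, "hand": 0}, {"tx": 0, "ty": -0.5, "tz": 0.5, "roll": 0, "hand": 0}]}}

```text
t: 19.55
ee_pos: [664.0, 4.4, 514.3]
tool_rot: [-79.9, -0.9, -92.7]
wrist_force: [0.4, -0.1, -0.7]
grip_width: 85.0
```

```bash
python3 - <<'E'
from h import *
dtip(1502,-20,477)
E
```

```text
tip [657.5, 5.2, 550.7] dir [0.175, -0.023, -0.984] jaw [-0.047, -0.999, 0.015] rot [-79.89, -0.86, -92.67] q [-4.2, 25.6, 15.7, -0.7, 128.6, 87.9] t 19.55 F [0.4, -0.1, -0.7] w 85.0
tx,ty,tz [-0.0153, 0.2206, 0.8187] roll -0.0 dist 848
```

{"op": "servo_tool", "data": {"series": [{"tx": 0, "ty": -2, "tz": 3, "roll": 0, "hand": 0}]}}

```text
t: 19.68
ee_pos: [677.2, 2.3, 516.9]
tool_rot: [-77.7, -0.8, -92.7]
wrist_force: [0.0, 0.9, 0.9]
grip_width: 85.7
```

{"op": "servo_tool", "data": {"series": [{"tx": 0, "ty": -2, "tz": 3, "roll": 0, "hand": 0}]}}

```text
t: 19.8
ee_pos: [689.1, 0.3, 520.5]
tool_rot: [-75.7, -0.7, -92.6]
wrist_force: [0.2, -0.7, 0.3]
grip_width: 85.5
```

{"op": "servo_tool", "data": {"series": [{"tx": 0, "ty": -2, "tz": 3, "roll": 0, "hand": 0}, {"tx": 0, "ty": -2, "tz": 3, "roll": 0, "hand": 0}, {"tx": 0, "ty": -2, "tz": 3, "roll": 0, "hand": 0}, {"tx": 0, "ty": -2, "tz": 3, "roll": 0, "hand": 0}]}}

```text
t: 20.3
ee_pos: [707.8, -6.3, 520.8]
tool_rot: [-73.3, -0.6, -92.6]
wrist_force: [0.1, 0.6, -0.2]
grip_width: 85.2
```

{"op": "servo_tool", "data": {"series": [{"tx": 0, "ty": -2, "tz": 3, "roll": 0, "hand": 0}]}}

```text
t: 20.42
ee_pos: [716.6, -7.7, 528.2]
tool_rot: [-71.1, -0.6, -92.6]
wrist_force: [1.3, 0.2, -0.7]
grip_width: 85.4
```

{"op": "servo_tool", "data": {"series": [{"tx": 0, "ty": -2, "tz": 3, "roll": 0, "hand": 0}]}}

```text
t: 20.55
ee_pos: [722.8, -8.9, 540.2]
tool_rot: [-68.7, -0.5, -92.6]
wrist_force: [0.0, -0.3, 0.1]
grip_width: 85.4
```

{"op": "servo_tool", "data": {"series": [{"tx": 0, "ty": -2, "tz": 3, "roll": 0, "hand": 0}]}}

```text
t: 20.68
ee_pos: [727.7, -10.0, 552.7]
tool_rot: [-66.4, -0.5, -92.6]
wrist_force: [0.1, -0.3, 0.3]
grip_width: 85.5
```

{"op": "servo_tool", "data": {"series": [{"tx": 0, "ty": -2, "tz": 3, "roll": 0, "hand": 0}]}}

```text
t: 20.8
ee_pos: [731.5, -11.0, 565.6]
tool_rot: [-64.1, -0.4, -92.5]
wrist_force: [0.4, 1.2, 0.1]
grip_width: 85.4
```

{"op": "servo_tool", "data": {"series": [{"tx": 0, "ty": -2, "tz": 3, "roll": 0, "hand": 0}]}}

```text
t: 20.92
ee_pos: [734.2, -11.9, 579.6]
tool_rot: [-61.9, -0.4, -92.5]
wrist_force: [0.4, -0.2, -0.8]
grip_width: 85.8
```

```bash
python3 - <<'E'
from h import *
dtip(1502,-20,477)
E
```

```text
tip [716.8, -10.9, 612.2] dir [0.47, -0.027, -0.882] jaw [-0.044, -0.999, 0.007] rot [-61.9, -0.39, -92.52] q [-6.0, 22.7, 15.7, 1.4, 113.5, 87.3] t 20.93 F [0.4, -0.2, -0.8] w 85.8
tx,ty,tz [-0.0264, 0.4888, 0.6288] roll -0.0 dist 797
```

{"op": "servo_tool", "data": {"series": [{"tx": 0, "ty": -1.5, "tz": 3, "roll": 0, "hand": 0}]}}

```text
t: 21.05
ee_pos: [741.3, -12.9, 591.4]
tool_rot: [-59.5, -0.4, -92.5]
wrist_force: [0.2, -0.4, -0.0]
grip_width: 85.6
```

{"op": "servo_tool", "data": {"series": [{"tx": 0, "ty": -1.5, "tz": 3, "roll": 0, "hand": 0}]}}

```text
t: 21.18
ee_pos: [747.8, -14.0, 602.2]
tool_rot: [-57.3, -0.3, -92.5]
wrist_force: [-0.1, 0.5, 0.3]
grip_width: 85.2
```

{"op": "servo_tool", "data": {"series": [{"tx": 0, "ty": -1.5, "tz": 3, "roll": 0, "hand": 0}]}}

```text
t: 21.3
ee_pos: [752.2, -14.9, 615.5]
tool_rot: [-55.1, -0.3, -92.5]
wrist_force: [-0.6, 0.5, -0.7]
grip_width: 85.3
```

{"op": "servo_tool", "data": {"series": [{"tx": 0, "ty": -1.5, "tz": 3, "roll": 0, "hand": 0}]}}

```text
t: 21.42
ee_pos: [754.7, -15.7, 630.9]
tool_rot: [-52.7, -0.2, -92.4]
wrist_force: [-0.2, -0.3, 1.0]
grip_width: 85.4
```

```bash
python3 - <<'E'
from h import *
dtip(1502,-20,477)
E
```

```text
tip [732.3, -14.6, 660.4] dir [0.605, -0.029, -0.796] jaw [-0.042, -0.999, 0.004] rot [-52.71, -0.25, -92.43] q [-6.6, 20.6, 15.8, 2.4, 106.4, 87.2] t 21.43 F [-0.2, -0.3, 1.0] w 85.4
tx,ty,tz [-0.0281, 0.6118, 0.501] roll -0.0 dist 791
```

{"op": "servo_tool", "data": {"series": [{"tx": 0, "ty": -1.5, "tz": 3, "roll": 0, "hand": 0}]}}

```text
t: 21.55
ee_pos: [755.5, -16.3, 647.6]
tool_rot: [-50.3, -0.2, -92.4]
wrist_force: [-1.0, 0.6, -0.1]
grip_width: 85.4
```

```bash
python3 - <<'E'
from h import *
dtip(1502,-20,477)
a=np.array([-np.sin(np.radians(40)),0,np.cos(np.radians(40))])
im=np.load('s5.npy'); K=6; u0,v0=235,205; b=cv2.resize(im[v0:v0+100,u0:u0+120],None,fx=K,fy=K,interpolation=cv2.INTER_CUBIC)
for k in range(6):
    dy=-108+43.2*k; y=-57+dy
    base=np.array([-29,y,38])+3*a; top=base+100*a
    P=[]
    for q in(top,base+60*a): P.append([*c2w(q[0],q[1]),q[2]])
    p=proj('side',P); print(k,np.round(P[0],1),p.round(1).tolist())
    q=((p-[u0,v0]+.5)*K).astype(int); cv2.line(b,q[0].tolist(),q[1].tolist(),(255,0,0) if k%2 else (0,255,0),1); cv2.circle(b,q[0].tolist(),4,(255,255,0),1)
save('bars.png',b)
E
```

```text
tip [732.0, -15.2, 676.1] dir [0.637, -0.03, -0.77] jaw [-0.042, -0.999, 0.004] rot [-50.34, -0.22, -92.41] q [-6.8, 19.8, 15.7, 2.7, 104.9, 87.2] t 21.55 F [-1.0, 0.6, -0.1] w 85.4
tx,ty,tz [-0.0283, 0.6443, 0.4655] roll -0.0 dist 795
0 [643.9 -81.1 116.9] [[275.5, 225.3], [268.9, 232.2]]
1 [646.  -38.  116.9] [[282.4, 237.8], [275.7, 244.5]]
2 [648.    5.2 116.9] [[289.5, 250.5], [282.6, 257.0]]
3 [650.   48.3 116.9] [[296.8, 263.5], [289.6, 269.8]]
4 [652.1  91.5 116.9] [[304.2, 276.7], [296.8, 282.8]]
5 [654.1 134.6 116.9] [[311.7, 290.2], [304.1, 296.1]]
```

View pics/bars.png

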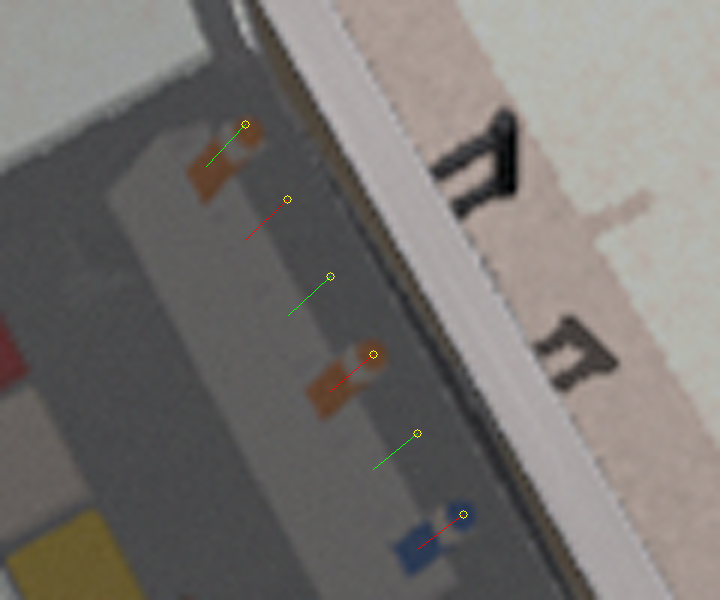

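```bash
python3 - <<'E'
from h import *
dtip(480,52,340); dtip(554,52.8,232)
E
```

```text
tip [732.0, -15.2, 676.1] dir [0.637, -0.03, -0.77] jaw [-0.042, -0.999, 0.004] rot [-50.34, -0.22, -92.41] q [-6.8, 19.8, 15.7, 2.7, 104.9, 87.2] t 21.55 F [-1.0, 0.6, -0.1] w 85.4
tx,ty,tz [-0.0579, 0.0961, -0.4103] roll -0.0 dist 425
tip [732.0, -15.2, 676.1] dir [0.637, -0.03, -0.77] jaw [-0.042, -0.999, 0.004] rot [-50.34, -0.22, -92.41] q [-6.8, 19.8, 15.7, 2.7, 104.9, 87.2] t 21.55 F [-1.0, 0.6, -0.1] w 85.4
tx,ty,tz [-0.0622, 0.2264, -0.4223] roll -0.0 dist 483
```

{"op": "servo_tool", "data": {"series": [{"tx": -0.0082, "ty": 0.0137, "tz": -0.0586, "roll": 0, "hand": 0}, {"tx": -0.0165, "ty": 0.0274, "tz": -0.117, "roll": 0, "hand": 0}, {"tx": -0.0248, "ty": 0.041, "tz": -0.176, "roll": 0, "hand": 0.5}, {"tx": -0.033, "ty": 0.055, "tz": -0.234, "roll": 0, "hand": 0.5}, {"tx": -0.0414, "ty": 0.0686, "tz": -0.293, "roll": 0, "hand": 0.5}, {"tx": -0.05, "ty": 0.082, "tz": -0.352, "roll": 0, "hand": 0.5}, {"tx": -0.0579, "ty": 0.0961, "tz": -0.41, "roll": 0, "hand": 0.5}, {"tx": -0.0579, "ty": 0.0961, "tz": -0.41, "roll": 0, "hand": 0.5}]}}

```text
t: 22.55
ee_pos: [498.7, 51.7, 303.6]
tool_rot: [-51.0, -0.2, -92.3]
wrist_force: [-0.3, -1.0, 0.2]
grip_width: 42.4
```

```bash
python3 - <<'E'
from h import *
dtip(554,52.8,232); dtip(669,47.4,94)
im,d=grab('side'); save('s9.png',im)
im,d=grab('top'); save('t9.png',im)
E
```

```text
tip [475.4, 52.8, 332.3] dir [0.628, -0.029, -0.777] jaw [-0.041, -0.999, 0.004] rot [-51.02, -0.24, -92.34] q [1.1, -31.3, 104.7, -2.6, 67.7, 93.5] t 22.55 F [-0.3, -1.0, 0.2] w 42.4
tx,ty,tz [-0.0037, 0.1274, -0.0021] roll -0.0 dist 127
tip [475.4, 52.8, 332.3] dir [0.628, -0.029, -0.777] jaw [-0.041, -0.999, 0.004] rot [-51.02, -0.24, -92.34] q [1.1, -31.3, 104.7, -2.6, 67.7, 93.5] t 22.55 F [-0.3, -1.0, 0.2] w 42.4
tx,ty,tz [-0.0036, 0.3071, 0.0006] roll -0.0 dist 307
```

View pics/s9.png

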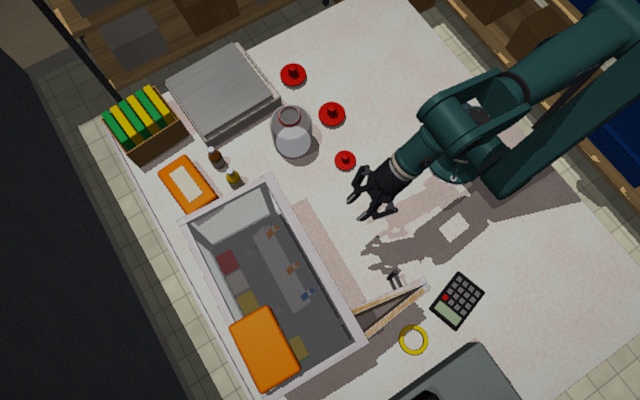

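View pics/t9.png

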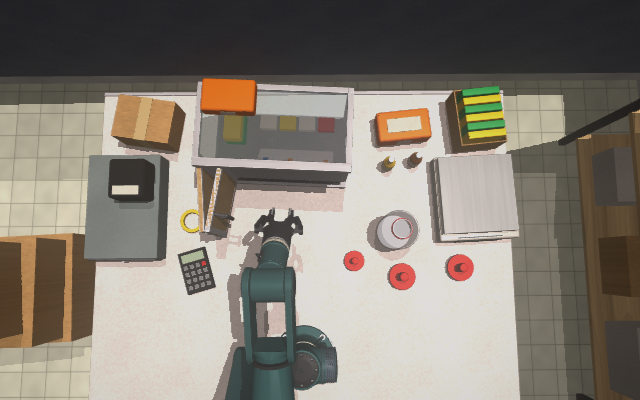

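```bash
python3 - <<'E'
from h import *
im,d=grab('side'); P=cloud('side',d)
s=st(); T=R.from_euler('xyz',s['tool_rot'],degrees=True); L=T.inv().apply((P.reshape(-1,3)-np.array(s['ee_pos']))).reshape(P.shape)
m=(abs(L[...,0])<80)&(abs(L[...,2])<45)&(L[...,1]>-150)&(L[...,1]<20)&(P[...,2]>250)&(im.max(-1)<120)
Q=L[m]; print(len(Q))
for lo in range(-120,20,6):
    q=Q[(Q[:,1]>=lo)&(Q[:,1]<lo+6)]
    if len(q): print(lo,len(q),q.min(0).round(),q.max(0).round())
E
```

```text
1215
-120 74 [ -62. -120.    0.] [  64. -114.   18.]
-114 80 [ -60. -114.   -9.] [  62. -108.   18.]
-108 74 [ -58. -108.  -18.] [  61. -102.   16.]
-102 58 [ -57. -102.  -17.] [ 59. -96.  17.]
-96 62 [-55. -96. -12.] [ 57. -90.  12.]
-90 91 [-53. -90. -14.] [ 55. -84.  13.]
-84 45 [-47. -84.  -9.] [ 53. -78.  12.]
-78 25 [-39. -78.  -6.] [ 40. -73.  11.]
-72 31 [-34. -72. -14.] [ 35. -66.  11.]
-66 30 [-36. -66.  -8.] [ 34. -60.  12.]
-60 30 [-35. -60.  -7.] [ 34. -54.  13.]
-54 24 [-35. -54.  -8.] [ 34. -48.  12.]
-48 25 [-32. -47.  -6.] [ 34. -42.   9.]
-42 9 [-29. -41.  -5.] [ 27. -39.  10.]
-36 1 [ 22. -36.  -1.] [ 22. -36.  -1.]
```

{"op": "servo_tool", "data": {"series": [{"tx": -0.0037, "ty": 0.05, "tz": 0, "roll": 0, "hand": 0.5}, {"tx": -0.0037, "ty": 0.1, "tz": 0, "roll": 0, "hand": 0.5}, {"tx": -0.0037, "ty": 0.15, "tz": 0, "roll": 0, "hand": 0.5}, {"tx": -0.0037, "ty": 0.2, "tz": 0, "roll": 0, "hand": 0.5}, {"tx": -0.0037, "ty": 0.23, "tz": 0, "roll": 0, "hand": 0.5}, {"tx": -0.0037, "ty": 0.23, "tz": 0, "roll": 0, "hand": 0.5}]}}

```text
t: 23.45
ee_pos: [650.4, 47.3, 132.4]
tool_rot: [-50.6, -0.2, -92.5]
wrist_force: [-0.5, -0.9, 0.1]
grip_width: 42.9
```

```bash
python3 - <<'E'
from h import *
dtip(669,47.4,94)
im,d=grab('side'); save('s10.png',cv2.resize(im[170:330,200:400],None,fx=4,fy=3.75,interpolation=cv2.INTER_CUBIC))
E
```

```text
tip [626.9, 48.4, 161.0] dir [0.633, -0.03, -0.773] jaw [-0.043, -0.999, 0.004] rot [-50.65, -0.23, -92.46] q [0.2, -6.4, 106.8, -2.9, 40.3, 94.1] t 23.45 F [-0.5, -0.9, 0.1] w 42.9
tx,ty,tz [-0.0011, 0.0785, -0.0099] roll -0.0 dist 79
```

View pics/s10.png

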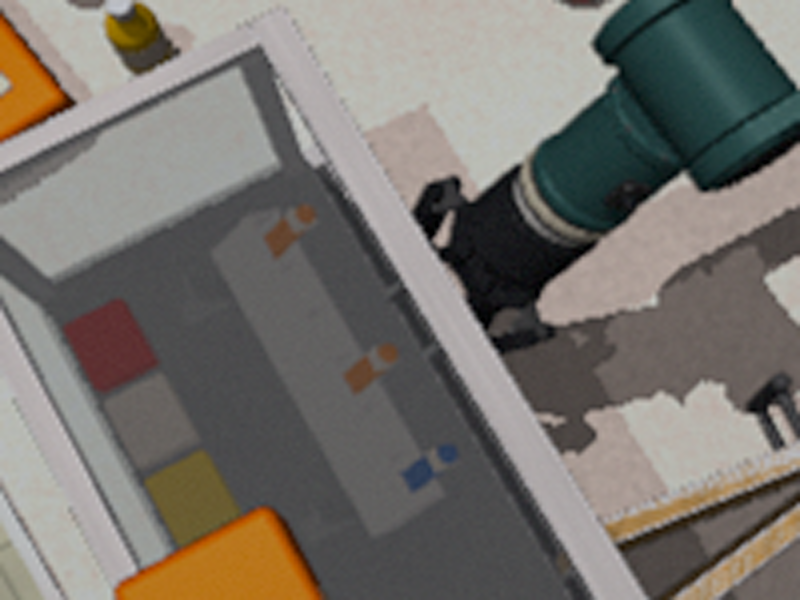

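```bash
python3 - <<'E'
from h import *
print(proj('side',[[624,48.6,165],[624,24,165],[624,74,165],[650,48.3,117]]).round(1).tolist())
print('crop', ((proj('side',[[624,24,165],[624,74,165]])-[200,170])*[4,3.75]).round())
E
```

```text
[[303.9, 255.4], [299.3, 247.9], [308.8, 263.1], [296.8, 263.5]]
crop [[397. 292.]
 [435. 349.]]
```

{"op": "servo_tool", "data": {"series": [{"tx": -0.001, "ty": 0.01, "tz": -0.0099, "roll": 0, "hand": 0.5}, {"tx": -0.001, "ty": 0.04, "tz": -0.0099, "roll": 0, "hand": 0.5}, {"tx": -0.001, "ty": 0.065, "tz": -0.0099, "roll": 0, "hand": 0.5}, {"tx": -0.001, "ty": 0.076, "tz": -0.0099, "roll": 0, "hand": 0.5}, {"tx": -0.001, "ty": 0.076, "tz": -0.0099, "roll": 0, "hand": 0.5}, {"tx": -0.001, "ty": 0.076, "tz": -0.0099, "roll": 0, "hand": 1}, {"tx": -0.001, "ty": 0.076, "tz": -0.0099, "roll": 0, "hand": 1}, {"tx": -0.001, "ty": 0.076, "tz": -0.0099, "roll": 0, "hand": 1}, {"tx": -0.001, "ty": 0.076, "tz": -0.0099, "roll": 0, "hand": 1}]}}

```text
t: 24.62
ee_pos: [690.4, 47.2, 70.6]
tool_rot: [-50.4, -0.2, -92.4]
wrist_force: [-5.4, 0.9, 5.4]
grip_width: 14.2
```

```bash
python3 - <<'E'
from h import *
dtip(669,47.4,94)
im,d=grab('side'); save('s11.png',cv2.resize(im[200:300,250:350],None,fx=6,fy=6,interpolation=cv2.INTER_CUBIC))
E
```

```text
tip [666.8, 48.3, 99.1] dir [0.637, -0.029, -0.77] jaw [-0.042, -0.999, 0.004] rot [-50.36, -0.2, -92.4] q [0.1, 2.6, 106.0, -3.4, 31.9, 94.7] t 24.62 F [-5.4, 0.9, 5.4] w 14.2
tx,ty,tz [0.0008, 0.0054, -0.0015] roll -0.0 dist 6
```

View pics/s11.png

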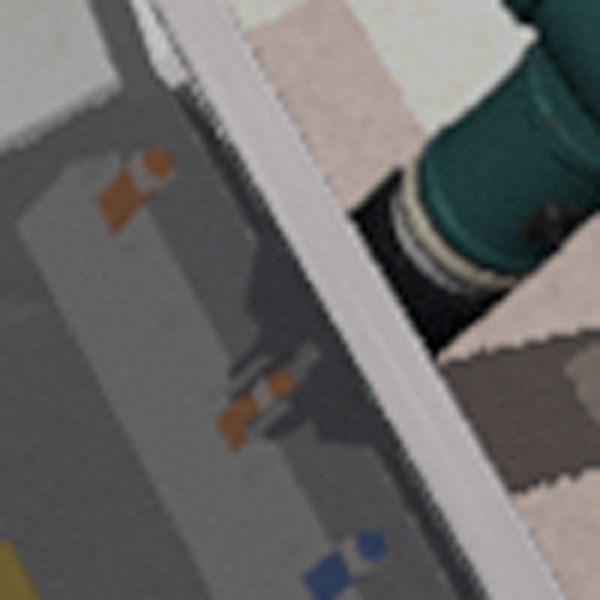

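{"op": "servo_tool", "data": {"series": [{"tx": 0, "ty": -0.015, "tz": 0, "roll": 0, "hand": 1}, {"tx": 0, "ty": -0.04, "tz": 0, "roll": 0, "hand": 1}, {"tx": 0, "ty": -0.08, "tz": 0, "roll": 0, "hand": 1}, {"tx": 0, "ty": -0.13, "tz": 0, "roll": 0, "hand": 1}, {"tx": 0, "ty": -0.18, "tz": 0, "roll": 0, "hand": 1}, {"tx": 0, "ty": -0.24, "tz": 0, "roll": 0, "hand": 1}, {"tx": 0, "ty": -0.29, "tz": 0, "roll": 0, "hand": 1}, {"tx": 0, "ty": -0.29, "tz": 0, "roll": 0, "hand": 1}]}}

```text
t: 25.68
ee_pos: [505.0, 55.7, 299.3]
tool_rot: [-49.9, -0.2, -92.4]
wrist_force: [0.7, 0.0, -0.6]
grip_width: 14.3
```

```bash
python3 - <<'E'
from h import *
dtip(669,47.4,94)
im,d=grab('side'); np.save('s12.npy',im); np.save('s12d.npy',d); save('s12.png',im)
im2,d2=grab('top'); np.save('t12.npy',im2); np.save('t12d.npy',d2); save('t12.png',im2)
# jar neck ring (red)
for n,I,D in(('side',im,d),('top',im2,d2)):
    P=cloud(n,D); h=cv2.cvtColor(I,cv2.COLOR_RGB2HSV)
    m=(((h[...,0]<8)|(h[...,0]>172))&(h[...,1]>80)&(h[...,2]>60)); m&=(abs(P[...,2]-180)<16)&(abs(P[...,0]-440)<90)&(abs(P[...,1]+350)<90)
    Q=P[m]; print(n,len(Q), Q[:,2].min().round(),Q[:,2].max().round(), cv2.minEnclosingCircle(Q[:,:2].astype(np.float32)))
    c=np.linalg.lstsq(np.c_[2*Q[:,:2],np.ones(len(Q))],(Q[:,:2]**2).sum(1),rcond=None)[0]; print('fit',c[:2],np.sqrt(c[2]+c[0]**2+c[1]**2), 'px',np.argwhere(m).mean(0))
E
```

```text
tip [481.2, 56.8, 327.6] dir [0.643, -0.029, -0.765] jaw [-0.042, -0.999, 0.003] rot [-49.91, -0.19, -92.39] q [2.0, -31.1, 105.6, -3.3, 65.5, 94.6] t 25.68 F [0.7, 0.0, -0.6] w 14.3
tx,ty,tz [0.0007, 0.2998, -0.0065] roll -0.0 dist 300
side 65 165.0 192.0 ((433.2906188964844, -321.85040283203125), 34.190948486328125)
fit [ 432.76551871 -322.26700658] 31.782096875522996 px [122.89230769 292.75384615]
top 37 169.0 191.0 ((432.2027282714844, -322.82208251953125), 34.50203323364258)
fit [ 431.94914056 -323.96326537] 32.982397075224675 px [228.83783784 399.02702703]
```

View pics/s12.png

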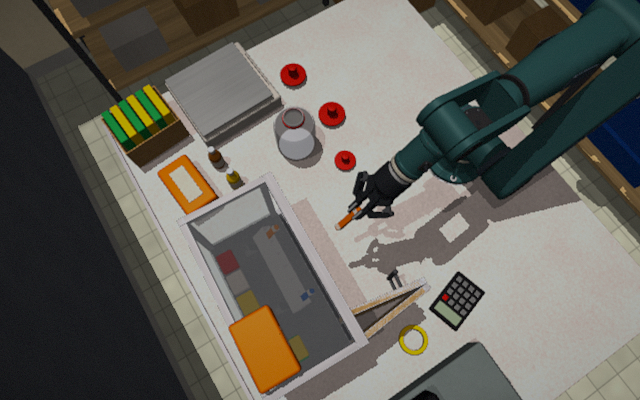

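```bash
python3 - <<'E'
from h import *
d=np.array([0.643,-0.029,-0.766]); tg=np.array([432.5,-323,180])-d*(30/.766); print(tg)
dtip(*(tg-100*d)); dtip(*tg)
E
```

```text
[ 407.31723238 -321.86422977  210.        ]
tip [481.2, 56.6, 321.0] dir [0.635, -0.03, -0.772] jaw [-0.042, -0.999, 0.004] rot [-50.51, -0.23, -92.41] q [2.0, -30.8, 105.9, -3.3, 65.5, 94.6] t 25.77 F [0.5, -0.7, -1.8] w 14.6
tx,ty,tz [0.3809, -0.05, -0.1172] roll -0.0 dist 402
tip [481.2, 56.6, 321.0] dir [0.635, -0.03, -0.772] jaw [-0.042, -0.999, 0.004] rot [-50.51, -0.23, -92.41] q [2.0, -30.8, 105.9, -3.3, 65.5, 94.6] t 25.77 F [0.5, -0.7, -1.8] w 14.6
tx,ty,tz [0.3808, 0.0501, -0.1162] roll -0.0 dist 401
```

{"op": "servo_tool", "data": {"series": [{"tx": 0.045, "ty": -0.006, "tz": -0.0145, "roll": 0, "hand": 1}, {"tx": 0.095, "ty": -0.0125, "tz": -0.029, "roll": 0, "hand": 1}, {"tx": 0.145, "ty": -0.019, "tz": -0.044, "roll": 0, "hand": 1}, {"tx": 0.195, "ty": -0.026, "tz": -0.06, "roll": 0, "hand": 1}, {"tx": 0.245, "ty": -0.032, "tz": -0.075, "roll": 0, "hand": 1}, {"tx": 0.295, "ty": -0.039, "tz": -0.091, "roll": 0, "hand": 1}, {"tx": 0.345, "ty": -0.045, "tz": -0.106, "roll": 0, "hand": 1}, {"tx": 0.381, "ty": -0.05, "tz": -0.117, "roll": 0, "hand": 1}, {"tx": 0.381, "ty": -0.05, "tz": -0.117, "roll": 0, "hand": 1}, {"tx": 0.381, "ty": -0.05, "tz": -0.117, "roll": 0, "hand": 1}]}}

```text
t: 27.02
ee_pos: [367.4, -319.4, 256.3]
tool_rot: [-50.6, 0.0, -92.4]
wrist_force: [0.4, -0.0, -0.7]
grip_width: 15.0
```

```bash
cat >> h.py <<'E'
def jarneck():
    out=[]
    for n in('side','top'):
        I,D=grab(n); P=cloud(n,D); h=cv2.cvtColor(I,cv2.COLOR_RGB2HSV)
        m=(((h[...,0]<8)|(h[...,0]>172))&(h[...,1]>80)&(h[...,2]>60)); m&=(abs(P[...,2]-180)<16)&(abs(P[...,0]-440)<90)&(abs(P[...,1]+340)<90)
        Q=P[m]
        if len(Q)<12: print(n,'few',len(Q)); continue
        c=np.linalg.lstsq(np.c_[2*Q[:,:2],np.ones(len(Q))],(Q[:,:2]**2).sum(1),rcond=None)[0]; print(n,len(Q),'neck',c[:2].round(1),'r',np.sqrt(c[2]+c[0]**2+c[1]**2).round(1))
        np.save('j_%s.npy'%n,I); np.save('j_%sd.npy'%n,D)
E
python3 - <<'E'
from h import *
d=np.array([0.643,-0.029,-0.766]); tg=np.array([432.5,-323,180])-d*(30/.766); dtip(*tg)
jarneck()
im=np.load('j_side.npy'); save('s13.png',cv2.resize(im[60:200,240:400],None,fx=4.5,fy=4.2,interpolation=cv2.INTER_CUBIC))
E
```

```text
tip [343.9, -318.4, 284.9] dir [0.635, -0.026, -0.772] jaw [-0.042, -0.999, -0.0] rot [-50.56, 0.03, -92.41] q [-75.3, -22.7, 105.1, 37.5, 85.3, 18.1] t 27.02 F [0.4, -0.0, -0.7] w 15.0
tx,ty,tz [0.0008, 0.0982, 0.0014] roll -0.0 dist 98
side 62 neck [ 432.1 -323.2] r 32.5
top 37 neck [ 431.8 -324. ] r 33.1
```

View pics/s13.png

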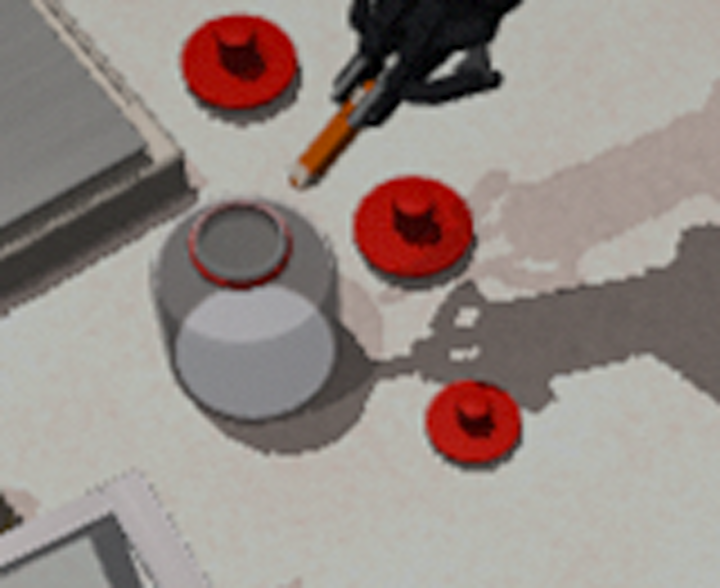

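{"op": "servo_tool", "data": {"series": [{"tx": 0.001, "ty": 0.03, "tz": 0.0014, "roll": 0, "hand": 1}, {"tx": 0.001, "ty": 0.06, "tz": 0.0014, "roll": 0, "hand": 1}, {"tx": 0.001, "ty": 0.08, "tz": 0.0014, "roll": 0, "hand": 1}, {"tx": 0.001, "ty": 0.098, "tz": 0.0014, "roll": 0, "hand": 1}, {"tx": 0.001, "ty": 0.098, "tz": 0.0014, "roll": 0, "hand": 1}, {"tx": 0.001, "ty": 0.098, "tz": 0.0014, "roll": 0, "hand": 1}]}}

```text
t: 27.88
ee_pos: [431.2, -323.6, 184.6]
tool_rot: [-50.4, -0.3, -92.3]
wrist_force: [-0.0, 0.3, -0.4]
grip_width: 14.2
```

```bash
python3 - <<'E'
from h import *
d=np.array([0.643,-0.029,-0.766]); tg=np.array([432.2,-323.4,180])-d*(30/.766); dtip(*tg)
im,dd=grab('side'); save('s14.png',cv2.resize(im[60:180,240:380],None,fx=5,fy=5,interpolation=cv2.INTER_CUBIC))
E
```

```text
tip [407.7, -322.5, 213.1] dir [0.636, -0.03, -0.771] jaw [-0.041, -0.999, 0.005] rot [-50.45, -0.29, -92.34] q [-65.7, -16.3, 108.8, 36.8, 71.2, 19.4] t 27.88 F [-0.0, 0.3, -0.4] w 14.2
tx,ty,tz [-0.0002, 0.002, -0.0025] roll -0.0 dist 3
```

View pics/s14.png

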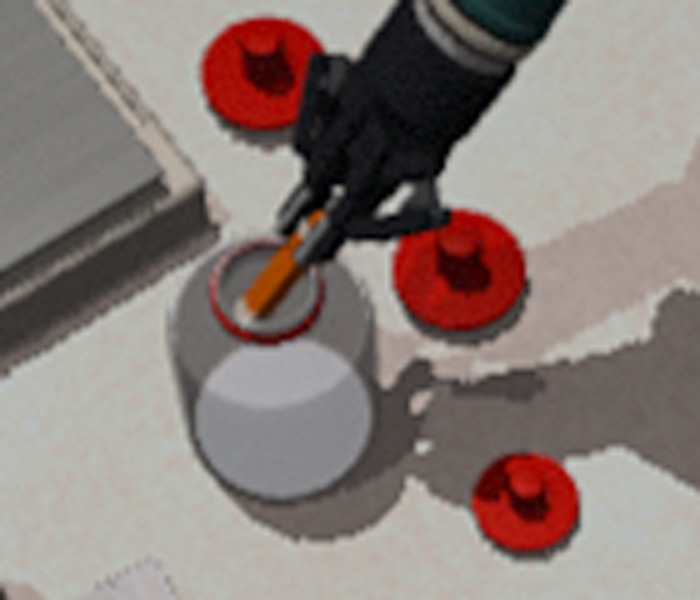

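{"op": "servo_tool", "data": {"series": [{"tx": 0, "ty": 0.004, "tz": -0.002, "roll": 0, "hand": 1}, {"tx": 0, "ty": 0.004, "tz": -0.002, "roll": 0, "hand": 1}, {"tx": 0, "ty": 0.004, "tz": -0.002, "roll": 0, "hand": 0.3}, {"tx": 0, "ty": 0.004, "tz": -0.002, "roll": 0, "hand": 0.3}, {"tx": 0, "ty": 0.004, "tz": -0.002, "roll": 0, "hand": 0.3}, {"tx": 0, "ty": 0.004, "tz": -0.002, "roll": 0, "hand": 0.3}]}}

```text
t: 28.68
ee_pos: [431.9, -324.2, 179.4]
tool_rot: [-50.5, -0.2, -92.4]
wrist_force: [-0.8, 0.4, -1.0]
grip_width: 59.6
```

```bash
python3 - <<'E'
from h import *
im,dd=grab('side'); save('s15.png',cv2.resize(im[60:180,240:380],None,fx=5,fy=5,interpolation=cv2.INTER_CUBIC)); dtip(0,0,0)
E
```

```text
tip [408.4, -323.1, 207.9] dir [0.636, -0.03, -0.771] jaw [-0.042, -0.999, 0.004] rot [-50.49, -0.22, -92.41] q [-65.6, -16.0, 109.2, 36.9, 70.6, 19.1] t 28.73 F [-0.2, 0.0, -0.7] w 60.3
tx,ty,tz [-0.3064, -0.1088, -0.4568] roll -0.0 dist 561
```

View pics/s15.png

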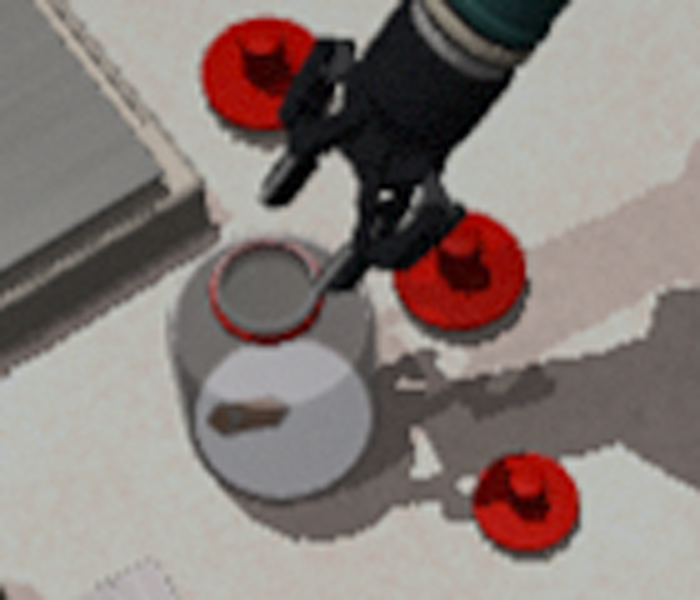

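```bash
python3 - <<'E'
from h import *
d=np.array([0.643,-0.029,-0.766]); tg=np.array([662.3,-78.8,95.4])
dtip(*(tg-250*d))
E
```

```text
tip [408.4, -323.1, 207.9] dir [0.636, -0.03, -0.771] jaw [-0.042, -0.999, 0.004] rot [-50.49, -0.22, -92.41] q [-65.6, -16.0, 109.2, 36.9, 70.6, 19.1] t 28.73 F [-0.2, 0.0, -0.7] w 60.3
tx,ty,tz [-0.2549, -0.0092, 0.1146] roll -0.0 dist 280
```

{"op": "servo_tool", "data": {"series": [{"tx": 0, "ty": -0.05, "tz": 0, "roll": 0, "hand": 0.4}, {"tx": 0, "ty": -0.1, "tz": 0.02, "roll": 0, "hand": 0.5}, {"tx": -0.045, "ty": -0.1, "tz": 0.05, "roll": 0, "hand": 0.5}, {"tx": -0.095, "ty": -0.09, "tz": 0.08, "roll": 0, "hand": 0.5}, {"tx": -0.145, "ty": -0.07, "tz": 0.1, "roll": 0, "hand": 0.5}, {"tx": -0.195, "ty": -0.04, "tz": 0.1146, "roll": 0, "hand": 0.5}, {"tx": -0.255, "ty": -0.009, "tz": 0.1146, "roll": 0, "hand": 0.5}, {"tx": -0.255, "ty": -0.009, "tz": 0.1146, "roll": 0, "hand": 0.5}, {"tx": -0.255, "ty": -0.009, "tz": 0.1146, "roll": 0, "hand": 0.5}]}}

```text
t: 29.85
ee_pos: [525.3, -71.9, 258.1]
tool_rot: [-50.5, -0.2, -92.3]
wrist_force: [-0.3, -0.7, 0.8]
grip_width: 42.5
```

```bash
python3 - <<'E'
from h import *
d=np.array([0.643,-0.029,-0.766]); tg=np.array([662.3,-78.8,95.4])
dtip(*tg)
im,dd=grab('side'); h=cv2.cvtColor(im,cv2.COLOR_RGB2HSV); m=(h[...,0]>4)&(h[...,0]<18)&(h[...,1]>110)&(h[...,2]>70); m[:,:255]=0;m[:,330:]=0;m[:205]=0;m[310:]=0
k,l,s,c=cv2.connectedComponentsWithStats(m.astype(np.uint8)); print([(c[i].round(1).tolist(),int(s[i,4])) for i in range(1,k) if s[i,4]>5])
save('s16.png',cv2.resize(im[200:310,230:360],None,fx=5,fy=5,interpolation=cv2.INTER_CUBIC))
E
```

```text
tip [501.8, -70.9, 286.7] dir [0.635, -0.029, -0.772] jaw [-0.04, -0.999, 0.004] rot [-50.5, -0.24, -92.31] q [-22.4, -28.1, 108.2, 14.0, 62.7, 67.5] t 29.85 F [-0.3, -0.7, 0.8] w 42.5
tx,ty,tz [0.0006, 0.2498, 0.0023] roll -0.0 dist 250
[([275.8, 226.6], 12), ([269.7, 232.9], 37), ([264.1, 307.5], 44)]
```

View pics/s16.png

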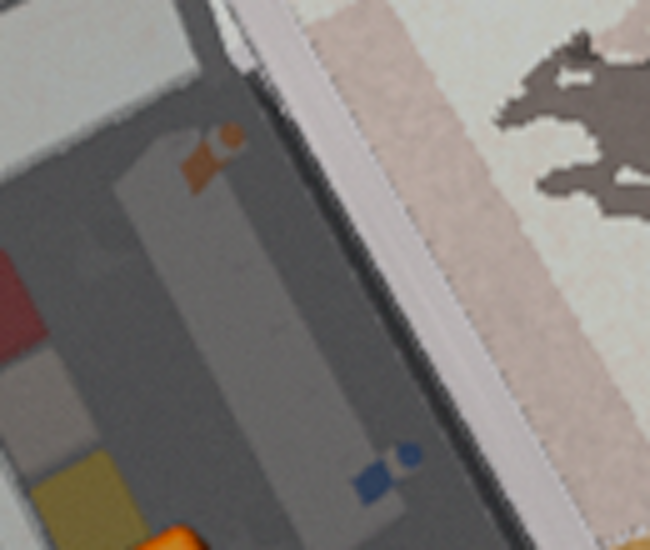

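{"op": "servo_tool", "data": {"series": [{"tx": 0.0005, "ty": 0.05, "tz": 0.002, "roll": 0, "hand": 0.5}, {"tx": 0.0005, "ty": 0.1, "tz": 0.002, "roll": 0, "hand": 0.5}, {"tx": 0.0005, "ty": 0.15, "tz": 0.002, "roll": 0, "hand": 0.5}, {"tx": 0.0005, "ty": 0.18, "tz": 0.002, "roll": 0, "hand": 0.5}, {"tx": 0.0005, "ty": 0.18, "tz": 0.002, "roll": 0, "hand": 0.5}]}}

```text
t: 30.52
ee_pos: [640.3, -81.6, 117.5]
tool_rot: [-50.8, -0.2, -92.7]
wrist_force: [0.0, -0.3, 0.1]
grip_width: 42.7
```

```bash
python3 - <<'E'
from h import *
tg=np.array([662.3,-78.8,95.4])
dtip(*tg)
im,dd=grab('side'); 
save('s17.png',cv2.resize(im[200:290,240:350],None,fx=6,fy=6,interpolation=cv2.INTER_CUBIC))
E
```

```text
tip [616.9, -80.5, 146.2] dir [0.631, -0.032, -0.775] jaw [-0.047, -0.999, 0.003] rot [-50.78, -0.16, -92.68] q [-17.4, -6.6, 108.7, 14.1, 40.4, 67.6] t 30.52 F [0.0, -0.3, 0.1] w 42.7
tx,ty,tz [-0.0039, 0.068, 0.0029] roll -0.0 dist 68
```

View pics/s17.png

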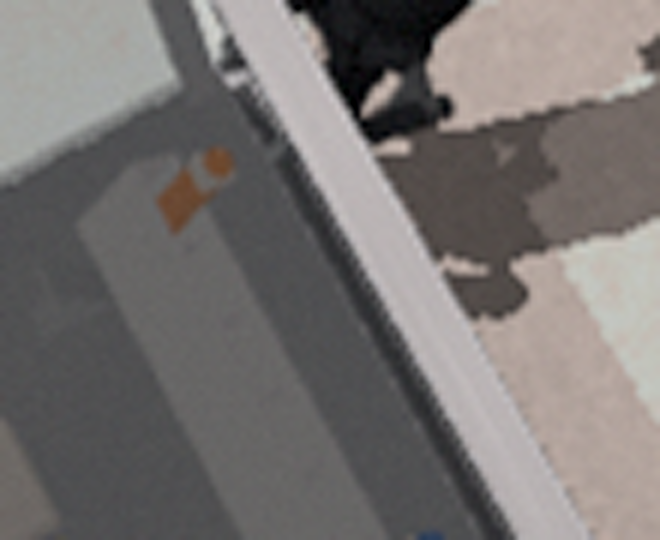

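{"op": "servo_tool", "data": {"series": [{"tx": -0.003, "ty": 0.02, "tz": 0.002, "roll": 0, "hand": 0.5}, {"tx": -0.003, "ty": 0.045, "tz": 0.002, "roll": 0, "hand": 0.5}, {"tx": -0.003, "ty": 0.065, "tz": 0.002, "roll": 0, "hand": 0.5}, {"tx": -0.003, "ty": 0.065, "tz": 0.002, "roll": 0, "hand": 0.5}, {"tx": -0.003, "ty": 0.065, "tz": 0.002, "roll": 0, "hand": 1}, {"tx": -0.003, "ty": 0.065, "tz": 0.002, "roll": 0, "hand": 1}, {"tx": -0.003, "ty": 0.065, "tz": 0.002, "roll": 0, "hand": 1}, {"tx": -0.003, "ty": 0.065, "tz": 0.002, "roll": 0, "hand": 1}]}}

```text
t: 31.58
ee_pos: [685.3, -78.6, 74.6]
tool_rot: [-50.2, -0.3, -92.5]
wrist_force: [-5.7, -0.7, 6.1]
grip_width: 14.2
```

```bash
python3 - <<'E'
from h import *
tg=np.array([662.3,-78.8,95.4])
dtip(*tg)
im,dd=grab('side'); 
save('s18.png',cv2.resize(im[200:290,240:350],None,fx=6,fy=6,interpolation=cv2.INTER_CUBIC))
E
```

```text
tip [661.6, -77.4, 103.0] dir [0.639, -0.032, -0.769] jaw [-0.043, -0.999, 0.006] rot [-50.23, -0.33, -92.46] q [-15.4, 1.8, 106.3, 14.6, 33.6, 67.6] t 31.57 F [-5.7, -0.7, 6.1] w 14.2
tx,ty,tz [0.0013, 0.0063, -0.0043] roll -0.0 dist 8
```

View pics/s18.png

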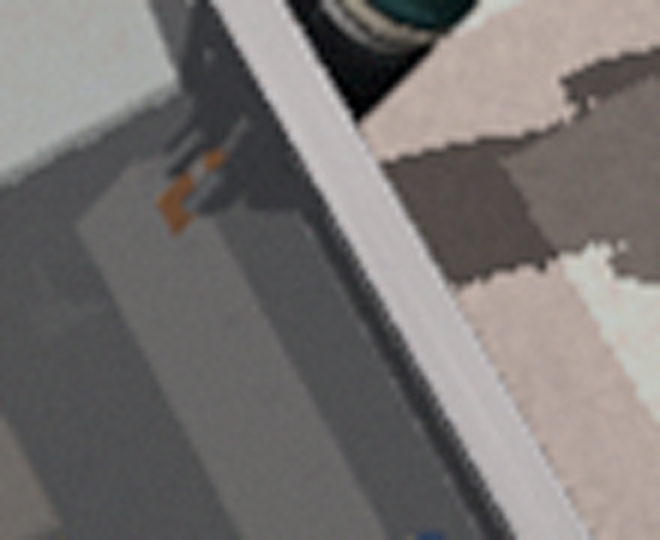

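{"op": "servo_tool", "data": {"series": [{"tx": 0, "ty": -0.015, "tz": 0, "roll": 0, "hand": 1}, {"tx": 0, "ty": -0.04, "tz": 0, "roll": 0, "hand": 1}, {"tx": 0, "ty": -0.08, "tz": 0, "roll": 0, "hand": 1}, {"tx": 0, "ty": -0.13, "tz": 0, "roll": 0, "hand": 1}, {"tx": 0, "ty": -0.18, "tz": 0, "roll": 0, "hand": 1}, {"tx": 0, "ty": -0.24, "tz": 0, "roll": 0, "hand": 1}, {"tx": 0, "ty": -0.28, "tz": 0, "roll": 0, "hand": 1}, {"tx": 0, "ty": -0.28, "tz": 0, "roll": 0, "hand": 1}]}}

```text
t: 32.62
ee_pos: [505.6, -69.4, 292.7]
tool_rot: [-50.1, -0.4, -92.5]
wrist_force: [0.4, -0.7, -0.1]
grip_width: 14.5
```

```bash
python3 - <<'E'
from h import *
jarneck()
d=np.array([0.64,-0.031,-0.768]); tg=np.array([432.2,-323.4,180])-d*(30/.766); dtip(*(tg-100*d))
im,dd=grab('side'); save('s19.png',im[40:320,200:480])
E
```

```text
side 64 neck [ 432.3 -322.9] r 32.2
top 45 neck [ 432.  -324.3] r 33.1
tip [482.0, -67.9, 315.3] dir [0.635, -0.03, -0.772] jaw [-0.042, -0.999, 0.004] rot [-50.56, -0.21, -92.42] q [-23.3, -30.9, 106.6, 14.1, 67.3, 67.9] t 32.73 F [-0.7, 0.0, -0.7] w 14.5
tx,ty,tz [0.2568, -0.0587, -0.1176] roll -0.0 dist 288
```

View pics/s19.png

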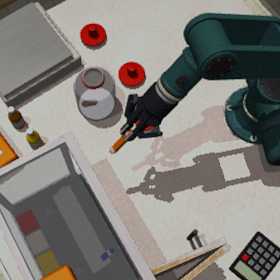

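{"op": "servo_tool", "data": {"series": [{"tx": 0.03, "ty": -0.02, "tz": -0.02, "roll": 0, "hand": 1}, {"tx": 0.08, "ty": -0.03, "tz": -0.04, "roll": 0, "hand": 1}, {"tx": 0.13, "ty": -0.04, "tz": -0.06, "roll": 0, "hand": 1}, {"tx": 0.18, "ty": -0.05, "tz": -0.08, "roll": 0, "hand": 1}, {"tx": 0.225, "ty": -0.0587, "tz": -0.1, "roll": 0, "hand": 1}, {"tx": 0.257, "ty": -0.0587, "tz": -0.115, "roll": 0, "hand": 1}, {"tx": 0.257, "ty": -0.0587, "tz": -0.115, "roll": 0, "hand": 1}, {"tx": 0.257, "ty": -0.0587, "tz": -0.115, "roll": 0, "hand": 1}]}}

```text
t: 33.78
ee_pos: [369.6, -320.0, 259.0]
tool_rot: [-50.5, 0.0, -92.4]
wrist_force: [0.7, 0.4, 0.2]
grip_width: 14.2
```

```bash
python3 - <<'E'
from h import *
jarneck()
d=np.array([0.636,-0.031,-0.771]); tg=np.array([432.2,-323.4,180])-d*(30/.771); dtip(*(tg))
im,dd=grab('side'); save('s20.png',cv2.resize(im[60:180,240:380],None,fx=5,fy=5,interpolation=cv2.INTER_CUBIC))
E
```

```text
side 65 neck [ 432.4 -322.7] r 32.2
top 45 neck [ 432.1 -324.4] r 33.2
tip [346.5, -318.6, 288.9] dir [0.636, -0.028, -0.772] jaw [-0.04, -0.999, 0.003] rot [-50.5, -0.16, -92.31] q [-74.9, -22.7, 104.6, 37.5, 85.2, 18.5] t 33.88 F [0.6, 0.4, -1.1] w 14.1
tx,ty,tz [0.0009, 0.0997, -0.0031] roll -0.0 dist 100
```

View pics/s20.png

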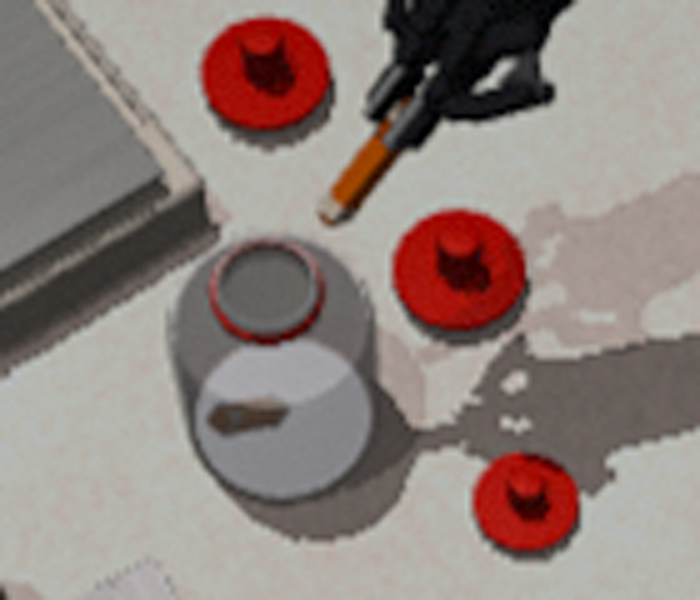

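{"op": "servo_tool", "data": {"series": [{"tx": 0.001, "ty": 0.03, "tz": 0, "roll": 0, "hand": 1}, {"tx": 0.001, "ty": 0.06, "tz": 0, "roll": 0, "hand": 1}, {"tx": 0.001, "ty": 0.08, "tz": 0, "roll": 0, "hand": 1}, {"tx": 0.001, "ty": 0.102, "tz": 0, "roll": 0, "hand": 1}, {"tx": 0.001, "ty": 0.102, "tz": 0, "roll": 0, "hand": 1}, {"tx": 0.001, "ty": 0.102, "tz": 0, "roll": 0, "hand": 1}]}}

```text
t: 34.67
ee_pos: [434.5, -324.4, 183.2]
tool_rot: [-50.4, -0.3, -92.3]
wrist_force: [0.2, -0.3, 0.1]
grip_width: 14.6
```

```bash
python3 - <<'E'
from h import *
d=np.array([0.636,-0.031,-0.771]); tg=np.array([432.2,-323.4,180])-d*(30/.771); dtip(*(tg))
im,dd=grab('side'); save('s21.png',cv2.resize(im[60:180,240:380],None,fx=5,fy=5,interpolation=cv2.INTER_CUBIC))
E
```

```text
tip [410.9, -323.3, 211.7] dir [0.636, -0.03, -0.771] jaw [-0.041, -0.999, 0.005] rot [-50.45, -0.3, -92.35] q [-65.3, -15.9, 108.7, 36.8, 70.7, 19.6] t 34.67 F [0.2, -0.3, 0.1] w 14.6
tx,ty,tz [-0.001, -0.0009, -0.0038] roll -0.0 dist 4
```

View pics/s21.png

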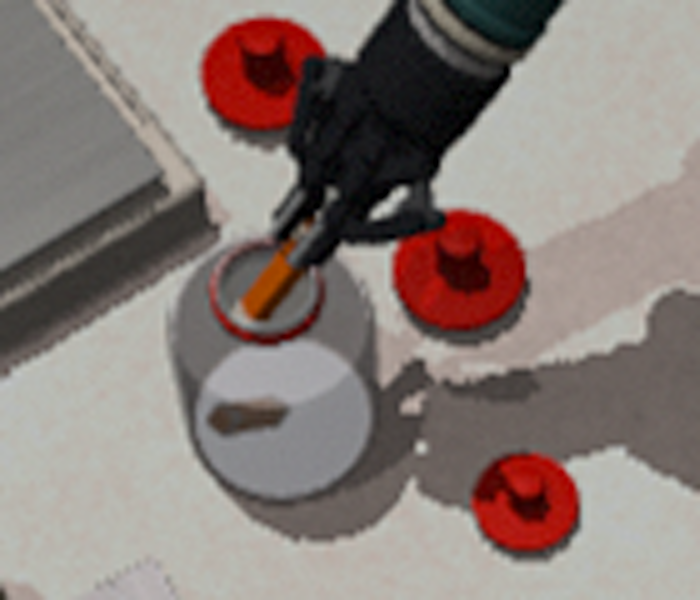

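{"op": "servo_tool", "data": {"series": [{"tx": 0, "ty": 0.003, "tz": -0.001, "roll": 0, "hand": 1}, {"tx": 0, "ty": 0.003, "tz": -0.001, "roll": 0, "hand": 0.3}, {"tx": 0, "ty": 0.003, "tz": -0.001, "roll": 0, "hand": 0.3}, {"tx": 0, "ty": 0.003, "tz": -0.001, "roll": 0, "hand": 0.3}, {"tx": 0, "ty": 0.003, "tz": -0.001, "roll": 0, "hand": 0.3}, {"tx": 0, "ty": 0.003, "tz": -0.001, "roll": 0, "hand": 0.3}]}}

```text
t: 35.48
ee_pos: [435.3, -324.8, 179.2]
tool_rot: [-50.5, -0.2, -92.4]
wrist_force: [1.4, 0.5, 0.2]
grip_width: 59.7
```

```bash
python3 - <<'E'
from h import *
im,dd=grab('side'); save('s22.png',cv2.resize(im[60:180,240:380],None,fx=5,fy=5,interpolation=cv2.INTER_CUBIC)); dtip(0,0,0)
E
```

```text
tip [411.8, -323.7, 207.7] dir [0.636, -0.03, -0.771] jaw [-0.042, -0.999, 0.004] rot [-50.49, -0.22, -92.41] q [-65.2, -15.6, 108.9, 36.8, 70.3, 19.5] t 35.52 F [0.2, 0.2, -0.5] w 59.7
tx,ty,tz [-0.3069, -0.1111, -0.4594] roll -0.0 dist 563
```

View pics/s22.png

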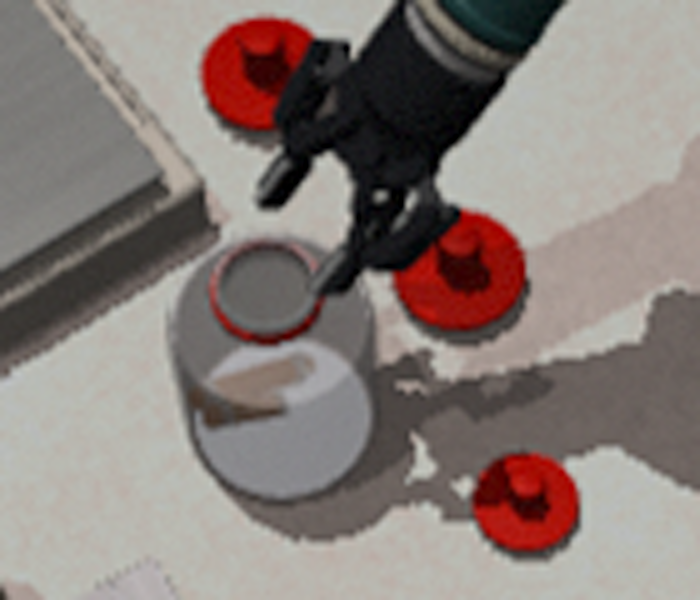

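```bash
cat > kin.py <<'E'
import numpy as np
from scipy.optimize import least_squares
from scipy.spatial.transform import Rotation as R
D=[([-75.351,5.038,78.617,-0.001,96.462,-5.906],[192.979,-514.482,196.519]),
([-44.3,8.1,72.4,0,99.4,25.2],[450.3,-359.8,221.8]),
([-37.242,-17.4836,88.0736,-0.0025,109.155,32.197],[330.037,-179.814,293.481]),
([-32.5,46.4,15.9,.2,115.2,37.0],[731.1,-397.6,247.3]),
([-32.7,37.1,31.1,.2,109.7,36.8],[692.2,-376,245.3]),
([-2.6,5.8,61.3,-1.3,110.0,86.9],[564.3,23.3,342.6]),
([2.8,-5.8,85.3,-1.4,98.0,52.6],[476.8,71.1,232.9]),
([21.5,3.4,53.2,-2.5,121.3,31.1],[460.9,227.7,434.3]),
([-4.2,25.6,15.7,-.7,128.6,87.9],[664,4.4,514.3]),
([-6.8,19.8,15.7,2.7,104.9,87.2],[755.5,-16.3,647.6]),
([.1,2.6,106,-3.4,31.9,94.7],[690.4,47.2,70.6]),
([-75.3,-22.7,105.1,37.5,85.3,18.1],[367.4,-319.4,256.3]),
([-65.2,-15.6,108.9,36.8,70.3,19.5],[435.3,-324.8,179.2]),
([-15.4,1.8,106.3,14.6,33.6,67.6],[685.3,-78.6,74.6])]
Ry=lambda a:R.from_euler('y',a,degrees=True).as_matrix(); Rz=lambda a:R.from_euler('z',a,degrees=True).as_matrix()
def fk(x,q):
    a1,b,d1,a2,L2,a3,L3,Lt=x
    A=Ry(q[1]); B=A@Ry(q[2])@Rz(q[3]); C=B@Ry(q[4])
    T=Rz(q[0]); w=T@(np.array([a1,b,d1])+A@[a2,0,L2]+A@Ry(q[2])@[a3,0,L3])
    p=w+T@C@np.array([0,0,Lt]); Rt=T@C@Rz(q[5])
    return p,Rt,w
f=lambda x:np.concatenate([fk(x,q)[0]-p for q,p in D])
sol=least_squares(f,[0,56.5,350,0,300,0,300,200]); X=sol.x
if __name__=='__main__':
    print(X.round(1)); print(np.abs(sol.fun).max(), sol.fun.reshape(-1,3).round(1)[-4:])
    for q,p in D[-3:]: print(R.from_matrix(fk(X,q)[1]).as_euler('xyz',degrees=True).round(1), fk(X,q)[2].round())
E
python3 kin.py
```

```text
[-0.000e+00  5.660e+01  1.525e+02 -3.000e-01  4.490e+02  1.005e+02
  5.001e+02  3.586e+02]
0.6642287314068369 [[-0.4 -0.6 -0.7]
 [-0.2  0.1 -0.3]
 [-0.1 -0.1 -0.3]
 [ 0.6  0.3  0.5]]
[ 1.406e+02 -1.000e-01  8.760e+01] [ 140. -310.  533.]
[140.5   0.2  87.6] [ 208. -314.  456.]
[140.2   0.3  87.5] [456. -67. 350.]
```

```bash
cat >> kin.py <<'E'
lo=np.array([-177.83,-43.37,15.69,-61.86,9.47,-147.06]); hi=np.array([177.83,116.18,146.23,241.86,152.12,147.06])
def ik(p,Rt,q0):
    Rt=np.asarray(Rt)
    def g(q):
        pp,RR,_=fk(X,q); return np.r_[(pp-p)/100, (R.from_matrix(RR.T@Rt)).as_rotvec()*3]
    s=least_squares(g,np.clip(q0,lo+.1,hi-.1),bounds=(lo,hi)); return s.x,np.abs(s.fun).max()
E
python3 - <<'E'
from kin import *
from h import st,cloud
s=st(); Rm=fk(X,s['qpos'])[1]; d=Rm[:,2]; print(d, s['ee_pos'], fk(X,s['qpos'])[0])
q0=np.array(s['qpos'])
for tip in ([330,-180,30],[330,-180,130],[431,-323,203],[340,-120,130]):
    q,e=ik(np.array(tip)+37*d,Rm,q0); print(tip,q.round(1),'err',round(e,3),'wrist',fk(X,q)[2].round())
P=cloud('side',np.load('side0d.npy'))
m=(P[...,0]<-100)&(P[...,2]>-600); v,u=np.nonzero(m)
for vv in range(0,400,25):
    print(vv,[(uu,P[vv,uu].round().astype(int).tolist()) for uu in range(480,640,26) if P[vv,uu][0]<-60 and abs(P[vv,uu][2])<1000])
E
```

```text
[ 0.63556917 -0.02968598 -0.77147299] [ 435.35462702 -324.77009535  179.17044257] [ 435.38653801 -324.72860622  179.11611971]
[330, -180, 30] [-69.1 -31.9 140.6  41.9  60.8   5.4] err 0.0 wrist [ 126. -170.  278.]
[330, -180, 130] [-69.1 -40.7 132.3  37.4  74.   17.2] err 0.0 wrist [ 126. -170.  378.]
[431, -323, 203] [-62.5 -14.  108.2  36.4  68.   21.1] err 0.0 wrist [ 227. -313.  451.]
[340, -120, 130] [-57.1 -43.4 133.   33.4  70.9  28.9] err 0.097 wrist [ 152. -130.  381.]
0 [(506, [-994, -640, -452]), (532, [-1247, -634, -592]), (558, [-873, -358, -129]), (584, [-907, -279, -77]), (610, [-906, -196, -1]), (636, [-992, -142, -3])]
25 [(558, [-1053, -358, -394]), (584, [-879, -205, -132]), (610, [-956, -144, -120]), (636, [-836, -43, 56])]
50 [(532, [-907, -337, -457]), (558, [-946, -247, -385]), (584, [-1043, -179, -379]), (610, [-830, -46, -84]), (636, [-1234, -45, -366])]
75 [(532, [-913, -262, -578]), (558, [-908, -158, -447]), (584, [-831, -52, -257]), (610, [-1230, -43, -559]), (636, [-882, 84, -130])]
100 [(506, [-832, -265, -751]), (532, [-950, -188, -750]), (558, [-830, 
[... 437 characters left out ...]
[-172, 194, -4]), (558, [-240, 241, 3]), (584, [-883, 293, -752]), (610, [-862, 358, -586]), (636, [-911, 420, -523])]
200 [(532, [-114, 261, -5]), (558, [-179, 307, 4]), (584, [-789, 394, -753]), (610, [-904, 465, -759]), (636, [-877, 515, -589])]
225 [(558, [-125, 370, 0]), (584, [-199, 416, -7]), (610, [-815, 562, -766]), (636, [-919, 630, -759])]
250 [(558, [-70, 431, -1]), (584, [-138, 475, -1]), (610, [-205, 518, 2]), (636, [-830, 723, -763])]
275 [(584, [-85, 534, -4]), (610, [-152, 576, -2]), (636, [-219, 619, -1])]
300 [(610, [-94, 630, 4]), (636, [-163, 673, -1])]
325 [(636, [-113, 728, -6])]
350 [(636, [-482, 1051, -747])]
375 [(610, [-310, 1066, -752]), (636, [-406, 1127, -749])]
```

```bash
python3 - <<'E'
from kin import *
from h import *
s=st(); Rm=fk(X,s['qpos'])[1]
for p in ([399,37,392],[380,38,380],[420,36,400]):
    q,e=ik(np.array(p),Rm,np.array([-2.7,-40,100,0,60,87])); print(p,q.round(1),round(e,3))
delta(399,37,392)
E
```

```text
[399, 37, 392] [ -3.  -42.9 100.    0.2  83.4  89.4] 0.0
[380, 38, 380] [ -0.8 -43.4 100.5  -1.7  85.   91.3] 0.083
[420, 36, 400] [ -3.  -39.9  97.9   0.2  82.5  89.4] 0.0
at [435.4, -324.8, 179.2] rot [-50.49, -0.22, -92.41] q [-65.2, -15.6, 108.9, 36.8, 70.3, 19.5] t 35.52 F [0.2, 0.2, -0.5] w 59.7
tx,ty,tz [-0.3591, -0.198, 0.0965] yaw change 0 -> roll -0.0 dist 421
```

{"op": "servo_tool", "data": {"series": [{"tx": 0, "ty": -0.05, "tz": 0, "roll": 0, "hand": 0.3}, {"tx": 0, "ty": -0.1, "tz": 0.02, "roll": 0, "hand": 0.3}, {"tx": -0.04, "ty": -0.12, "tz": 0.04, "roll": 0, "hand": 0.3}, {"tx": -0.09, "ty": -0.14, "tz": 0.06, "roll": 0, "hand": 0.3}, {"tx": -0.145, "ty": -0.16, "tz": 0.08, "roll": 0, "hand": 0.3}, {"tx": -0.2, "ty": -0.18, "tz": 0.09, "roll": 0, "hand": 0.3}, {"tx": -0.255, "ty": -0.19, "tz": 0.096, "roll": 0, "hand": 0.3}, {"tx": -0.31, "ty": -0.198, "tz": 0.0965, "roll": 0, "hand": 0.3}, {"tx": -0.359, "ty": -0.198, "tz": 0.0965, "roll": 0, "hand": 0.3}, {"tx": -0.359, "ty": -0.198, "tz": 0.0965, "roll": 0, "hand": 0.3}]}}

```text
t: 36.78
ee_pos: [398.4, 40.6, 392.5]
tool_rot: [-50.4, -0.2, -92.0]
wrist_force: [0.4, -0.2, -0.2]
grip_width: 59.9
```

{"op": "servo_tool", "data": {"series": [{"tx": 0, "ty": -1, "tz": -3, "roll": 0, "hand": 0.3}]}}

```text
t: 36.9
ee_pos: [377.1, 56.9, 384.0]
tool_rot: [-52.5, -0.9, -92.9]
wrist_force: [-0.4, 0.0, -0.1]
grip_width: 59.6
```

{"op": "servo_tool", "data": {"series": [{"tx": 0, "ty": -1, "tz": -3, "roll": 0, "hand": 0.3}]}}

```text
t: 37.02
ee_pos: [348.7, 81.5, 377.5]
tool_rot: [-54.1, -1.9, -93.9]
wrist_force: [0.4, 1.2, -0.0]
grip_width: 60.0
```

```bash
python3 - <<'E'
from h import *
delta(399,37,392)
im,d=grab('top'); save('t23.png',im)
E
```

```text
at [348.7, 81.5, 377.5] rot [-54.1, -1.94, -93.87] q [18.2, -43.3, 100.2, -14.2, 89.7, 107.2] t 37.02 F [0.4, 1.2, -0.0] w 60.0
tx,ty,tz [0.0415, 0.0206, 0.0508] yaw change 0 -> roll -0.0 dist 69
```

View pics/t23.png

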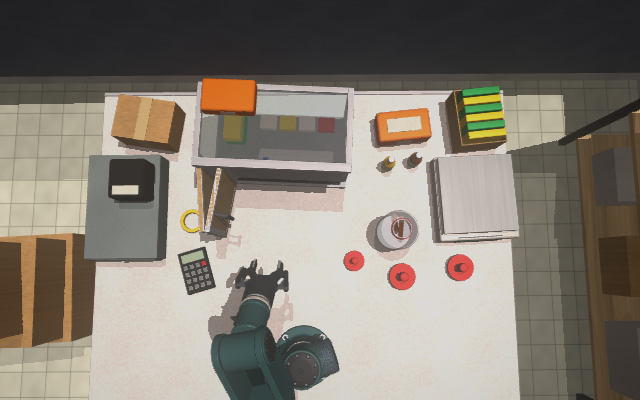

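{"op": "servo_tool", "data": {"series": [{"tx": 1.8, "ty": -0.8, "tz": -3, "roll": 0, "hand": 0.3}]}}

```text
t: 37.2
ee_pos: [328.8, 83.9, 375.8]
tool_rot: [-55.9, -3.2, -94.2]
wrist_force: [0.7, 0.5, -0.1]
grip_width: 59.4
```

{"op": "servo_tool", "data": {"series": [{"tx": 1.8, "ty": -0.7, "tz": -3, "roll": 0, "hand": 0.3}]}}

```text
t: 37.33
ee_pos: [304.7, 84.9, 375.5]
tool_rot: [-57.5, -4.6, -95.5]
wrist_force: [0.4, 0.2, -0.8]
grip_width: 59.4
```

```bash
python3 - <<'E'
from h import *
dtip(399,37,392)
E
```

```text
tip [285.1, 89.3, 406.6] dir [0.529, -0.119, -0.84] jaw [-0.095, -0.992, 0.08] rot [-57.45, -4.61, -95.47] q [28.7, -43.3, 99.1, -21.2, 97.8, 114.9] t 37.33 F [0.4, 0.2, -0.8] w 59.4
tx,ty,tz [0.0399, 0.0787, 0.0902] roll -0.0 dist 126
```

```bash
cat >> kin.py <<'E'
def jac(q):
    J=np.zeros((6,6)); p0,R0,_=fk(X,q)
    for i in range(6):
        qq=np.array(q,float); qq[i]+=.01; p,Rr,_=fk(X,qq); J[:3,i]=(p-p0)/1000/np.radians(.01); J[3:,i]=R.from_matrix(Rr@R0.T).as_rotvec()/np.radians(.01)
    return J,p0,R0
from scipy.optimize import lsq_linear
def simpush(q,v,step=.0625,w=1.0):
    # v world direction; returns predicted new q
    J,p0,R0=jac(q); v=np.asarray(v,float)/np.linalg.norm(v)*step
    W=np.r_[1,1,1,w,w,w][:,None]
    s=lsq_linear(W*J,np.r_[v,0,0,0],bounds=(np.radians(lo-q)-1e-6,np.radians(hi-q)+1e-6)); return q+np.degrees(s.x)
E
python3 - <<'E'
from kin import *
from h import *
def desc(q):
    p,Rm,w=fk(X,q); return p.round(),Rm[:,2].round(3),w.round(),np.round(q,1)
# calibrate against observed last push: from q at start of untilt
q=np.array([18.2,-43.3,100.2,-14.2,89.7,107.2]); 
s=st(); T=R.from_euler('xyz',[-54.1,-1.94,-93.87],degrees=True)
v=T.apply([1.8,-.8,-3]); q1=simpush(q,v); print(desc(q1)); 
v=R.from_euler('xyz',[-55.9,-3.2,-94.2],degrees=True).apply([1.8,-.7,-3]); print(desc(simpush(q1,v))); print(desc(np.array(s['qpos'])))
Rm=fk(X,s['qpos'])[1]
for p in ([365,-24,367],[375,-24,380],[385,-26,385]):
    qq,e=ik(np.array(p),Rm,np.array([-12.7,-40,100,0,60,100])); print(p,round(e,3),desc(qq))
E
```

```text
(array([337.,  83., 379.]), array([ 0.571, -0.078, -0.817]), array([132., 111., 672.]), array([ 21. , -43.4,  99.7, -16.1,  91.8, 109.3]))
(array([323.,  87., 381.]), array([ 0.559, -0.091, -0.824]), array([123., 119., 677.]), array([ 24.8, -43.4,  99.1, -18.5,  94.3, 112.2]))
(array([305.,  85., 375.]), array([ 0.529, -0.119, -0.84 ]), array([115., 127., 677.]), array([ 28.7, -43.3,  99.1, -21.2,  97.8, 114.9]))
[365, -24, 367] 0.0 (array([365., -24., 367.]), array([ 0.529, -0.119, -0.84 ]), array([175.,  19., 668.]), array([-12.7, -43.1, 100.1,   0. ,  90.2,  81.4]))
[375, -24, 380] 0.0 (array([375., -24., 380.]), array([ 0.529, -0.119, -0.84 ]), array([185.,  19., 681.]), array([-12. , -41.1,  97.8,  -0.4,  90.5,  82. ]))
[385, -26, 385] 0.0 (array([385., -26., 385.]), array([ 0.529, -0.119, -0.84 ]), array([195.,  17., 686.]), array([-11.9, -39.6,  96.6,  -0.4,  90.2,  82.1]))
```

```bash
cat > plan.py <<'E'
from kin import *
from h import *
from scipy.optimize import minimize
def desc(q):
    p,Rm,w=fk(X,q); return p.round().tolist(),Rm[:,2].round(3).tolist(),w.round().tolist(),np.round(q,1).tolist()
def best(q,step=.1,goal=np.array([0,0,-1.])):
    # grid of push dirs; score = tilt after
    b=None
    for az in np.arange(0,360,10):
        for el in np.arange(-80,81,10):
            v=np.array([np.cos(np.radians(az))*np.cos(np.radians(el)),np.sin(np.radians(az))*np.cos(np.radians(el)),np.sin(np.radians(el))])
            q2=simpush(q,v,step); p,Rm,w=fk(X,q2)
            sc=np.degrees(np.arccos(Rm[:,2]@goal))
            if b is None or sc<b[0]: b=(sc,az,el,v,q2)
    return b
E
python3 - <<'E'
from plan import *
s=st(); Rm=fk(X,s['qpos'])[1]
q,e=ik(np.array([367,-24,369]),Rm,np.array([-12.7,-40,100,0,60,100])); print(desc(q),e)
print('gain now from current', [x if not isinstance(x,np.ndarray) else x.round(2) for x in best(np.array(s['qpos']))[:4]])
for i in range(8):
    b=best(q); q=b[4]; print(round(b[0],1),b[1],b[2],desc(q))
delta(367,-24,369)
E
```

```text
([367.0, -24.0, 369.0], [0.529, -0.119, -0.84], [177.0, 19.0, 670.0], [-12.5, -42.7, 99.7, -0.1, 90.2, 81.6]) 3.4106051316484808e-15
gain now from current [np.float64(31.784751234569008), np.int64(230), np.int64(-20), array([-0.6 , -0.72, -0.34])]
31.2 190 -20 ([353.0, -31.0, 365.0], [0.504, -0.121, -0.855], [173.0, 12.0, 672.0], [-15.1, -43.4, 99.8, 0.8, 92.4, 79.4])
29.5 190 -20 ([343.0, -41.0, 363.0], [0.477, -0.123, -0.87], [172.0, 3.0, 675.0], [-18.4, -43.4, 99.4, 2.0, 94.5, 76.7])
27.8 180 -20 ([331.0, -40.0, 361.0], [0.449, -0.124, -0.885], [170.0, 4.0, 678.0], [-18.0, -43.4, 99.0, 1.2, 96.7, 76.9])
26.0 180 -20 ([320.0, -38.0, 360.0], [0.421, -0.125, -0.899], [169.0, 6.0, 682.0], [-17.4, -43.4, 98.5, 0.4, 98.9, 77.4])
24.3 180 -20 ([307.0, -35.0, 360.0], [0.392, -0.126, -0.911], [167.0, 10.0, 686.0], [-16.4, -43.4, 98.0, -0.6, 101.1, 78.2])
22.6 190 -30 ([302.0, -45.0, 343.0], [0.363, -0.127, -0.923], [172.0, 0.0, 674.0], [-19.2, -43.4, 99.4, -0.0, 101.3, 75.8])
20.9 180 -20 ([291.0, -45.0, 342.0], [0.333, -0.127, -0.934], [171.0, 0.0, 677.0], [-19.2, -43.4, 99.2, -0.6, 103.3, 75.6])
19.2 180 -20 ([279.0, -45.0, 340.0], [0.303, -0.126, -0.944], [170.0, 0.0, 679.0], [-19.3, -43.4, 98.9, -1.1, 105.3, 75.4])
at [304.7, 84.9, 375.5] rot [-57.45, -4.61, -95.47] q [28.7, -43.3, 99.1, -21.2, 97.8, 114.9] t 37.33 F [0.4, 0.2, -0.8] w 59.4
tx,ty,tz [0.1016, 0.0513, 0.0531] yaw change 0 -> roll -0.0 dist 126
```

{"op": "servo_tool", "data": {"series": [{"tx": 0.05, "ty": 0.025, "tz": 0.027, "roll": 0, "hand": 0.3}, {"tx": 0.1, "ty": 0.051, "tz": 0.053, "roll": 0, "hand": 0.3}, {"tx": 0.1016, "ty": 0.0513, "tz": 0.0531, "roll": 0, "hand": 0.3}, {"tx": 0.1016, "ty": 0.0513, "tz": 0.0531, "roll": 0, "hand": 0.3}]}}

```text
t: 37.83
ee_pos: [367.6, -30.5, 368.0]
tool_rot: [-57.5, -4.6, -96.4]
wrist_force: [-1.1, 0.5, 0.2]
grip_width: 59.8
```

```bash
cat >> plan.py <<'E'
def pl(n=4,goal=np.array([0,0,-1.])):
    s=st(); q=np.array(s['qpos']); print('now',desc(q),'t',s['t'],'tilt',np.degrees(np.arccos(-fk(X,q)[1][2,2])).round(1),'rot',np.round(s['tool_rot'],1))
    T0=R.from_euler('xyz',s['tool_rot'],degrees=True)
    for i in range(n):
        b=best(q,goal=goal); 
        print('v az,el',b[1],b[2],'tool now-axes',(T0.inv().apply(b[3])*3).round(2).tolist(),'->',round(b[0],1)); 
        a=fk(X,q)[1]; q=b[4]; T0=R.from_matrix(fk(X,q)[1]@a.T)*T0
E
python3 -c "
from plan import *
pl(4)"
```

```text
now ([367.0, -30.0, 368.0], [0.526, -0.127, -0.841], [179.0, 15.0, 669.0], [-13.6, -42.6, 99.8, 0.0, 90.1, 81.5]) t 37.825 tilt 32.8 rot [-57.5  -4.6 -96.4]
v az,el 190 -20 tool now-axes [0.71, -0.54, -2.86] -> 31.2
v az,el 180 -20 tool now-axes [0.23, -0.54, -2.94] -> 29.5
v az,el 190 -20 tool now-axes [0.71, -0.36, -2.89] -> 27.8
v az,el 180 -20 tool now-axes [0.24, -0.35, -2.97] -> 26.0
```

{"op": "servo_tool", "data": {"series": [{"tx": 0.5, "ty": -0.54, "tz": -2.9, "roll": 0, "hand": 0.3}]}}

```text
t: 37.95
ee_pos: [350.8, -28.1, 362.4]
tool_rot: [-59.7, -4.8, -95.9]
wrist_force: [0.4, 0.4, 0.4]
grip_width: 59.8
```

{"op": "servo_tool", "data": {"series": [{"tx": 0.5, "ty": -0.5, "tz": -2.9, "roll": 0, "hand": 0.3}]}}

```text
t: 38.08
ee_pos: [336.1, -29.0, 359.0]
tool_rot: [-62.0, -5.2, -95.8]
wrist_force: [-0.1, -0.5, 0.1]
grip_width: 59.5
```

{"op": "servo_tool", "data": {"series": [{"tx": 0.5, "ty": -0.36, "tz": -2.9, "roll": 0, "hand": 0.3}]}}

```text
t: 38.2
ee_pos: [321.6, -31.2, 355.6]
tool_rot: [-64.3, -5.5, -95.9]
wrist_force: [-0.6, -0.6, -0.1]
grip_width: 59.7
```

{"op": "servo_tool", "data": {"series": [{"tx": 0.5, "ty": -0.3, "tz": -2.9, "roll": 0, "hand": 0.3}]}}

```text
t: 38.33
ee_pos: [306.4, -34.1, 353.6]
tool_rot: [-66.7, -5.8, -96.0]
wrist_force: [0.5, 0.4, -0.1]
grip_width: 60.0
```

```bash
python3 -c "
from plan import *
pl(5)"
```

```text
now ([306.0, -34.0, 354.0], [0.383, -0.133, -0.914], [169.0, 14.0, 681.0], [-14.9, -43.4, 98.6, -1.8, 100.9, 79.2]) t 38.325 tilt 23.9 rot [-66.7  -5.8 -96. ]
v az,el 190 -20 tool now-axes [0.67, -0.06, -2.92] -> 22.3
v az,el 180 -20 tool now-axes [0.19, -0.05, -2.99] -> 20.6
v az,el 190 -30 tool now-axes [0.56, 0.63, -2.88] -> 18.9
v az,el 180 -20 tool now-axes [0.19, 0.14, -2.99] -> 17.3
v az,el 180 -20 tool now-axes [0.19, 0.23, -2.98] -> 15.6
```

{"op": "servo_tool", "data": {"series": [{"tx": 0.9, "ty": -0.05, "tz": -2.9, "roll": 0, "hand": 0.3}]}}

```text
t: 38.45
ee_pos: [292.4, -48.7, 350.9]
tool_rot: [-69.0, -5.9, -95.9]
wrist_force: [0.6, -0.1, -0.2]
grip_width: 59.5
```

{"op": "servo_tool", "data": {"series": [{"tx": 0.9, "ty": 0, "tz": -2.9, "roll": 0, "hand": 0.3}]}}

```text
t: 38.58
ee_pos: [276.0, -69.8, 348.9]
tool_rot: [-71.4, -5.7, -95.8]
wrist_force: [0.7, -0.5, -0.1]
grip_width: 59.8
```

{"op": "servo_tool", "data": {"series": [{"tx": 0.9, "ty": 0.2, "tz": -2.9, "roll": 0, "hand": 0.3}]}}

```text
t: 38.7
ee_pos: [256.0, -98.2, 344.7]
tool_rot: [-73.4, -5.2, -95.6]
wrist_force: [0.9, -0.1, -0.9]
grip_width: 59.9
```

{"op": "servo_tool", "data": {"series": [{"tx": 0.9, "ty": 0.25, "tz": -2.9, "roll": 0, "hand": 0.3}]}}

```text
t: 38.83
ee_pos: [229.3, -130.0, 339.2]
tool_rot: [-74.9, -4.4, -95.4]
wrist_force: [1.4, -0.8, 0.5]
grip_width: 60.0
```

```bash
python3 -c "
from plan import *
pl(6)"
```

```text
now ([229.0, -130.0, 339.0], [0.252, -0.099, -0.963], [139.0, -95.0, 684.0], [-53.9, -43.4, 98.2, 9.0, 111.6, 45.2]) t 38.825 tilt 15.7 rot [-74.9  -4.4 -95.4]
v az,el 140 -20 tool now-axes [-1.68, 0.27, -2.47] -> 13.9
v az,el 150 -20 tool now-axes [-1.25, 0.33, -2.71] -> 12.2
v az,el 150 -30 tool now-axes [-1.17, 0.93, -2.6] -> 10.4
v az,el 140 -20 tool now-axes [-1.66, 0.54, -2.44] -> 8.7
v az,el 150 -20 tool now-axes [-1.23, 0.6, -2.67] -> 7.0
v az,el 150 -20 tool now-axes [-1.22, 0.69, -2.65] -> 5.3
```

```bash
python3 -c "
from plan import *
delta(275,-45,339)
s=st(); Rm=fk(X,s['qpos'])[1]; q,e=ik(np.array([275,-45,339.]),Rm,np.array([-21,-42,100,0,105,77])); print(desc(q),e)
T0=R.from_euler('xyz',s['tool_rot'],degrees=True)
for i in range(7):
    b=best(q); print(b[1],b[2],(T0.inv().apply(b[3])*3).round(2).tolist(),round(b[0],1)); a=fk(X,q)[1]; q=b[4]; T0=R.from_matrix(fk(X,q)[1]@a.T)*T0; print(desc(q))
"
```

```text
at [229.3, -130.0, 339.2] rot [-74.94, -4.43, -95.4] q [-53.9, -43.4, 98.2, 9.0, 111.6, 45.2] t 38.83 F [1.4, -0.8, 0.5] w 60.0
tx,ty,tz [-0.0887, 0.0033, 0.0379] yaw change 0 -> roll -0.0 dist 97
([275.0, -45.0, 339.0], [0.252, -0.099, -0.963], [185.0, -10.0, 684.0], [-20.8, -41.1, 97.4, -0.2, 108.0, 73.9]) 1.2505552149377763e-14
180 -20 [0.19, 0.28, -2.98] 14.2
([251.0, -47.0, 332.0], [0.226, -0.096, -0.969], [170.0, -13.0, 679.0], [-23.8, -43.4, 98.8, 0.2, 110.3, 71.1])
180 -20 [0.19, 0.36, -2.97] 12.5
([239.0, -53.0, 331.0], [0.196, -0.092, -0.976], [168.0, -20.0, 681.0], [-26.4, -43.4, 98.6, 0.3, 112.2, 68.7])
180 -20 [0.19, 0.45, -2.96] 10.8
([226.0, -62.0, 330.0], [0.167, -0.086, -0.982], [166.0, -31.0, 682.0], [-30.3, -43.4, 98.5, 0.6, 114.1, 65.0])
170 -20 [-0.3, 0.5, -2.94] 9.1
([214.0, -61.0, 330.0], [0.137, -0.08, -0.987], [165.0, -32.0, 684.0], [-30.8, -43.4, 98.3, 0.1, 116.0, 64.3])
170 -20 [-0.3, 0.59, -2.93] 7.4
([202.0, -60.0, 330.0], [0.107, -0.073, -0.992], [164.0, -34.0, 685.0], [-31.5, -43.4, 98.1, -0.4, 117.9, 63.3])
170 -20 [-0.3, 0.69, -2.91] 5.8
([190.0, -61.0, 330.0], [0.077, -0.065, -0.995], [163.0, -37.0, 687.0], [-32.7, -43.4, 97.9, -0.9, 119.7, 62.0])
180 -20 [0.2, 0.8, -2.88] 4.3
([174.0, -77.0, 330.0], [0.05, -0.055, -0.997], [157.0, -57.0, 688.0], [-39.9, -43.4, 97.8, -0.7, 121.3, 54.8])
```

{"op": "servo_tool", "data": {"series": [{"tx": -0.05, "ty": 0.002, "tz": 0.02, "roll": 0, "hand": 0.3}, {"tx": -0.0887, "ty": 0.0033, "tz": 0.036, "roll": 0, "hand": 0.3}, {"tx": -0.0887, "ty": 0.0033, "tz": 0.036, "roll": 0, "hand": 0.3}]}}

```text
t: 39.2
ee_pos: [273.9, -44.9, 338.5]
tool_rot: [-74.9, -4.4, -95.8]
wrist_force: [-0.3, -0.4, -0.9]
grip_width: 59.7
```

{"op": "servo_tool", "data": {"series": [{"tx": 0.1, "ty": 0.3, "tz": -2.98, "roll": 0, "hand": 0.3}]}}

```text
t: 39.33
ee_pos: [249.5, -43.9, 330.3]
tool_rot: [-76.9, -4.4, -95.3]
wrist_force: [0.0, -0.1, 0.2]
grip_width: 59.9
```

{"op": "servo_tool", "data": {"series": [{"tx": 0.05, "ty": 0.36, "tz": -2.97, "roll": 0, "hand": 0.3}]}}

```text
t: 39.45
ee_pos: [234.1, -44.5, 326.7]
tool_rot: [-79.3, -4.4, -95.5]
wrist_force: [0.2, 0.9, 0.3]
grip_width: 60.0
```

{"op": "servo_tool", "data": {"series": [{"tx": 0.0, "ty": 0.45, "tz": -2.96, "roll": 0, "hand": 0.3}]}}

```text
t: 39.58
ee_pos: [219.7, -43.4, 324.5]
tool_rot: [-81.6, -4.4, -95.6]
wrist_force: [0.3, -0.1, -0.6]
grip_width: 59.9
```

```bash
python3 -c "
from plan import *
pl(5)"
```

```text
now ([220.0, -43.0, 324.0], [0.137, -0.09, -0.986], [170.0, -11.0, 678.0], [-23.1, -43.3, 99.0, -1.8, 115.1, 71.2]) t 39.575 tilt 9.4 rot [-81.6  -4.4 -95.6]
v az,el 180 -20 tool now-axes [0.19, 0.62, -2.93] -> 7.9
v az,el 180 -20 tool now-axes [0.2, 0.71, -2.91] -> 6.4
v az,el 180 -20 tool now-axes [0.2, 0.8, -2.88] -> 5.0
v az,el 180 -20 tool now-axes [0.2, 0.89, -2.86] -> 3.8
v az,el 180 -20 tool now-axes [0.21, 0.96, -2.83] -> 2.7
```

{"op": "servo_tool", "data": {"series": [{"tx": 0.35, "ty": 0.62, "tz": -2.93, "roll": 0, "hand": 0.3}]}}

```text
t: 39.7
ee_pos: [204.8, -52.1, 321.9]
tool_rot: [-83.9, -4.3, -95.4]
wrist_force: [-1.0, -0.5, -0.9]
grip_width: 59.6
```

{"op": "servo_tool", "data": {"series": [{"tx": 0.35, "ty": 0.71, "tz": -2.9, "roll": 0, "hand": 0.3}]}}

```text
t: 39.83
ee_pos: [188.5, -65.4, 319.2]
tool_rot: [-86.2, -3.9, -95.4]
wrist_force: [0.6, -0.9, -0.7]
grip_width: 59.8
```

{"op": "servo_tool", "data": {"series": [{"tx": 0.2, "ty": 0.8, "tz": -2.9, "roll": 0, "hand": 0.3}]}}

```text
t: 39.95
ee_pos: [170.2, -80.1, 316.7]
tool_rot: [-88.4, -3.3, -95.4]
wrist_force: [0.8, -0.7, -0.6]
grip_width: 59.8
```

```bash
python3 -c "
from plan import *
pl(3)"
```

```text
now ([170.0, -80.0, 317.0], [0.023, -0.06, -0.998], [162.0, -58.0, 674.0], [-39.0, -43.4, 99.4, -2.2, 120.7, 55.2]) t 39.95 tilt 3.7 rot [-88.4  -3.3 -95.4]
v az,el 180 -20 tool now-axes [0.21, 0.96, -2.83] -> 2.7
v az,el 180 -10 tool now-axes [0.25, 0.52, -2.94] -> 2.0
v az,el 180 -10 tool now-axes [0.26, 0.58, -2.93] -> 1.7
```

```bash
python3 -c "
from plan import *
delta(124,-164,320)
s=st(); Rm=fk(X,s['qpos'])[1]; q,e=ik(np.array([124,-164,320.]),Rm,np.array([-69,-42,100,0,115,27])); print(desc(q),e)
T0=R.from_euler('xyz',s['tool_rot'],degrees=True)
for i in range(3):
    b=best(q); print(b[1],b[2],(T0.inv().apply(b[3])*3).round(2).tolist(),round(b[0],1)); a=fk(X,q)[1]; q=b[4]; T0=R.from_matrix(fk(X,q)[1]@a.T)*T0; print(desc(q))
"
```

```text
at [170.2, -80.1, 316.7] rot [-88.37, -3.32, -95.41] q [-39.0, -43.4, 99.4, -2.2, 120.7, 55.2] t 39.95 F [0.8, -0.7, -0.6] w 59.8
tx,ty,tz [0.0879, 0.0007, -0.0381] yaw change 0 -> roll -0.0 dist 96
([124.0, -164.0, 320.0], [0.023, -0.06, -0.998], [116.0, -142.0, 678.0], [-68.8, -41.7, 98.4, -0.0, 119.5, 26.5]) 2.407649308810592e-14
140 -20 [-1.66, 0.87, -2.35] 2.3
([99.0, -158.0, 313.0], [0.009, -0.038, -0.999], [96.0, -144.0, 672.0], [-75.5, -43.4, 99.8, -0.1, 121.3, 19.9])
140 -20 [-1.64, 0.94, -2.33] 0.7
([72.0, -162.0, 310.0], [-0.003, -0.012, -1.0], [73.0, -158.0, 669.0], [-84.1, -43.4, 100.1, -0.3, 122.6, 11.1])
180 -10 [0.27, 0.53, -2.94] 0.2
([-15.0, -175.0, 307.0], [-0.003, -0.0, -1.0], [-14.0, -175.0, 666.0], [-113.4, -43.4, 100.5, -0.2, 122.8, -18.1])
```

{"op": "servo_tool", "data": {"series": [{"tx": 0.05, "ty": 0.0007, "tz": -0.02, "roll": 0, "hand": 0.3}, {"tx": 0.088, "ty": 0.0007, "tz": -0.038, "roll": 0, "hand": 0.3}, {"tx": 0.088, "ty": 0.0007, "tz": -0.038, "roll": 0, "hand": 0.3}]}}

```text
t: 40.33
ee_pos: [122.1, -166.2, 319.5]
tool_rot: [-88.4, -3.3, -96.3]
wrist_force: [0.0, 1.0, 0.4]
grip_width: 60.2
```

{"op": "servo_tool", "data": {"series": [{"tx": -2.0, "ty": 0.9, "tz": -2.0, "roll": 0, "hand": 0.3}]}}

```text
t: 40.45
ee_pos: [109.4, -147.5, 311.9]
tool_rot: [-89.8, -1.9, -95.6]
wrist_force: [-0.4, -0.7, 0.3]
grip_width: 59.7
```

```bash
python3 -c "
from plan import *
pl(2)"
```

```text
now ([109.0, -147.0, 312.0], [0.001, -0.033, -0.999], [109.0, -136.0, 670.0], [-70.2, -43.3, 99.9, -0.7, 121.6, 25.0]) t 40.45 tilt 1.9 rot [-89.8  -1.9 -95.6]
v az,el 160 -10 tool now-axes [-0.75, 0.48, -2.86] -> 0.8
v az,el 180 -10 tool now-axes [0.28, 0.55, -2.94] -> 0.5
```

```bash
python3 - <<'E'
from h import *
im,d=grab('side'); P=cloud('side',d)
hx=handle(1.453); print(hx)
m=(P[...,2]>175)&(P[...,2]<300)&(np.linalg.norm(P[...,:2]-hx,axis=-1)<25)&(im.max(-1)<80); print(m.sum(),P[m].mean(0).round(1), P[m&(P[...,2]>275)].mean(0).round(1))
p=proj('side',[[*hx,291],[*hx,169]]); a=cv2.resize(im[230:340,330:440],None,fx=6,fy=6,interpolation=cv2.INTER_CUBIC)
q=((p-[330,230]+.5)*6).astype(int); cv2.line(a,q[0].tolist(),q[1].tolist(),(0,255,0),1); save('s24.png',a[:600])
dtip(*hx,370,yaw=-11)
E
```

```text
[467.16743227 226.00293975]
95 [470.5 232.5 245.7] [469.5 230.1 284. ]
tip [108.8, -144.8, 347.7] dir [-0.001, -0.028, -1.0] jaw [-0.096, -0.995, 0.028] rot [-89.92, -1.62, -95.51] q [-70.1, -43.4, 100.1, -0.7, 121.8, 25.0] t 40.5 F [-0.5, 1.1, 0.7] w 59.9
tx,ty,tz [-0.4028, -0.0333, 0.3212] roll -1.475 dist 516
```

View pics/s24.png

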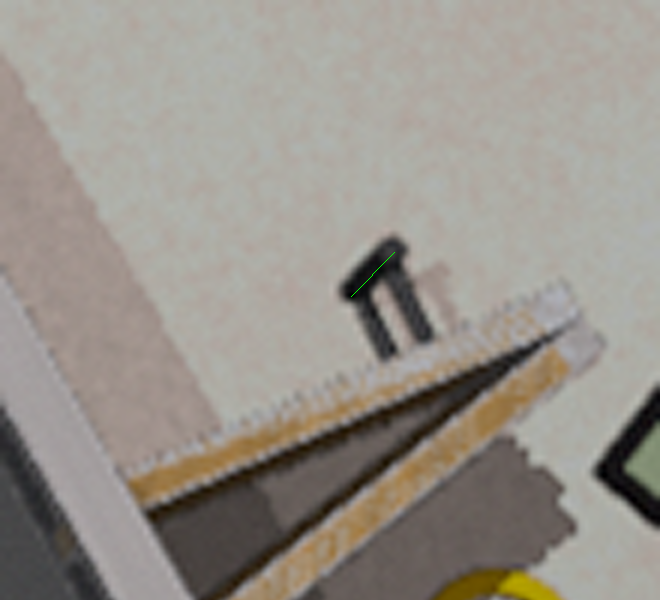

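{"op": "servo_tool", "data": {"series": [{"tx": 0, "ty": -0.01, "tz": 0.055, "roll": 0, "hand": 0}, {"tx": -0.01, "ty": -0.02, "tz": 0.11, "roll": -0.1, "hand": 0}, {"tx": -0.04, "ty": -0.033, "tz": 0.16, "roll": -0.28, "hand": 0}, {"tx": -0.08, "ty": -0.033, "tz": 0.21, "roll": -0.46, "hand": 0}, {"tx": -0.13, "ty": -0.033, "tz": 0.24, "roll": -0.64, "hand": 0}, {"tx": -0.18, "ty": -0.033, "tz": 0.27, "roll": -0.82, "hand": 0}, {"tx": -0.235, "ty": -0.033, "tz": 0.29, "roll": -1.0, "hand": 0}, {"tx": -0.29, "ty": -0.033, "tz": 0.305, "roll": -1.18, "hand": 0}, {"tx": -0.345, "ty": -0.033, "tz": 0.315, "roll": -1.36, "hand": 0}, {"tx": -0.403, "ty": -0.033, "tz": 0.321, "roll": -1.475, "hand": 0}, {"tx": -0.403, "ty": -0.033, "tz": 0.321, "roll": -1.475, "hand": 0}, {"tx": -0.403, "ty": -0.033, "tz": 0.321, "roll": -1.475, "hand": 0}]}}

```text
t: 42.0
ee_pos: [466.7, 224.2, 332.9]
tool_rot: [-92.0, -0.5, -10.8]
wrist_force: [-0.4, 0.7, 0.3]
grip_width: 85.8
```

```bash
python3 - <<'E'
from h import *
hx=handle(1.453); dtip(*hx,270,yaw=-11)
im,d=grab('side'); save('s25.png',cv2.resize(im[200:340,300:460],None,fx=5,fy=4.2,interpolation=cv2.INTER_CUBIC))
E
```

```text
tip [466.6, 225.5, 369.9] dir [0.002, -0.035, -0.999] jaw [0.982, -0.188, 0.008] rot [-91.95, -0.47, -10.85] q [20.7, 2.3, 66.2, -2.1, 112.2, 30.8] t 42.0 F [-0.4, 0.7, 0.3] w 85.8
tx,ty,tz [-0.0004, 0.0998, 0.004] roll 0.0027 dist 100
```

View pics/s25.png

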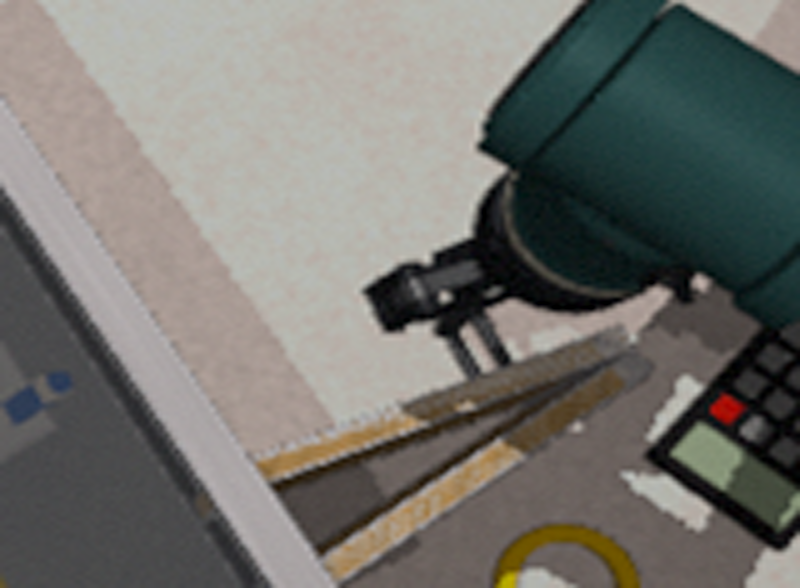

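{"op": "servo_tool", "data": {"series": [{"tx": 0, "ty": 0.04, "tz": 0.004, "roll": 0, "hand": 0}, {"tx": 0, "ty": 0.08, "tz": 0.004, "roll": 0, "hand": 0}, {"tx": 0, "ty": 0.1, "tz": 0.004, "roll": 0, "hand": 0}, {"tx": 0, "ty": 0.1, "tz": 0.004, "roll": 0, "hand": 0.5}, {"tx": 0, "ty": 0.1, "tz": 0.004, "roll": 0, "hand": 1}, {"tx": 0, "ty": 0.1, "tz": 0.004, "roll": 0, "hand": 1}, {"tx": 0, "ty": 0.1, "tz": 0.004, "roll": 0, "hand": 1}, {"tx": 0, "ty": 0.1, "tz": 0.004, "roll": 0, "hand": 1}, {"tx": 0, "ty": 0.1, "tz": 0.004, "roll": 0, "hand": 1}]}}

```text
t: 43.18
ee_pos: [466.3, 223.4, 234.2]
tool_rot: [-91.9, -0.1, -11.0]
wrist_force: [-11.3, 1.0, 5.4]
grip_width: 9.6
```

```bash
python3 - <<'E'
from h import *
doorpath(np.linspace(1.40,0.75,11))
E
```

```text
t est 1.447 miss [-0.5  0.2] F [-11.3   1.    5.4] w 9.630202898563748 time 43.175
{"tx": 0.0004, "ty": 0.0004, "tz": -0.0127, "roll": 0.047, "hand": 1}, 1.4
{"tx": 0.0016, "ty": 0.0010, "tz": -0.0298, "roll": 0.112, "hand": 1}, 1.335
{"tx": 0.0034, "ty": 0.0015, "tz": -0.0463, "roll": 0.177, "hand": 1}, 1.27
{"tx": 0.0058, "ty": 0.0021, "tz": -0.0622, "roll": 0.242, "hand": 1}, 1.205
{"tx": 0.0088, "ty": 0.0026, "tz": -0.0773, "roll": 0.307, "hand": 1}, 1.14
{"tx": 0.0124, "ty": 0.0030, "tz": -0.0917, "roll": 0.372, "hand": 1}, 1.075
{"tx": 0.0167, "ty": 0.0035, "tz": -0.1051, "roll": 0.437, "hand": 1}, 1.01
{"tx": 0.0214, "ty": 0.0039, "tz": -0.1177, "roll": 0.502, "hand": 1}, 0.945
{"tx": 0.0268, "ty": 0.0043, "tz": -0.1293, "roll": 0.567, "hand": 1}, 0.88
{"tx": 0.0326, "ty": 0.0047, "tz": -0.1399, "roll": 0.632, "hand": 1}, 0.815
{"tx": 0.0389, "ty": 0.0050, "tz": -0.1494, "roll": 0.697, "hand": 1}, 0.75
```

{"op": "servo_tool", "data": {"series": [{"tx": 0.0004, "ty": 0.0004, "tz": -0.0127, "roll": 0.047, "hand": 1}, {"tx": 0.0016, "ty": 0.001, "tz": -0.0298, "roll": 0.112, "hand": 1}, {"tx": 0.0034, "ty": 0.0015, "tz": -0.0463, "roll": 0.177, "hand": 1}, {"tx": 0.0058, "ty": 0.0021, "tz": -0.0622, "roll": 0.242, "hand": 1}, {"tx": 0.0088, "ty": 0.0026, "tz": -0.0773, "roll": 0.307, "hand": 1}, {"tx": 0.0124, "ty": 0.003, "tz": -0.0917, "roll": 0.372, "hand": 1}, {"tx": 0.0167, "ty": 0.0035, "tz": -0.1051, "roll": 0.437, "hand": 1}, {"tx": 0.0214, "ty": 0.0039, "tz": -0.1177, "roll": 0.502, "hand": 1}, {"tx": 0.0268, "ty": 0.0043, "tz": -0.1293, "roll": 0.567, "hand": 1}, {"tx": 0.0326, "ty": 0.0047, "tz": -0.1399, "roll": 0.632, "hand": 1}, {"tx": 0.0389, "ty": 0.005, "tz": -0.1494, "roll": 0.697, "hand": 1}]}}

```text
t: 44.55
ee_pos: [475.9, 67.4, 234.2]
tool_rot: [-91.5, -1.4, -51.2]
wrist_force: [-8.0, -2.0, 4.8]
grip_width: 9.5
```

```bash
python3 - <<'E'
from h import *
doorpath([0.7,.63,.56,.49,.42,.35,.28,.21,.14,.08,.03,0])
E
```

```text
t est 0.743 miss [-1.  -0.5] F [-8.  -2.   4.8] w 9.5456177424702 time 44.55
{"tx": 0.0071, "ty": 0.0002, "tz": -0.0014, "roll": 0.043, "hand": 1}, 0.7
{"tx": 0.0182, "ty": 0.0005, "tz": -0.0026, "roll": 0.113, "hand": 1}, 0.63
{"tx": 0.0288, "ty": 0.0008, "tz": -0.0024, "roll": 0.183, "hand": 1}, 0.56
{"tx": 0.0389, "ty": 0.0010, "tz": -0.0009, "roll": 0.253, "hand": 1}, 0.49
{"tx": 0.0483, "ty": 0.0012, "tz": 0.0020, "roll": 0.323, "hand": 1}, 0.42
{"tx": 0.0572, "ty": 0.0013, "tz": 0.0061, "roll": 0.393, "hand": 1}, 0.35
{"tx": 0.0653, "ty": 0.0013, "tz": 0.0116, "roll": 0.463, "hand": 1}, 0.28
{"tx": 0.0727, "ty": 0.0013, "tz": 0.0183, "roll": 0.533, "hand": 1}, 0.21
{"tx": 0.0793, "ty": 0.0013, "tz": 0.0263, "roll": 0.603, "hand": 1}, 0.14
{"tx": 0.0844, "ty": 0.0012, "tz": 0.0341, "roll": 0.663, "hand": 1}, 0.08
{"tx": 0.0881, "ty": 0.0011, "tz": 0.0412, "roll": 0.713, "hand": 1}, 0.03
{"tx": 0.0902, "ty": 0.0011, "tz": 0.0458, "roll": 0.743, "hand": 1}, 0
```

{"op": "servo_tool", "data": {"series": [{"tx": 0.0071, "ty": 0.0002, "tz": -0.0014, "roll": 0.043, "hand": 1}, {"tx": 0.0182, "ty": 0.0005, "tz": -0.0026, "roll": 0.113, "hand": 1}, {"tx": 0.0288, "ty": 0.0008, "tz": -0.0024, "roll": 0.183, "hand": 1}, {"tx": 0.0389, "ty": 0.001, "tz": -0.0009, "roll": 0.253, "hand": 1}, {"tx": 0.0483, "ty": 0.0012, "tz": 0.002, "roll": 0.323, "hand": 1}, {"tx": 0.0572, "ty": 0.0013, "tz": 0.0061, "roll": 0.393, "hand": 1}, {"tx": 0.0653, "ty": 0.0013, "tz": 0.0116, "roll": 0.463, "hand": 1}, {"tx": 0.0727, "ty": 0.0013, "tz": 0.0183, "roll": 0.533, "hand": 1}, {"tx": 0.0793, "ty": 0.0013, "tz": 0.0263, "roll": 0.603, "hand": 1}, {"tx": 0.0844, "ty": 0.0012, "tz": 0.0341, "roll": 0.663, "hand": 1}, {"tx": 0.0881, "ty": 0.0011, "tz": 0.0412, "roll": 0.713, "hand": 1}, {"tx": 0.0902, "ty": 0.0011, "tz": 0.0458, "roll": 0.743, "hand": 1}]}}

```text
t: 46.05
ee_pos: [567.2, 27.4, 234.2]
tool_rot: [-90.3, -2.0, -93.7]
wrist_force: [-18.9, -1.1, 7.7]
grip_width: 9.5
```

```bash
python3 - <<'E'
from h import *
doorpath([0,-.02]); dtip(0,0,0)
E
```

```text
t est 0.008 miss [-0.3  1.5] F [-18.9  -1.1   7.7] w 9.525324804052664 time 46.05
{"tx": -0.0004, "ty": -0.0000, "tz": 0.0013, "roll": 0.008, "hand": 1}, 0
{"tx": -0.0016, "ty": -0.0001, "tz": 0.0045, "roll": 0.028, "hand": 1}, -0.02
tip [567.5, 28.6, 271.2] dir [-0.008, -0.034, -0.999] jaw [-0.064, -0.997, 0.034] rot [-90.35, -1.95, -93.69] q [-1.7, 7.5, 71.7, -2.0, 101.2, 91.6] t 46.05 F [-18.9, -1.1, 7.7] w 9.5
tx,ty,tz [0.0558, 0.2767, -0.5629] roll -0.0 dist 630
```

{"op": "servo_tool", "data": {"series": [{"tx": -0.0004, "ty": 0, "tz": 0.0015, "roll": 0.008, "hand": 1}, {"tx": -0.0004, "ty": 0, "tz": 0.0015, "roll": 0.008, "hand": 1}, {"tx": -0.0004, "ty": 0, "tz": 0.0015, "roll": 0.008, "hand": 1}]}}

```text
t: 46.42
ee_pos: [567.1, 27.3, 234.2]
tool_rot: [-90.5, -2.0, -94.1]
wrist_force: [-16.9, -0.2, 5.7]
grip_width: 9.6
```

```bash
python3 - <<'E'
from h import *
doorpath([0])
im,d=grab('top'); save('t26.png',cv2.resize(im[70:220,180:365],None,fx=4,fy=4,interpolation=cv2.INTER_CUBIC))
E
```

```text
t est 0.008 miss [-0.4  1.4] F [-16.9  -0.2   5.7] w 9.619668539936704 time 46.425
{"tx": -0.0005, "ty": -0.0000, "tz": 0.0013, "roll": 0.008, "hand": 1}, 0
```

View pics/t26.png

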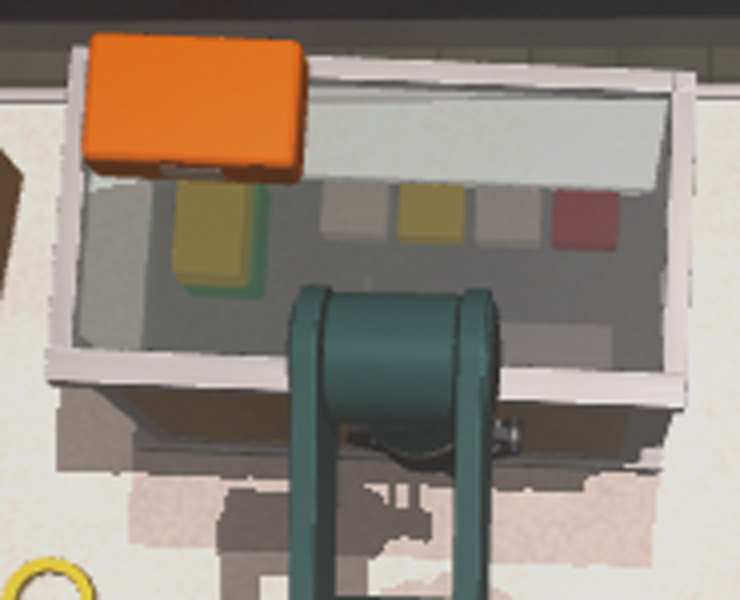

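{"op": "servo_tool", "data": {"series": [{"tx": 0, "ty": 0, "tz": 0, "roll": 0, "hand": 0.6}, {"tx": 0, "ty": 0, "tz": -0.001, "roll": 0, "hand": 0}, {"tx": 0, "ty": 0, "tz": -0.001, "roll": 0, "hand": 0}, {"tx": 0, "ty": -0.04, "tz": -0.003, "roll": 0, "hand": 0}, {"tx": 0, "ty": -0.1, "tz": -0.006, "roll": 0, "hand": 0}, {"tx": 0, "ty": -0.15, "tz": -0.05, "roll": 0, "hand": 0}, {"tx": 0, "ty": -0.15, "tz": -0.11, "roll": 0, "hand": 0}, {"tx": 0, "ty": -0.15, "tz": -0.17, "roll": 0, "hand": 0}, {"tx": 0, "ty": -0.15, "tz": -0.18, "roll": 0, "hand": 0}]}}

```text
t: 47.6
ee_pos: [390.5, 45.4, 384.5]
tool_rot: [-89.5, -1.9, -94.1]
wrist_force: [0.2, 0.6, 0.1]
grip_width: 85.6
```

```bash
python3 - <<'E'
from h import *
for n,off in(('side',None),('top',None)):
    im,d=grab(n); P=cloud(n,d); np.save('f_%s.npy'%n,im)
    hx=handle(0)
    m=(P[...,2]>195)&(P[...,2]<262)&(np.linalg.norm(P[...,:2]-hx,axis=-1)<22)&(im.max(-1)<90); print(n,m.sum(),P[m].mean(0).round(1))
    a=im[205:275,285:350] if n=='side' else im[150:205,260:330]
    save('d_%s.png'%n,cv2.resize(a,None,fx=8,fy=8,interpolation=cv2.INTER_CUBIC))
dtip(0,0,0)
# red lid position
im=np.load('f_side.npy')
im,d=grab('side'); P=cloud('side',d); m=redmask(im)&(P[...,2]<60)&(np.linalg.norm(P[...,:2]-[330,-180],axis=-1)<60)
Q=P[m]; z=Q[:,2]; print('lid',len(Q),np.percentile(z,[5,50,95]).round(1)); F=Q[abs(z-17)<5]; print(cv2.minEnclosingCircle(F[:,:2].astype(np.float32))); Kb=Q[z>40]; print('knob',Kb.mean(0) if len(Kb) else None, len(Kb))
E
```

```text
side 27 [572.2  32.5 227.9]
top 14 [564.3  26.4 227.3]
tip [392.4, 46.5, 420.4] dir [0.005, -0.035, -0.999] jaw [-0.072, -0.997, 0.034] rot [-89.58, -1.95, -94.11] q [0.1, -12.4, 73.8, -2.2, 118.3, 93.2] t 47.7 F [-0.2, -0.4, 0.1] w 85.2
tx,ty,tz [0.0601, 0.4199, -0.3911] roll -0.0 dist 577
lid 290 [12.6 16.9 49.3]
((329.9684753417969, -179.49874877929688), 35.12144088745117)
knob [ 330.51949517 -179.38124325   48.8007847 ] 36
```

View pics/d_side.png

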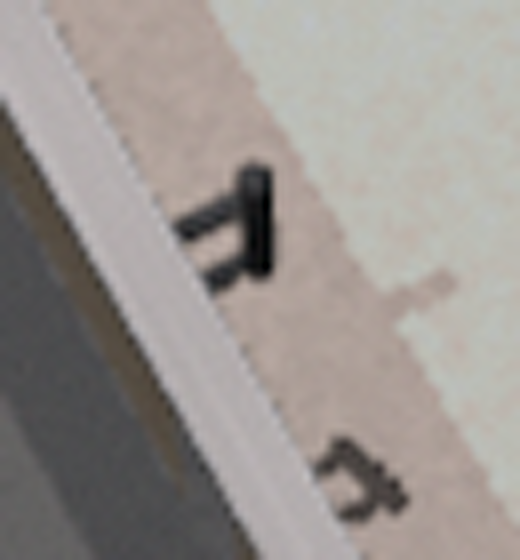

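```bash
python3 - <<'E'
from h import *
dtip(535,28,262)
E
```

```text
tip [393.4, 46.3, 419.7] dir [0.003, -0.035, -0.999] jaw [-0.072, -0.997, 0.034] rot [-89.67, -1.96, -94.13] q [0.1, -12.2, 73.8, -2.2, 118.2, 93.2] t 47.75 F [-0.2, -1.1, -0.3] w 85.4
tx,ty,tz [0.0027, 0.1587, 0.1416] roll -0.0 dist 213
```

{"op": "servo_tool", "data": {"series": [{"tx": 0.001, "ty": 0.05, "tz": 0.03, "roll": 0, "hand": 1}, {"tx": 0.002, "ty": 0.1, "tz": 0.06, "roll": 0, "hand": 1}, {"tx": 0.0027, "ty": 0.14, "tz": 0.09, "roll": 0, "hand": 1}, {"tx": 0.0027, "ty": 0.1587, "tz": 0.12, "roll": 0, "hand": 1}, {"tx": 0.0027, "ty": 0.1587, "tz": 0.1416, "roll": 0, "hand": 1}, {"tx": 0.0027, "ty": 0.1587, "tz": 0.1416, "roll": 0, "hand": 1}, {"tx": 0.0027, "ty": 0.1587, "tz": 0.152, "roll": 0, "hand": 1}, {"tx": 0.0027, "ty": 0.1587, "tz": 0.156, "roll": 0, "hand": 1}, {"tx": 0.0027, "ty": 0.1587, "tz": 0.158, "roll": 0, "hand": 1}, {"tx": 0.0027, "ty": 0.1587, "tz": 0.159, "roll": 0, "hand": 1}]}}

```text
t: 49.0
ee_pos: [551.5, 25.6, 225.0]
tool_rot: [-89.7, -2.0, -94.1]
wrist_force: [-1.6, -0.9, 1.1]
grip_width: -0.2
```

{"op": "servo_tool", "data": {"series": [{"tx": 0, "ty": 0, "tz": 0.001, "roll": 0, "hand": 1}, {"tx": 0, "ty": 0, "tz": 0.001, "roll": 0, "hand": 1}]}}

```text
t: 49.25
ee_pos: [551.5, 25.6, 225.0]
tool_rot: [-89.9, -2.0, -94.1]
wrist_force: [-5.4, -0.0, 3.3]
grip_width: -0.3
```

{"op": "servo_tool", "data": {"series": [{"tx": 0, "ty": 0, "tz": 0.001, "roll": 0, "hand": 1}, {"tx": 0, "ty": 0, "tz": 0.001, "roll": 0, "hand": 1}]}}

```text
t: 49.5
ee_pos: [551.4, 25.6, 225.0]
tool_rot: [-90.0, -2.0, -94.1]
wrist_force: [-8.7, 1.3, 3.9]
grip_width: -0.2
```

{"op": "servo_tool", "data": {"series": [{"tx": 0, "ty": 0, "tz": -0.02, "roll": 0, "hand": 1}, {"tx": 0, "ty": -0.02, "tz": -0.07, "roll": 0, "hand": 0.5}, {"tx": 0, "ty": -0.05, "tz": -0.12, "roll": -0.15, "hand": 0}, {"tx": 0.03, "ty": -0.05, "tz": -0.16, "roll": -0.33, "hand": 0}, {"tx": 0.07, "ty": -0.05, "tz": -0.19, "roll": -0.51, "hand": 0}, {"tx": 0.12, "ty": -0.05, "tz": -0.21, "roll": -0.69, "hand": 0}, {"tx": 0.17, "ty": -0.03, "tz": -0.22, "roll": -0.87, "hand": 0}, {"tx": 0.2, "ty": 0, "tz": -0.22, "roll": -1.05, "hand": 0}, {"tx": 0.2, "ty": 0.03, "tz": -0.22, "roll": -1.23, "hand": 0}, {"tx": 0.2, "ty": 0.06, "tz": -0.22, "roll": -1.41, "hand": 0}, {"tx": 0.2, "ty": 0.08, "tz": -0.22, "roll": -1.59, "hand": 0}, {"tx": 0.2, "ty": 0.08, "tz": -0.22, "roll": -1.64, "hand": 0}]}}

```text
t: 51.0
ee_pos: [319.2, -160.7, 148.5]
tool_rot: [-91.9, 0.0, 0.1]
wrist_force: [-0.2, 1.0, -0.1]
grip_width: 85.2
```

```bash
python3 - <<'E'
from h import *
dtip(330.4,-179.4,29,yaw=0)
im,d=grab('side'); save('s27.png',im)
E
```

```text
tip [319.2, -159.4, 185.5] dir [-0.0, -0.033, -0.999] jaw [1.0, 0.001, -0.0] rot [-91.91, 0.01, 0.08] q [-34.2, -20.6, 106.6, -1.6, 92.9, -34.4] t 51.0 F [-0.2, 1.0, -0.1] w 85.2
tx,ty,tz [0.0112, 0.1571, -0.0148] roll 0.0015 dist 158
```

View pics/s27.png

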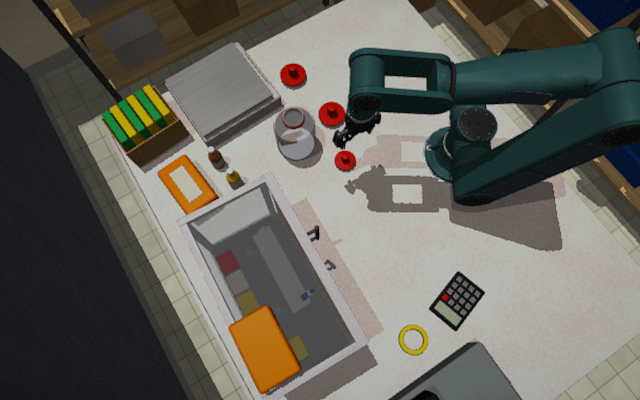

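{"op": "servo_tool", "data": {"series": [{"tx": 0.0112, "ty": 0.03, "tz": -0.0148, "roll": 0, "hand": 0}, {"tx": 0.0112, "ty": 0.08, "tz": -0.0148, "roll": 0, "hand": 0}, {"tx": 0.0112, "ty": 0.12, "tz": -0.0148, "roll": 0, "hand": 0}, {"tx": 0.0112, "ty": 0.15, "tz": -0.0148, "roll": 0, "hand": 0}, {"tx": 0.0112, "ty": 0.157, "tz": -0.0148, "roll": 0, "hand": 0}, {"tx": 0.0112, "ty": 0.157, "tz": -0.0148, "roll": 0, "hand": 0.5}, {"tx": 0.0112, "ty": 0.157, "tz": -0.0148, "roll": 0, "hand": 1}, {"tx": 0.0112, "ty": 0.157, "tz": -0.0148, "roll": 0, "hand": 1}, {"tx": 0.0112, "ty": 0.157, "tz": -0.0148, "roll": 0, "hand": 1}, {"tx": 0.0112, "ty": 0.157, "tz": -0.0148, "roll": 0, "hand": 1}, {"tx": 0.0112, "ty": 0.157, "tz": -0.0148, "roll": 0, "hand": 1}]}}

```text
t: 52.42
ee_pos: [332.4, -181.9, -4.4]
tool_rot: [-92.1, -0.2, -0.2]
wrist_force: [0.3, 0.8, 6.1]
grip_width: 21.8
```

```bash
python3 - <<'E'
from h import *
dtip(330.4,-179.4,29)
E
```

```text
tip [332.2, -180.6, 32.6] dir [0.004, -0.036, -0.999] jaw [1.0, -0.003, 0.004] rot [-92.07, -0.23, -0.15] q [-35.8, -10.6, 117.3, -1.6, 71.9, -35.2] t 52.42 F [0.3, 0.8, 6.1] w 21.8
tx,ty,tz [-0.0018, 0.0036, 0.0013] roll -0.0 dist 4
```

{"op": "servo_tool", "data": {"series": [{"tx": 0, "ty": -0.02, "tz": 0, "roll": 0, "hand": 1}, {"tx": 0, "ty": -0.07, "tz": 0, "roll": 0, "hand": 1}, {"tx": 0, "ty": -0.13, "tz": 0, "roll": 0, "hand": 1}, {"tx": 0, "ty": -0.19, "tz": 0, "roll": 0, "hand": 1}, {"tx": 0, "ty": -0.23, "tz": 0, "roll": 0, "hand": 1}, {"tx": 0, "ty": -0.23, "tz": 0, "roll": 0, "hand": 1}]}}

```text
t: 53.18
ee_pos: [332.5, -174.2, 228.0]
tool_rot: [-92.2, -0.5, -0.1]
wrist_force: [0.3, 0.1, -0.1]
grip_width: 22.0
```

```bash
python3 - <<'E'
from h import *
s=st(); print(np.round(s['ee_pos'],1),s['grip_width'])
for n in('side','top'):
    im,d=grab(n); P=cloud(n,d); np.save('l_%s.npy'%n,im); np.save('l_%sd.npy'%n,d)
    m=redmask(im)&(np.linalg.norm(P[...,:2]-np.array(s['ee_pos'])[:2],axis=-1)<50)&(P[...,2]>150)&(P[...,2]<290)
    Q=P[m]; z=Q[:,2]; print(n,len(Q),np.percentile(z,[2,50,98]).round(1))
    if len(Q)>20:
        zf=s['ee_pos'][2]+14.4+7; F=Q[(abs(z-zf)<6)]; print(' flange z expected',zf.round(1),len(F),F[:,2].mean().round(1),cv2.minEnclosingCircle(F[:,:2].astype(np.float32)))
        A=np.c_[F[:,:2],np.ones(len(F))]; c=np.linalg.lstsq(A,F[:,2],rcond=None)[0]; print(' slope deg',np.degrees(c[:2]).round(1))
jarneck()
im=np.load('l_side.npy'); save('s28.png',cv2.resize(im[90:190,270:400],None,fx=6,fy=6,interpolation=cv2.INTER_CUBIC))
delta(432.3,-323.4,216)
E
```

```text
[ 332.5 -174.2  228. ] 22.038975749213225
side 40 [245.1 249.  274.1]
 flange z expected 249.4 38 249.0 ((333.13604736328125, -173.08848571777344), 34.528873443603516)
 slope deg [0.7 1.3]Traceback (most recent call last):
  File "<stdin>", line 6, in <module>
    return _quantile_unchecked(
        a, q, axis, out, overwrite_input, method, keepdims, weights)
    return _ureduce(a,
                    func=_quantile_ureduce_func,
    ...<5 lines>...
                    overwrite_input=overwrite_input,
                    method=method)
    r = func(a, **kwargs)
    result = _quantile(arr,
                       quantiles=q,
    ...<2 lines>...
                       out=out,
                       weights=wgt)
    slices_having_nans = np.isnan(arr[-1, ...])
                                  ~~~^^^^^^^^^
IndexError: index -1 is out of bounds for axis 0 with size 0
```

```bash
python3 - <<'E'
from h import *
im=np.load('l_side.npy'); save('s28.png',cv2.resize(im[90:190,270:400],None,fx=6,fy=6,interpolation=cv2.INTER_CUBIC))
jarneck()
delta(432.0,-325.2,222)
E
```

```text
side 66 neck [ 432.  -323.4] r 32.5
top 46 neck [ 431.8 -324.3] r 33.2
at [330.1, -172.7, 222.0] rot [-91.85, 0.08, -0.16] q [-34.8, -19.0, 97.3, -1.6, 100.8, -35.0] t 53.38 F [-0.9, 1.2, -0.6] w 22.1
tx,ty,tz [0.1023, 0.0048, -0.1522] yaw change 0 -> roll -0.0 dist 183
```

View pics/s28.png

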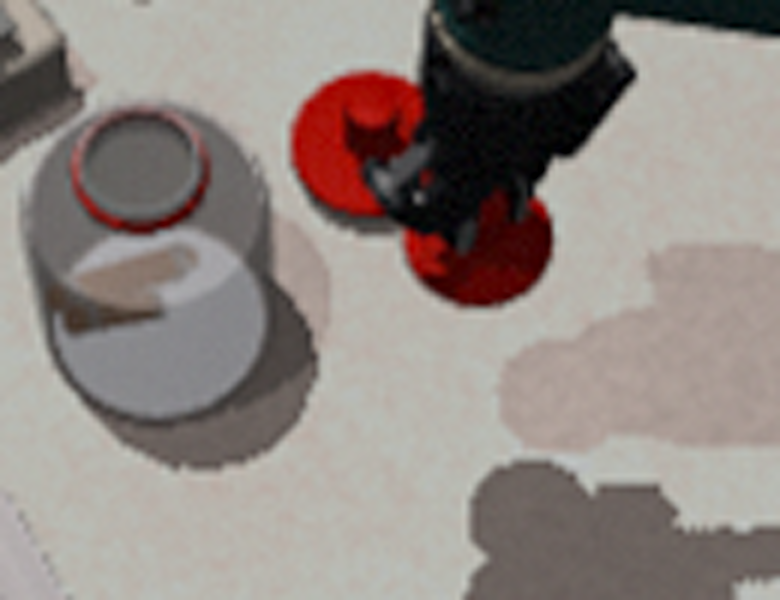

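{"op": "servo_tool", "data": {"series": [{"tx": 0.03, "ty": 0, "tz": -0.045, "roll": 0, "hand": 1}, {"tx": 0.06, "ty": 0, "tz": -0.09, "roll": 0, "hand": 1}, {"tx": 0.085, "ty": 0.002, "tz": -0.127, "roll": 0, "hand": 1}, {"tx": 0.1, "ty": 0.004, "tz": -0.148, "roll": 0, "hand": 1}, {"tx": 0.1023, "ty": 0.0048, "tz": -0.1522, "roll": 0, "hand": 1}, {"tx": 0.1023, "ty": 0.0048, "tz": -0.1522, "roll": 0, "hand": 1}, {"tx": 0.1023, "ty": 0.0048, "tz": -0.1522, "roll": 0, "hand": 1}]}}

```text
t: 54.25
ee_pos: [432.4, -324.9, 224.8]
tool_rot: [-92.0, -0.1, -0.1]
wrist_force: [0.4, 0.8, 0.2]
grip_width: 22.2
```

```bash
python3 - <<'E'
from h import *
s=st(); print(np.round(s['ee_pos'],1),s['grip_width'])
for n in('side','top'):
    im,d=grab(n); P=cloud(n,d); np.save('l_%s.npy'%n,im); np.save('l_%sd.npy'%n,d)
    m=redmask(im)&(np.linalg.norm(P[...,:2]-np.array(s['ee_pos'])[:2],axis=-1)<50)&(P[...,2]>210)&(P[...,2]<290)
    Q=P[m]; z=Q[:,2]; print(n,len(Q))
    if len(Q)>20:
        zf=s['ee_pos'][2]+14.4+7; F=Q[(abs(z-zf)<6)]; print(' flange z exp',zf.round(1),len(F),F[:,2].mean().round(1),cv2.minEnclosingCircle(F[:,:2].astype(np.float32)))
jarneck()
im=np.load('l_side.npy'); save('s29.png',cv2.resize(im[80:170,250:350],None,fx=6,fy=6,interpolation=cv2.INTER_CUBIC))
delta(432.0,-325.2,185)
E
```

```text
[ 432.4 -324.9  224.8] 22.22077925425591
side 57
 flange z exp 246.2 47 246.0 ((431.91986083984375, -328.087890625), 34.578311920166016)
top 4
side 48 neck [ 432.  -323.8] r 32.8
top 12 neck [ 429.6 -322.6] r 30.3
at [432.7, -325.3, 225.3] rot [-92.01, -0.14, -0.13] q [-42.0, 2.6, 77.9, -1.4, 98.0, -42.1] t 54.45 F [-0.4, 0.0, 0.1] w 21.8
tx,ty,tz [-0.0008, 0.0403, 0.0015] yaw change 0 -> roll -0.0 dist 40
```

View pics/s29.png

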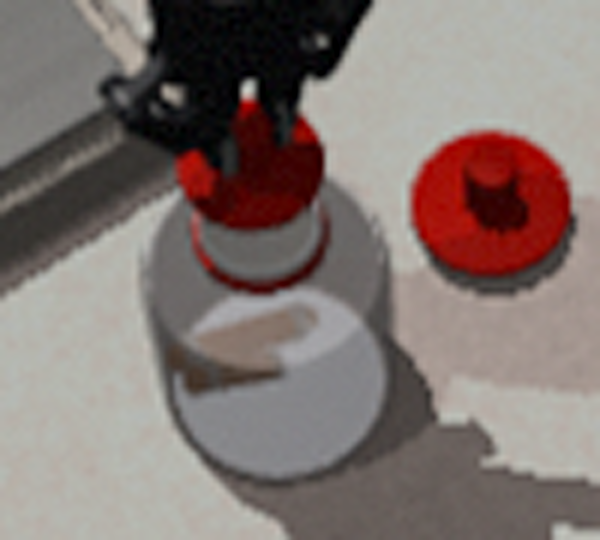

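```bash
python3 - <<'E'
from h import *
im=np.load('l_side.npy'); m=redmask(im)
K,Rm,t=par('side')
def tops(mask):  # project flange underside/top edge: take for each column the lowest red pixel of the lid
    pts=[]
    for u in range(270,312):
        v=np.nonzero(mask[95:118,u])[0]
        if len(v): pts.append((u,95+v.max()))
    return np.array(pts)
p=tops(m); print(p.tolist())
# model: flange cylinder r36 z 239..246 outline; fit center so that predicted lower outline matches
zf=246.2
def outline(c):
    th=np.linspace(0,2*np.pi,720); out=[]
    for z in(zf-7,zf): out.append(proj('side',np.c_[c[0]+36*np.cos(th),c[1]+36*np.sin(th),np.full(720,z)]))
    return np.vstack(out)
from scipy.optimize import least_squares
def f(c):
    o=outline(c); r=[]
    for u,v in p[2:-2]:
        s=o[abs(o[:,0]-u)<.6]; r.append(s[:,1].max()-v-.0 if len(s) else 3)
    # width extents
    us=np.nonzero(m[95:118,265:320].any(0))[0]+265
    r+= [3*(o[:,0].min()-(us.min()-.5)),3*(o[:,0].max()-(us.max()+.5))]
    return np.array(r)
s=least_squares(f,[432,-323],diff_step=1e-3); print(s.x.round(1),s.fun.round(1))
E
```

```text
[[279, 108], [280, 110], [281, 112], [282, 112], [283, 112], [284, 112], [285, 111], [290, 99], [291, 98], [292, 98], [299, 103], [300, 103], [301, 103], [302, 103]]
[ 398.4 -352. ] [  3.    3.    3.  -13.3 -10.3   5.8   7.3   7.5   2.8   2.6  16.  -32.5]
```

```bash
python3 - <<'E'
from h import *
from scipy.optimize import least_squares
im=np.load('l_side.npy'); h=cv2.cvtColor(im,cv2.COLOR_RGB2HSV); m=((h[...,0]<8)|(h[...,0]>172))&(h[...,1]>130)&(h[...,2]>40)
d=np.load('l_sided.npy'); P=cloud('side',d); m&=(P[...,2]>222)&(P[...,2]<262)
p=[]
for u in range(278,306):
    v=np.nonzero(m[90:125,u])[0]
    if len(v): p.append((u,90+v.max()))
p=np.array(p); print(p.tolist())
zf=246.2
def outline(c):
    th=np.linspace(0,2*np.pi,2000); return np.vstack([proj('side',np.c_[c[0]+36*np.cos(th),c[1]+36*np.sin(th),np.full(2000,z)]) for z in(zf-7,zf)])
us=p[:,0]
def f(c):
    o=outline(c); r=[]
    for u,v in p[4:-4]:
        s=o[abs(o[:,0]-u)<.5]; r.append(s[:,1].max()-v-.3 if len(s) else 3)
    r+=[2*(o[:,0].min()-(us.min()-.5)),2*(o[:,0].max()-(us.max()+.5))]
    return np.array(r)
for st0 in ([432,-323],[433,-326]):
    s=least_squares(f,st0,diff_step=2e-3); print(s.x.round(1),np.abs(s.fun).mean().round(2))
E
```

```text
[[279, 108], [280, 110], [281, 112], [282, 113], [283, 115], [284, 115], [285, 116], [286, 116], [287, 117], [288, 117], [289, 117], [290, 117], [291, 117], [292, 117], [293, 117], [294, 117], [295, 117], [296, 117], [297, 116], [298, 116], [299, 115], [300, 114], [301, 113], [302, 112], [303, 109]]
[ 430.4 -328. ] 0.21
[ 430.4 -328. ] 0.21
```

```bash
python3 - <<'E'
from h import *
from scipy.optimize import least_squares
im=np.load('l_side.npy'); h=cv2.cvtColor(im,cv2.COLOR_RGB2HSV); red=((h[...,0]<8)|(h[...,0]>172))&(h[...,1]>110)&(h[...,2]>40)
d=np.load('l_sided.npy'); P=cloud('side',d); m=red&(P[...,2]>222)&(P[...,2]<262)
p=np.array([(u,90+np.nonzero(m[90:125,u])[0].max()) for u in range(278,306) if m[90:125,u].any()])
def fit(p,r,zs,sl,use_right=None,st0=(432,-324)):
    th=np.linspace(0,2*np.pi,2000)
    def o_(c): return np.vstack([proj('side',np.c_[c[0]+r*np.cos(th),c[1]+r*np.sin(th),np.full(2000,z)]) for z in zs])
    def f(c):
        o=o_(c); q=[]
        for u,v in p[sl]:
            s=o[abs(o[:,0]-u)<.5]; q.append(s[:,1].max()-v-.3 if len(s) else 3)
        if use_right is not None: q.append(3*(o[:,0].max()-use_right))
        return np.array(q)
    s=least_squares(f,st0,diff_step=2e-3); return s.x.round(1),np.abs(s.fun).mean().round(2)
print('lid bottom+right',fit(p,36,(239.2,246.2),slice(8,-3),303.5)); print('lid bottom only',fit(p,36,(239.2,246.2),slice(4,-3)))
for z1,z2 in((239.2,246.2),): print(fit(p,36,(z1,z2),slice(10,-2)))
# neck ring
I=np.load('j_side.npy') if 0 else im
m2=red&(P[...,2]>160)&(P[...,2]<200)&(np.linalg.norm(P[...,:2]-[432,-323],axis=-1)<45)
p2=np.array([(u,np.nonzero(m2[:,u])[0].max()) for u in range(270,320) if m2[:,u].any()]); print(p2.tolist(), P[m2][:,2].min(),P[m2][:,2].max())
E
```

```text
lid bottom+right (array([ 430.9, -328. ]), np.float64(0.19))
lid bottom only (array([ 429.7, -327.7]), np.float64(0.21))
(array([ 430.4, -328. ]), np.float64(0.21))
[[282, 121], [283, 123], [284, 124], [285, 125], [286, 126], [287, 126], [288, 127], [289, 127], [290, 127], [291, 128], [292, 128], [293, 128], [294, 128], [295, 128], [296, 127], [297, 127], [298, 127], [299, 126], [300, 125], [301, 125], [302, 124], [303, 122], [304, 119]] 172.58761426761563 190.59273939465953
```

```bash
python3 - <<'E'
from h import *
from scipy.optimize import least_squares
p2=np.array([[282, 121], [283, 123], [284, 124], [285, 125], [286, 126], [287, 126], [288, 127], [289, 127], [290, 127], [291, 128], [292, 128], [293, 128], [294, 128], [295, 128], [296, 127], [297, 127], [298, 127], [299, 126], [300, 125], [301, 125], [302, 124], [303, 122], [304, 119]])
th=np.linspace(0,2*np.pi,2000)
for r,z in((33.5,174),(34,174),(34.5,173),(33,176)):
    def f(c):
        o=proj('side',np.c_[c[0]+r*np.cos(th),c[1]+r*np.sin(th),np.full(2000,z)])
        return np.array([ (o[abs(o[:,0]-u)<.5][:,1].max()-v-.3) if (abs(o[:,0]-u)<.5).any() else 3 for u,v in p2[3:-3]]+[2*(o[:,0].min()-281.5),2*(o[:,0].max()-304.5)])
    s=least_squares(f,[432,-324],diff_step=2e-3); print(r,z,s.x.round(1),np.abs(s.fun).mean().round(2))
for z in (176,243): print(proj('side',[[432,-324,z],[432,-328,z]]).round(2).tolist())
E
```

```text
33.5 174 [ 430.4 -326.2] 0.37
34 174 [ 430.1 -326.6] 0.34
34.5 173 [ 429.6 -327.6] 0.31
33 176 [ 431.1 -324.7] 0.4
[[292.87, 118.54], [292.19, 117.56]]
[[291.4, 107.05], [290.68, 106.03]]
```

{"op": "servo_tool", "data": {"series": [{"tx": -0.0006, "ty": 0.02, "tz": 0.0015, "roll": 0, "hand": 1}, {"tx": -0.0006, "ty": 0.032, "tz": 0.002, "roll": 0, "hand": 1}, {"tx": -0.0006, "ty": 0.038, "tz": 0.002, "roll": 0, "hand": 1}, {"tx": -0.0006, "ty": 0.043, "tz": 0.002, "roll": 0, "hand": 1}, {"tx": -0.0006, "ty": 0.046, "tz": 0.002, "roll": 0, "hand": 1}, {"tx": -0.0006, "ty": 0.046, "tz": 0.002, "roll": 0, "hand": 1}]}}

```text
t: 55.2
ee_pos: [432.3, -325.4, 178.7]
tool_rot: [-92.0, -0.1, -0.2]
wrist_force: [-0.8, 0.2, -1.1]
grip_width: 22.2
```

```bash
python3 - <<'E'
from h import *
delta(432,-325.2,175.6)
im,d=grab('side'); save('s30.png',cv2.resize(im[80:170,250:350],None,fx=6,fy=6,interpolation=cv2.INTER_CUBIC))
E
```

```text
at [432.3, -325.4, 178.7] rot [-91.98, -0.1, -0.15] q [-42.0, 3.1, 82.7, -1.4, 92.8, -42.0] t 55.2 F [-0.8, 0.2, -1.1] w 22.2
tx,ty,tz [-0.0004, 0.0031, 0.0003] yaw change 0 -> roll -0.0 dist 3
```

View pics/s30.png

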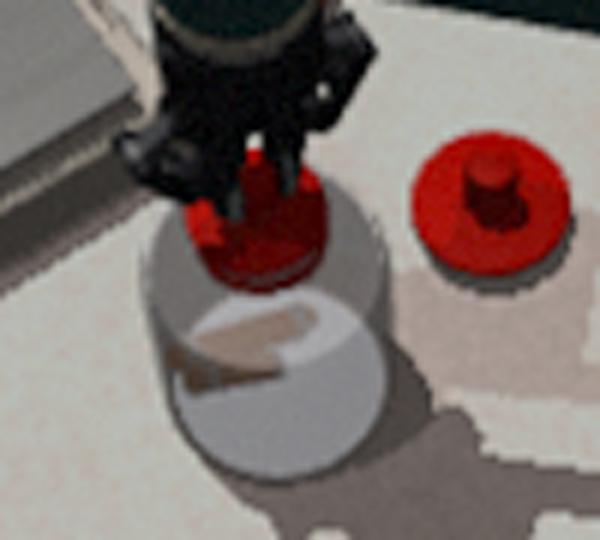

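{"op": "servo_tool", "data": {"series": [{"tx": 0, "ty": 0.002, "tz": 0, "roll": 0, "hand": 1}, {"tx": 0, "ty": 0.003, "tz": 0, "roll": 0, "hand": 1}, {"tx": 0, "ty": 0.004, "tz": 0, "roll": 0, "hand": 1}]}}

```text
t: 55.62
ee_pos: [432.4, -325.5, 175.7]
tool_rot: [-92.0, -0.1, -0.2]
wrist_force: [-2.2, 1.7, 5.0]
grip_width: 21.9
```

{"op": "servo_tool", "data": {"series": [{"tx": 0, "ty": 0.003, "tz": 0, "roll": 0, "hand": 1}, {"tx": 0, "ty": 0.001, "tz": 0, "roll": 0, "hand": 0.7}, {"tx": 0, "ty": 0, "tz": 0, "roll": 0, "hand": 0.3}, {"tx": 0, "ty": 0, "tz": 0, "roll": 0, "hand": 0}, {"tx": 0, "ty": 0, "tz": 0, "roll": 0, "hand": 0}, {"tx": 0, "ty": -0.03, "tz": 0, "roll": 0, "hand": 0}, {"tx": 0, "ty": -0.07, "tz": 0, "roll": 0, "hand": 0}, {"tx": 0, "ty": -0.12, "tz": 0, "roll": 0, "hand": 0}, {"tx": -0.03, "ty": -0.15, "tz": 0.04, "roll": 0, "hand": 0}, {"tx": -0.06, "ty": -0.15, "tz": 0.09, "roll": 0, "hand": 0}, {"tx": -0.08, "ty": -0.15, "tz": 0.14, "roll": 0, "hand": 0}, {"tx": -0.08, "ty": -0.15, "tz": 0.16, "roll": 0, "hand": 0}]}}

```text
t: 57.12
ee_pos: [351.4, -158.3, 319.9]
tool_rot: [-92.0, -0.2, -0.1]
wrist_force: [0.7, 0.9, 1.0]
grip_width: 85.4
```

```bash
python3 - <<'E'
from h import *
s=st(); print(np.round(s['ee_pos'],1),s['t'])
for n in('side','top'):
    im,d=grab(n); P=cloud(n,d); save('fin_%s.png'%n,im)
    h=cv2.cvtColor(im,cv2.COLOR_RGB2HSV); m=((h[...,0]<8)|(h[...,0]>172))&(h[...,1]>110)&(h[...,2]>40)
    m&=(np.linalg.norm(P[...,:2]-[432,-323],axis=-1)<50)&(P[...,2]>185)&(P[...,2]<240)
    Q=P[m]; z=Q[:,2]; F=Q[abs(z-197)<4.5]; A=np.c_[F[:,:2]-[432,-323],np.ones(len(F))]; c=np.linalg.lstsq(A,F[:,2],rcond=None)[0]
    print(n,len(Q),np.percentile(z,[5,50,98]).round(1),'flange',cv2.minEnclosingCircle(F[:,:2].astype(np.float32)),'slope deg',np.degrees(c[:2]).round(2),'z0',c[2].round(1))
    a=im[70:170,240:340] if n=='side' else im[190:270,350:450]
    save('fz_%s.png'%n,cv2.resize(a,None,fx=6,fy=6,interpolation=cv2.INTER_CUBIC))
E
```

```text
[ 351.4 -158.3  319.9] 57.125
side 407 [192.3 197.3 230.3] flange ((433.1449279785156, -324.1744384765625), 36.658485412597656) slope deg [ 0.19 -0.09] z0 196.8
top 370 [190.7 196.2 231.2] flange ((433.03466796875, -325.2481994628906), 36.05509948730469) slope deg [-0.13  0.16] z0 196.4
```

View pics/fz_side.png

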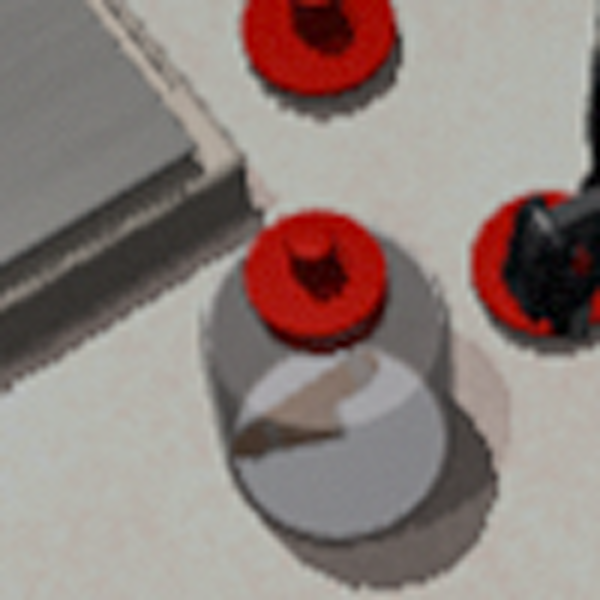

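View pics/fin_side.png

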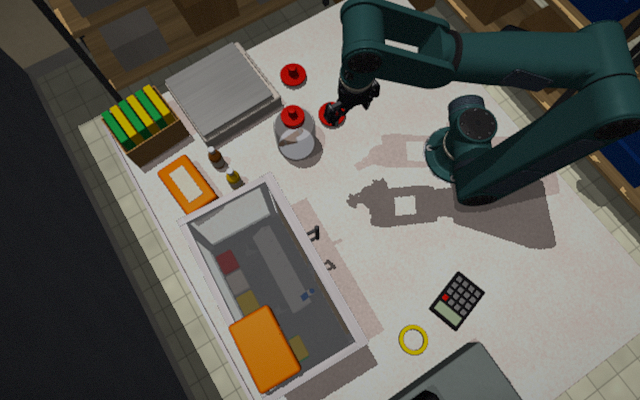

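View pics/fin_top.png

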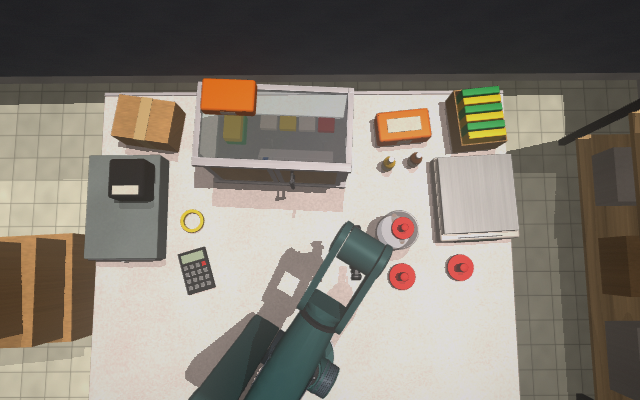

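```bash
python3 - <<'E'
from h import *
print(ticket.close_job())
E
```

```text
the job is handed in; nothing more can be done
None
```

The job is finished and handed in at about 57 s, well inside the 210 s limit. I lifted off the jar's own small lid and folded the door back by its handle. The two orange bars (all there were, in the first and fourth compartments from the right) went through the neck one after the other. Then I shut the door and put the lid back.

**Last checks**
- **Lid:** flange top at 196–197 mm (197 expected), tilted less than 0.2°, about 1 mm off the neck centre.
- **Jar:** standing, with both bars visible inside. It was knocked about 4 cm early on, so I measured it again before each drop and before putting the lid back.
- **Door:** pushing the handle with about 9 N did not move it, so it is against its stop. The handle position reads 0.005–0.008 rad, within measuring error of fully shut.
- **Blue bar and counter items:** the blue bar is still in its bin. Nothing else looks moved in the final pictures, though I did not measure each item.

**What disagreed**
- **Fingertips:** they sit about 37 mm farther back than the reported TCP. My first grasp at the lid closed on air above the knob, touching nothing, and I corrected for this afterwards.
- **Gripper width:** it reads about 2 mm low on everything I held.
- **Tool tilt:** the moves cannot tilt the tool directly. I tilted it 40° for the bars by commanding poses past the arm's reach, then brought it back to within about 2° of vertical.

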